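# Unload the tube rocker into the storage tray

### The arm

A 6-joint arm with a two-finger parallel gripper is mounted at the origin on the work surface. World frame = base frame: x ahead of the robot, y to its left, z up, the work surface at z = 0. Lengths are in m, angles in rad, forces in N, time in s.
With the tool pointing down it reaches from about 0.275 to 1 m from the base axis. Payload 8.4 kg.
Tool frame: the origin (TCP) lies at the very end of the fingers, on their centre line; the grasp point (between the pads) lies 19 mm behind it; z points along the fingers, y is the direction in which the jaws open and shut (so a half turn about z gives the same grasp; the last joint's range is limited). The gripper opens to 85 mm and grips with 20 to 120 N. Pads are 22 mm wide; open, the fingers measure 114 mm over their backs; the gripper's body (76 mm by 85 mm) begins 54 mm behind the grasp point. The pads swing forward as they close: fully open they stand 13 mm farther back than shut.
Start: joints at [-0.002, 0.353, 1.633, -0, 1.155, -0.002], TCP at [0.625, -0, 0.204] pointing down, gripper open.
Joint ranges: [-2.63, 2.63], [-0.92, 2.1], [0.06, 2.66], [-1.3, 4.44], [0, 2.69], [-3.02, 3.02]. Speed limits (rad/s): [2.22, 2.22, 2.79, 3.14, 3.14, 3.14].

### API

Orientations are given as [roll, pitch, yaw] about the fixed x, y, z axes, in that order (R = Rz(yaw) Ry(pitch) Rx(roll)).
In Python, from bench import robot gives the robot as it stands.
- The arm moves only by the tool drive_tool, never from a script. Its argument "motion" is a list of rows, each an object of numbers: "hand": the closure in counts, from 0 (fully open) to 255 (shut); "tx", "ty", "tz": the shift along the tool's x, y, z in units of 40 mm (1.0 is 40 mm); "wx", "wy", "wz": the turn, a rotation vector about the tool's x, y, z in rad. In form: [{"hand": .., "tx": .., "ty": .., "tz": .., "wx": .., "wy": .., "wz": ..}, ...]. A call has exactly 10 rows; each row shifts and turns the pose as measured when the row begins, along the tool's axes as they then stand; what a row does not reach is not made up. A row lasts 1/12 s, in which the tool goes at most 41.7 mm and 7.16 degrees, less where a joint would pass 70% of its speed; a pose out of reach is approached as far as the arm can. A call is refused whole if a number of a shift passes 1 or a number of a turn 0.125, either way. A call with a gripper value outside its range is refused whole. The fingers move at their own pace and stop on an object; the grip force is fixed at half the most. Time passes only in rows, so rows that do not move let the fingers close, or fill a call up. It gives the time, the measured TCP pose, the force and the opening at its end, in the units of the state.
- robot.sense(): the state, without advancing time (a new reading comes with each control period).
- robot.camera(name): name is "scene" or "side" or "wrist"; returns a dict with "color" (400x640x3 uint8, red, green, blue), "K" (3x3 intrinsics, pixels), "T" (4x4, takes a point from camera to world coordinates); the wrist camera has in their place "mount" (4x4, takes a point from camera to tool coordinates, whose origin is the TCP and whose axes are the flange's). Camera axes: x right, y up, looking along -z (the intrinsics and any distortion apply to the point x, -y, -z); pixel columns grow to the right and rows downward; lengths in m; the calibration is good to about 2 mm. A picture is of the moment at which its call begins: read the wrist's pose just before it. There is no depth.
- robot.close_job(): hands the job in, once; it reports no verdict.
The state is a dict: "clock": time; "q": joint angles; "qvel": joint speeds; "effort": joint torques, N m; "tool_pos": TCP position; "orientation": TCP orientation; "ft_force": force on the tool from outside, world axes, zero at the start; "ft_torque": the same for the moment, N m; "gripper_width": opening from 0.0 (shut) to 1.0 (fully open).
Only numpy, scipy, OpenCV 4.12 (cv2) and the standard library are available. Lean on these libraries where they do the work, as an engineer would, in place of code of your own. Each camera call takes 0.05 s, during which the arm holds its last target.

### The job

The mixing is finished: first lift the hold-down bar out of its two brackets on the tube rocker and lay it in the pair of parking brackets behind the tubes. Then move the three capped tubes to the steel tray, both long ones into the long row and the short one into the short row, each lying fully down in a free notch with its cap towards the robot, like the tubes already stored there. Set everything down gently without dropping it, and leave the steel temperature logger in its rocker notch and all else on the bench undisturbed.

Things in the scene. Friction and masses are not known exactly. Their poses are not given: they have to be found in the camera images.
- rocker: Tube rocker, level, fixed, left or right of centre, yaw up to 0.35. Origin on the bench under the tubes' middle; front (panel) -x. Deck top 100 mm over the bench. Two notched strips (6 mm thick, x = +-26 mm, tips 138 mm up) have V notches at y = +-23, +-69 mm; tubes lie in them along x, axis 129 mm up. End stops at x = +-86 mm, 134 mm up. Working brackets at x = 0, parking brackets at x = +100 mm.
- park_seat (a point): Where the bar's origin is when the bar lies in the parking brackets: 150 mm over the bench, 100 mm behind (rocker +x) its place in the working brackets. Axes as the rocker. All brackets are open-topped U's at y = +-122 mm, 8 mm thick; slot 20 mm wide, flat bottom 124 mm over the bench, straight for 11 mm, then flared to 32 mm wide; top 146 mm.
- bar: Hold-down bar along y, 276 mm long, 180 g (x 0.7 to 1.4). Beam 12 mm wide and high, origin in its middle, rubber to 9 mm below; ends cranked 20 mm down into tabs 16 mm wide, 12 high that sit in the slots. Black grip on top at mid-length: 60 mm long (y), 12 thick (x), 6 to 34 mm above origin: pinch it across x. Starts loose in the working brackets, 2 mm above the tubes; lifts straight up. Either way round.
- tray: Steel tray, fixed, on the other side from the rocker, yaw up to 0.35: 306 mm (x) by 168 mm (y), walls 6 mm thick, 30 mm high, floor 4 mm. Origin on the bench under its middle; -x end towards the robot. A cross wall parts the long row (inside 164 mm, centre x = -65) from the short row (124 mm, centre x = +85). Notched strips 26 mm either side of each row's centre, tips 42 mm up; V notches at y = +46, 0, -46.
- long_a: White plastic tube, black screw cap (last 18 mm, 25 mm dia) at its +x end. 150 mm long over all, 20 mm dia, 45 g (x 0.7 to 1.4). Origin on the axis at mid-length; may be rolled about x. Starts in any of the rocker's notches, cap to either end, up to 5 mm off centre along it. Grip across it at mid-length, where the strips leave 46 mm along the tube for the fingers.
- long_b: White plastic tube, black screw cap (last 18 mm, 25 mm dia) at its +x end. 150 mm long over all, 20 mm dia, 45 g (x 0.7 to 1.4). Origin on the axis at mid-length; may be rolled about x. Starts in any of the rocker's notches, cap to either end, up to 5 mm off centre along it. Grip across it at mid-length, where the strips leave 46 mm along the tube for the fingers.
- short: White plastic tube, black screw cap (last 18 mm, 25 mm dia) at its +x end. 110 mm long over all, 20 mm dia, 35 g (x 0.7 to 1.4). Origin on the axis at mid-length; may be rolled about x. Starts in any of the rocker's notches, cap to either end, up to 5 mm off centre along it. Grip across it at mid-length, where the strips leave 46 mm along the tube for the fingers.
- long_a_cap (a point): Centre of the outer face of the cap of long_a, 75 mm from its origin along +x.
- long_b_cap (a point): Centre of the outer face of the cap of long_b, 75 mm from its origin along +x.
- short_cap (a point): Centre of the outer face of the cap of short, 55 mm from its origin along +x.
- long_notch2 (a point): On the axis at mid-length of a tube lying in notch 2 of the tray's long row, y = 0 mm in the tray frame, axis 33 mm over the bench. Empty at the start (notch 1 of this row already holds a stored tube). Axes as the tray.
- long_notch3 (a point): On the axis at mid-length of a tube lying in notch 3 of the tray's long row, y = -46 mm in the tray frame, axis 33 mm over the bench. Empty at the start (notch 1 of this row already holds a stored tube). Axes as the tray.
- short_notch1 (a point): On the axis at mid-length of a tube lying in notch 1 of the tray's short row, y = 46 mm in the tray frame, axis 33 mm over the bench. Empty at the start (notch 3 of this row already holds a stored tube). Axes as the tray.
- short_notch2 (a point): On the axis at mid-length of a tube lying in notch 2 of the tray's short row, y = 0 mm in the tray frame, axis 33 mm over the bench. Empty at the start (notch 3 of this row already holds a stored tube). Axes as the tray.
- temp_logger: Temperature logger: plain steel rod without a cap, 80 mm long, 20 mm diameter, 70 g, lying along x in one of the rocker's four notches among the tubes. Origin at its middle. It stays there.
- stored_long: A 150 mm tube like the others, already lying in notch 1 (tray +y side) of the long row, cap towards the robot. To be left alone.
- stored_short: A 110 mm tube like the others, already lying in notch 3 (tray -y side) of the short row, cap towards the robot. To be left alone.
- oil_bottle: Amber bottle, 34 mm diameter, 75 mm tall, standing between rocker and tray. Origin under its centre. Leave alone.
- tally_counter: Round steel hand counter, 50 mm diameter, 37 mm tall, standing between rocker and tray. Origin under its centre. Leave alone.
- beaker: Glass beaker, 72 mm diameter, 95 mm tall, behind the counter, between rocker and tray. Origin under its centre. Leave alone.
Things that resemble listed ones, but are neither listed nor needed, are in the scene too. Leave any orange or pink look-alike of the long_a alone.

How it is judged:
By the outcome, as a careful person would: the job done as asked, in the order asked, and still so for the second after the job is handed in, with the robot touching nothing.
It also fails if it takes over 70 s, if anything falls off the work surface, if the arm or the gripper's body presses on something with over 40 N, if the wrist force passes 120 N, or if a joint passes its speed limit or range.

## Working session

There is one attempt and no reset: what is moved stays moved. The work goes in short steps, Python scripts to look and compute and a tool call to move; the robot and the scene stay as the last step left them, time stands still between calls to the robot, and variables do not carry over. Pictures are saved under pics/ and viewed, and the job is handed in when it is done.

Besides the shell and the picture viewer there is one more tool, called in YAML: its name, and indented under it one key for each argument. drive_tool: Moves the arm, as the interface text tells. Its arguments: {"type":"object","properties":{"motion":{"type":"array","items":{"type":"object","properties":{"hand":{"type":"number"},"tx":{"type":"number"},"ty":{"type":"number"},"tz":{"type":"number"},"wx":{"type":"number"},"wy":{"type":"number"},"wz":{"type":"number"}}}}},"required":["motion"]}

```bash
ls; mkdir -p pics; python3 - <<'E'
from bench import robot
import cv2,numpy as np
print(robot.sense())
for n in ["scene","side","wrist"]:
    c=robot.camera(n); cv2.imwrite(f"pics/a_{n}.png",c["color"][:,:,::-1])
    print(n,c["K"].tolist(),{k:np.round(v,4).tolist() for k,v in c.items() if k not in("color","K")})
E
```

```text
pics
{'clock': 0.0, 'q': array([-2.38209300e-03,  3.53642148e-01,  1.63414296e+00,  1.28669945e-05,
        1.15521657e+00, -2.41756322e-03]), 'qvel': array([ 7.41651718e-05,  7.04479685e-04,  5.65328699e-04,  1.78516083e-04,
       -1.67755112e-03,  2.09977743e-03]), 'effort': array([-2.03471049e-03, -6.05236173e+01, -3.42063046e+01, -2.62302356e-04,
        9.48130677e-03,  3.61521288e-06]), 'tool_pos': array([6.24475499e-01, 1.67924117e-05, 2.03761690e-01]), 'orientation': array([-3.14018366e+00, -1.51708241e-05,  1.57082658e+00]), 'ft_force': array([-0.33391882,  0.55077999, -0.23827715]), 'ft_torque': array([0.00010829, 0.0097507 , 0.00603418]), 'gripper_width': 0.9990070328878109}
scene [[430.7691708979175, 0.0, 317.346950064914], [0.0, 430.7691708979175, 191.16311919410134], [0.0, 0.0, 1.0]] {'T': [[0.6379, -0.4661, 0.6131, 1.3835], [0.77, 0.3729, -0.5176, -0.6921], [0.0126, 0.8023, 0.5968, 0.967], [0.0, 0.0, 0.0, 1.0]]}
side [[364.8671247226357, 0.0, 318.93790156449194], [0.0, 364.8671247226357, 202.9858820209231], [0.0, 0.0, 1.0]] {'T': [[-0.9722, 0.1392, -0.1883, 0.3199], [-0.234, -0.6093, 0.7576, 0.7363], [-0.0093, 0.7806, 0.625, 0.6762], [0.0, 0.0, 0.0, 1.0]]}
wrist [[296.26731960563535, 0.0, 320.6225592395487], [0.0, 296.26731960563535, 197.05573905788506], [0.0, 0.0, 1.0]] {'mount': [[-0.0014, 0.958, 0.2868, 0.0723], [1.0, 0.0011, 0.001, -0.0008], [0.0007, 0.2868, -0.958, -0.1703], [0.0, 0.0, 0.0, 1.0]]}
```

View pics/a_scene.png

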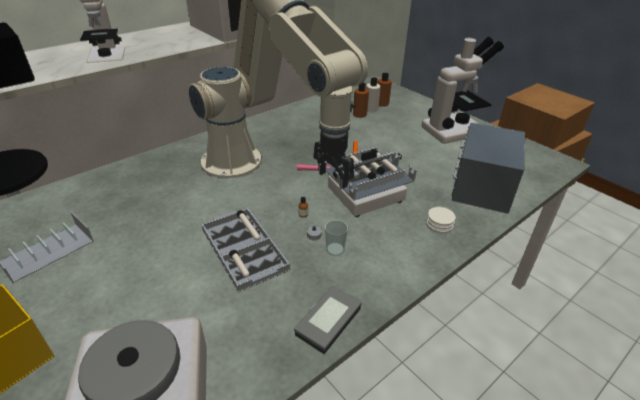

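View pics/a_side.png

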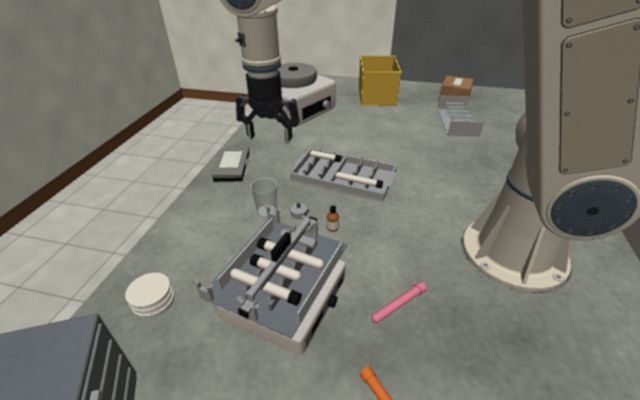

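View pics/a_wrist.png

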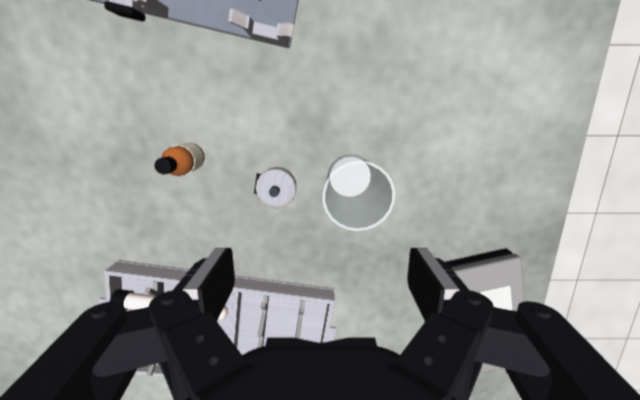

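Rocker is on the robot's left (+y), with the tray on the right. The pink and orange sticks lying on the bench are look-alikes. Next I'll enlarge the crops.

```bash
cat > h.py <<'E'
import numpy as np, cv2
from scipy.spatial.transform import Rotation as R
from bench import robot
def tool_T(s=None):
    s=s or robot.sense(); T=np.eye(4); T[:3,:3]=R.from_euler('xyz',s['orientation']).as_matrix(); T[:3,3]=s['tool_pos']; return T
def camT(c,tT=None):
    return c['T'] if 'T' in c else tT@c['mount']
def ray(K,T,u,v):
    d=np.array([(u-K[0,2])/K[0,0],-(v-K[1,2])/K[1,1],-1.0]); return T[:3,3],T[:3,:3]@d
def onz(K,T,u,v,z):
    o,d=ray(K,T,u,v); return o+d*(z-o[2])/d[2]
def proj(K,T,p):
    q=np.linalg.inv(T)@np.append(p,1); return np.array([K[0,2]+K[0,0]*q[0]/-q[2],K[1,2]-K[1,1]*q[1]/-q[2]])
def crop(img,x0,y0,w,h,f,name):
    o=cv2.resize(img[y0:y0+h,x0:x0+w],None,fx=f,fy=f,interpolation=cv2.INTER_CUBIC)
    cv2.imwrite(name,o[:,:,::-1] if True else o)
E
python3 - <<'E'
import cv2; from h import crop
a=cv2.imread("pics/a_side.png")[:,:,::-1]
crop(a,190,200,170,150,4.5,"pics/b_side.png")
crop(a,280,135,130,70,6,"pics/b_side2.png")
a=cv2.imread("pics/a_scene.png")[:,:,::-1]
crop(a,190,195,120,100,6,"pics/b_scene.png")
crop(a,290,130,140,90,5.5,"pics/b_scene2.png")
E
```

```text
(no output)
```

View pics/b_side.png

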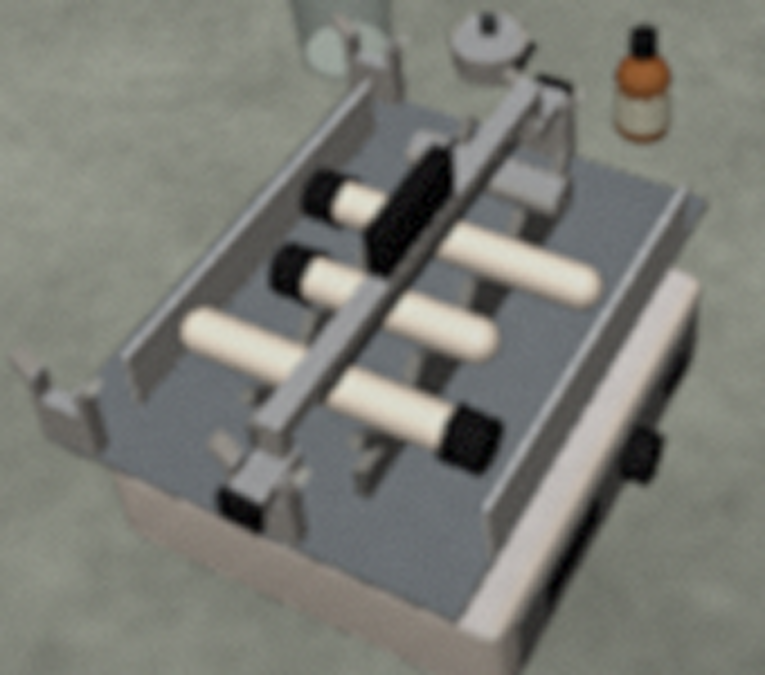

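View pics/b_scene.png

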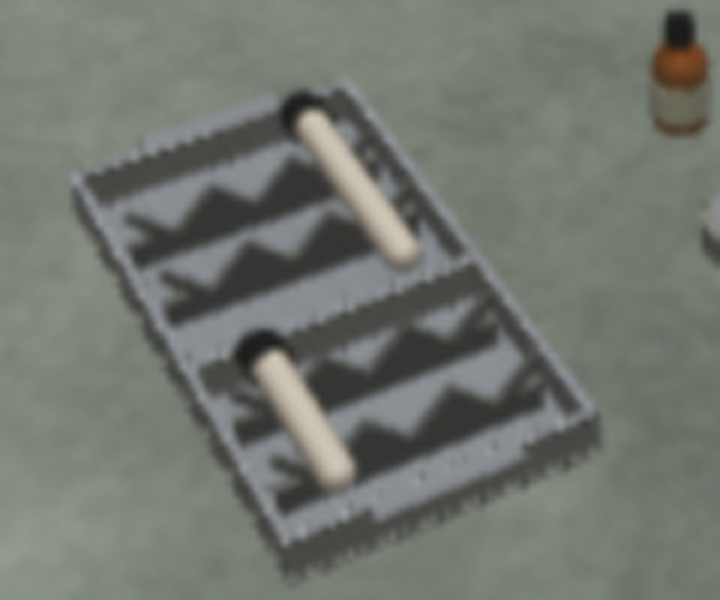

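View pics/b_side2.png

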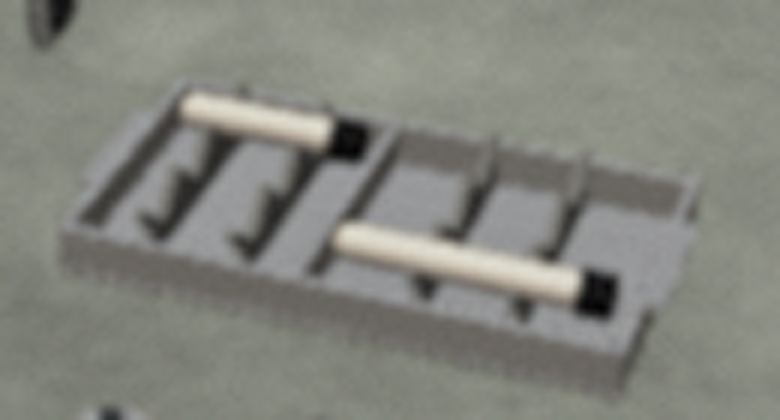

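View pics/b_scene2.png

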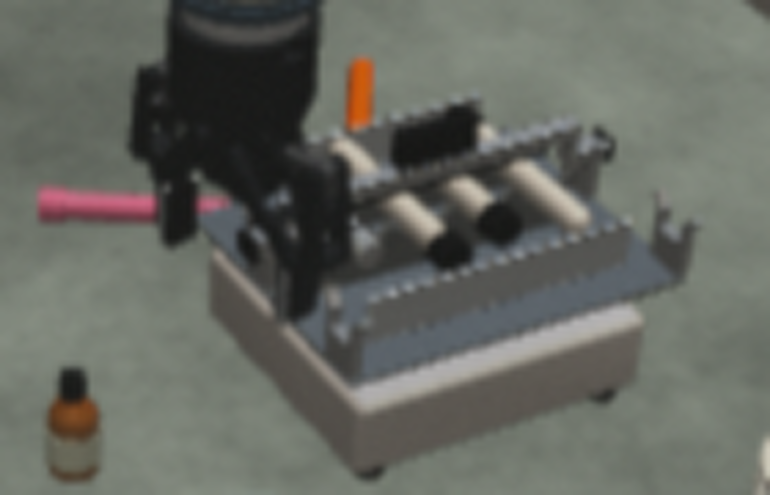

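In the rocker, from left to right (rocker +y to -y): a long tube with its cap towards the robot, the short tube with its cap away, a long tube with its cap away, and the steel logger near the right bar end. In the tray, stored tubes fill long notch 1 and short notch 3. Next: coarse rocker and tray positions, then a look with the wrist camera.

```bash
python3 - <<'E'
from h import *
c=robot.camera("side"); K,T=c["K"],c["T"]
def s(x,y,z): return onz(K,T,190+x/4.5,200+y/4.5,z).round(3)
print("grip",s(408,190,.184))
print("beam ends",s(262,410,.156),s(530,85,.156))
print("stops",s(370,88,.134),s(130,358,.134),s(685,190,.134),s(488,510,.134))
def t(x,y,z): return onz(K,T,280+x/6,135+y/6,z).round(3)
print("tray side", [t(*p,.03) for p in[(185,82),(65,232),(700,185),(630,355)]])
c=robot.camera("scene"); K,T=c["K"],c["T"]
def t(x,y,z): return onz(K,T,190+x/6,195+y/6,z).round(3)
print("tray scene", [t(*p,.03) for p in[(345,82),(78,180),(595,415),(285,550)]])
E
```

```text
grip [0.511 0.272 0.184]
beam ends [0.54  0.374 0.156] [0.487 0.165 0.156]
stops [0.572 0.161 0.134] [0.613 0.346 0.134] [0.405 0.196 0.134] [0.446 0.383 0.134]
tray side [array([ 0.613, -0.335,  0.03 ]), array([ 0.636, -0.171,  0.03 ]), array([ 0.314, -0.29 ,  0.03 ]), array([ 0.337, -0.13 ,  0.03 ])]
tray scene [array([ 0.348, -0.132,  0.03 ]), array([ 0.33 , -0.291,  0.03 ]), array([ 0.648, -0.176,  0.03 ]), array([ 0.626, -0.34 ,  0.03 ])]
```

drive_tool:
  motion:
    - {"hand":0,"tx":0.4,"ty":-0.4,"tz":-0.6,"wz":0.0}
    - {"hand":0,"tx":0.6,"ty":-0.43,"tz":-0.5}
    - {"hand":0,"tx":0.65,"ty":-0.43,"tz":-0.4,"wz":0.07}
    - {"hand":0,"tx":0.65,"ty":-0.43,"tz":-0.4,"wz":0.08}
    - {"hand":0,"tx":0.65,"ty":-0.43,"tz":-0.3,"wz":0.08}
    - {"hand":0,"tx":0.6,"ty":-0.4,"tz":-0.2}
    - {"hand":0,"tx":0.2}
    - {"hand":0}
    - {"hand":0}
    - {"hand":0}

```text
validation failed for argument at $.mo...
```

```bash
python3 - <<'E'
from h import *
s=robot.sense();print(s['clock'],s['tool_pos'],s['orientation'],s['gripper_width'])
T=tool_T(s); c=robot.camera("wrist"); cv2.imwrite("pics/c_wrist.png",c["color"][:,:,::-1]); np.savez("c.npz",T=T,K=c["K"],m=c["mount"])
c=robot.camera("scene"); crop(c["color"],290,120,140,100,5.5,"pics/c_scene.png")
E
```

```text
0.25 [6.24765916e-01 7.66984665e-06 2.04125643e-01] [-3.14091595e+00  1.58844297e-05  1.57083775e+00] 0.9966371283865063
```

View pics/c_wrist.png

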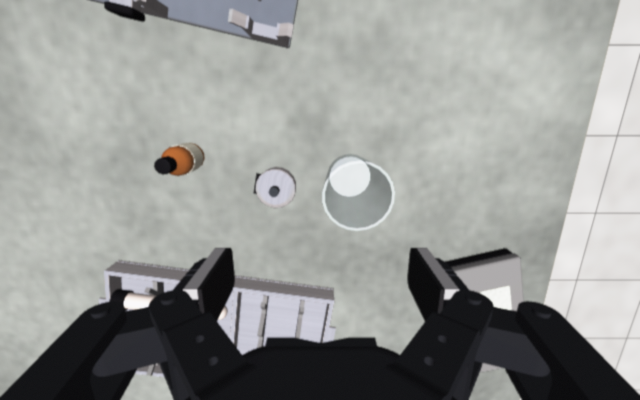

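View pics/c_scene.png

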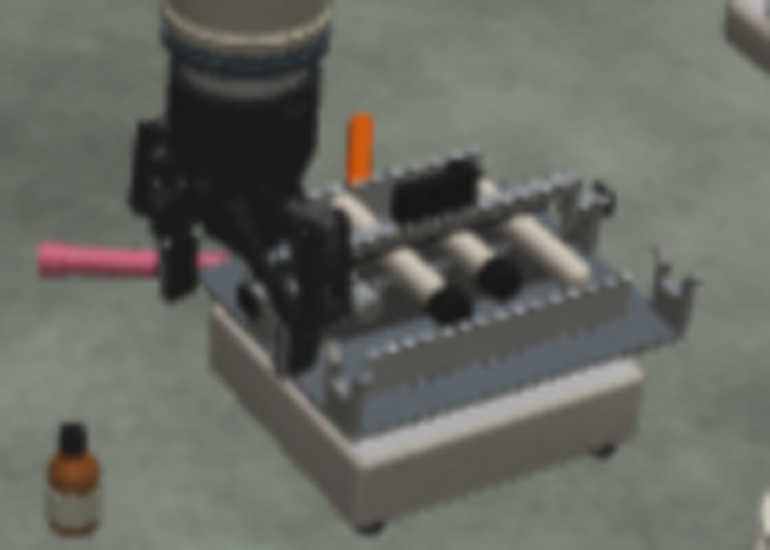

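The call was refused and nothing moved; rows probably need every key.

drive_tool:
  motion:
    - {"hand":0,"tx":0.4,"ty":-0.4,"tz":-0.6,"wx":0,"wy":0,"wz":0}
    - {"hand":0,"tx":0.6,"ty":-0.43,"tz":-0.5,"wx":0,"wy":0,"wz":0}
    - {"hand":0,"tx":0.65,"ty":-0.43,"tz":-0.4,"wx":0,"wy":0,"wz":0.07}
    - {"hand":0,"tx":0.65,"ty":-0.43,"tz":-0.4,"wx":0,"wy":0,"wz":0.08}
    - {"hand":0,"tx":0.65,"ty":-0.43,"tz":-0.3,"wx":0,"wy":0,"wz":0.08}
    - {"hand":0,"tx":0.6,"ty":-0.4,"tz":-0.2,"wx":0,"wy":0,"wz":0}
    - {"hand":0,"tx":0.2,"ty":0,"tz":0,"wx":0,"wy":0,"wz":0}
    - {"hand":0,"tx":0,"ty":0,"tz":0,"wx":0,"wy":0,"wz":0}
    - {"hand":0,"tx":0,"ty":0,"tz":0,"wx":0,"wy":0,"wz":0}
    - {"hand":0,"tx":0,"ty":0,"tz":0,"wx":0,"wy":0,"wz":0}

```text
clock: 1.18
tool_pos: [0.5343, 0.1608, 0.3032]
orientation: [-3.14, -0.0, 1.328]
ft_force: [0.9, 0.6, 0.3]
gripper_width: 1.003
```

```bash
python3 - <<'E'
from h import *
s=robot.sense();print(s['clock'],s['tool_pos'],s['orientation'],s['gripper_width'])
T=tool_T(s); c=robot.camera("wrist"); cv2.imwrite("pics/d_wrist.png",c["color"][:,:,::-1]); np.savez("d.npz",T=T,K=c["K"],m=c["mount"])
E
```

```text
1.1833 [0.5342524  0.16075998 0.30323478] [-3.13970199e+00 -3.10124558e-04  1.32803227e+00] 1.0027105201804083
```

View pics/d_wrist.png

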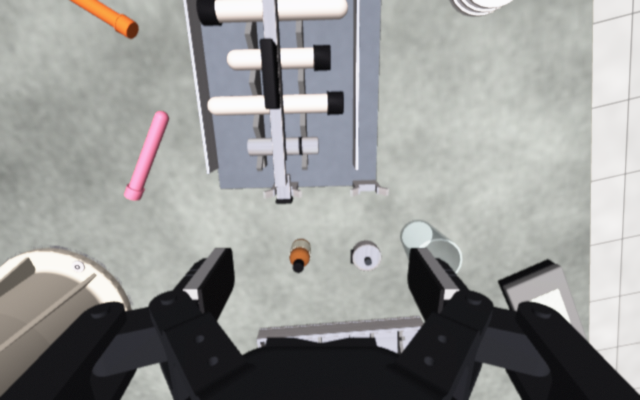

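The view is cut off at the top, so I'll shift further left.

drive_tool:
  motion:
    - {"hand":0,"tx":0.7,"ty":0,"tz":0,"wx":0,"wy":0,"wz":0}
    - {"hand":0,"tx":0.9,"ty":0,"tz":0,"wx":0,"wy":0,"wz":0}
    - {"hand":0,"tx":0.7,"ty":-0.3,"tz":0,"wx":0,"wy":0,"wz":0}
    - {"hand":0,"tx":0.3,"ty":-0.3,"tz":0,"wx":0,"wy":0,"wz":0}
    - {"hand":0,"tx":0,"ty":0,"tz":0,"wx":0,"wy":0,"wz":0}
    - {"hand":0,"tx":0,"ty":0,"tz":0,"wx":0,"wy":0,"wz":0}
    - {"hand":0,"tx":0,"ty":0,"tz":0,"wx":0,"wy":0,"wz":0}
    - {"hand":0,"tx":0,"ty":0,"tz":0,"wx":0,"wy":0,"wz":0}
    - {"hand":0,"tx":0,"ty":0,"tz":0,"wx":0,"wy":0,"wz":0}
    - {"hand":0,"tx":0,"ty":0,"tz":0,"wx":0,"wy":0,"wz":0}

```text
clock: 2.07
tool_pos: [0.5404, 0.2582, 0.2973]
orientation: [-3.135, 0.008, 1.314]
ft_force: [-0.4, -0.4, -0.4]
gripper_width: 0.998
```

```bash
python3 - <<'E'
from h import *
s=robot.sense();print(s['clock'],s['tool_pos'],s['orientation'],s['gripper_width'])
T=tool_T(s); c=robot.camera("wrist"); cv2.imwrite("pics/e_wrist.png",c["color"][:,:,::-1]); np.savez("e.npz",T=T,K=c["K"],m=c["mount"])
crop(c["color"],160,0,260,200,3,"pics/e_crop.png")
E
```

```text
2.0667 [0.54041136 0.25822824 0.29734383] [-3.13506931  0.0083942   1.31415302] 0.9980977929494728
```

View pics/e_wrist.png

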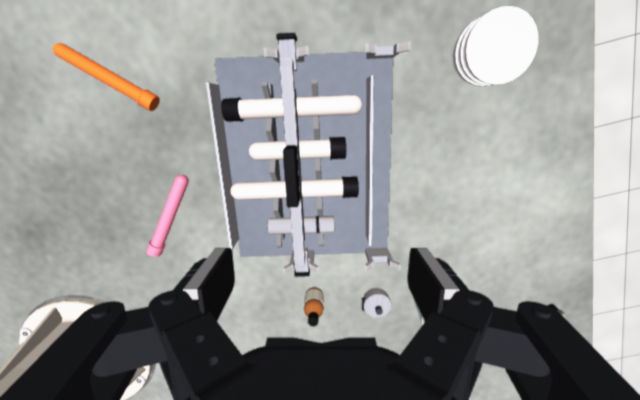

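View pics/e_crop.png

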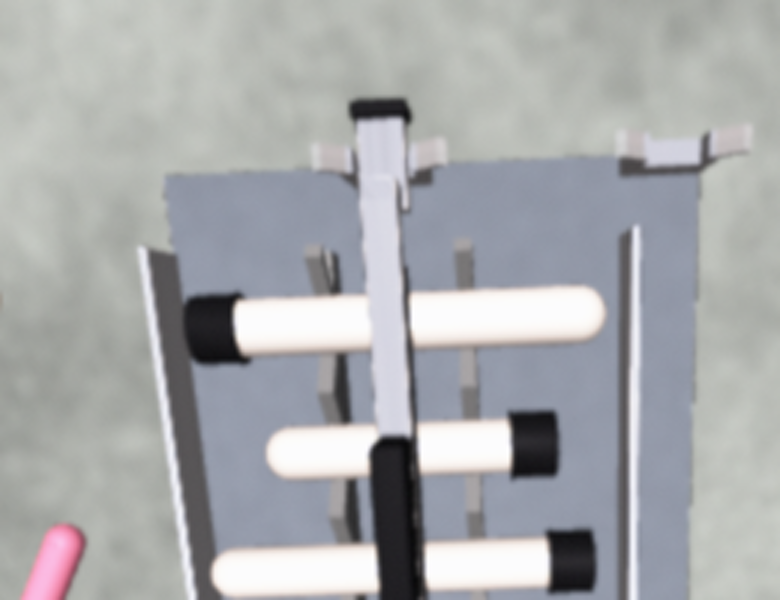

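```bash
python3 - <<'E'
from h import *
im=cv2.imread("pics/e_wrist.png")[:,:,::-1]
crop(im,215,80,170,130,4.6,"pics/f1.png")
crop(im,215,170,200,120,4,"pics/f2.png")
E
```

```text
(no output)
```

View pics/f1.png

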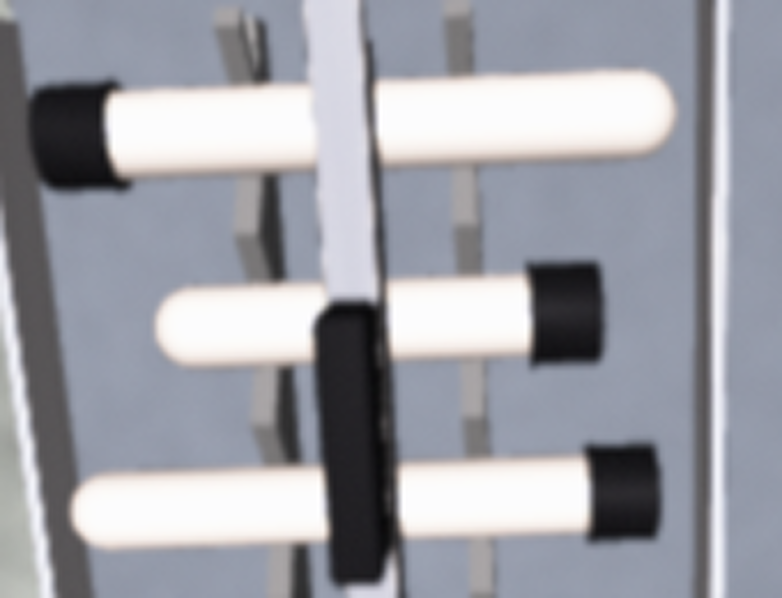

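View pics/f2.png

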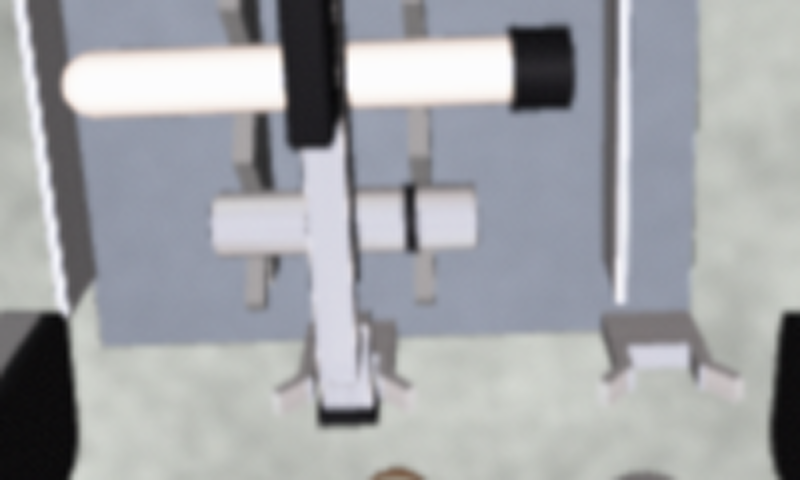

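```bash
cat > m1.py <<'E'
from h import *
d=np.load("e.npz"); K=d["K"]; T=d["T"]@d["m"]
def P(name,f,ox,oy,pts,z):
    r=np.array([onz(K,T,ox+x/f,oy+y/f,z)[:2] for x,y in pts]); print(name,r.round(4).tolist(),"mid",r.mean(0).round(4)); return r
a=P("upW",3,160,0,[(332,157),(430,153)],.146).mean(0)
b=P("upP",3,160,0,[(632,143),(732,139)],.146).mean(0)
c=P("loW",4,215,170,[(294,395),(396,392)],.146).mean(0)
e=P("loP",4,215,170,[(617,383),(720,382)],.146).mean(0)
print("dist",np.linalg.norm(a-c),np.linalg.norm(b-e),np.linalg.norm(a-b),np.linalg.norm(c-e))
for v in (a-c,b-e): print("yaw y",np.arctan2(-v[0],v[1]))
for v in (b-a,e-c): print("yaw x",np.arctan2(v[1],v[0]))
# rigid fit
mod=np.array([[0,122],[100,122],[0,-122],[100,-122]])/1000; w=np.array([a,b,c,e])
mc,wc=mod.mean(0),w.mean(0); H=(mod-mc).T@(w-wc); yaw=np.arctan2(H[0,1]-H[1,0],H[0,0]+H[1,1])
Rm=np.array([[np.cos(yaw),-np.sin(yaw)],[np.sin(yaw),np.cos(yaw)]]); o=wc-Rm@mc
print("fit yaw",yaw,"origin",o,"res",((w-(mod@Rm.T+o))@Rm).round(4).tolist())
def L(p): return ((np.array(p)-o)@Rm).round(4)
g=P("grip",4.6,215,80,[(352,307),(358,580)],.184); print(L(g), L(g.mean(0)))
for n,pts,z in (("up",[(33,137),(677,112)],.129),("short",[(155,328),(603,312)],.129),("low",[(70,512),(660,490)],.129)):
    r=P(n,4.6,215,80,pts,z); print(L(r),L(r.mean(0)),np.linalg.norm(r[0]-r[1]))
r=P("log",4,215,170,[(212,225),(476,215)],.129);print(L(r),L(r.mean(0)))
E
python3 m1.py
```

```text
upW [[0.5225, 0.3909], [0.554, 0.3838]] mid [0.5383 0.3873]
upP [[0.6187, 0.3697], [0.6504, 0.3625]] mid [0.6345 0.3661]
loW [[0.4705, 0.1549], [0.501, 0.1481]] mid [0.4857 0.1515]
loP [[0.5671, 0.1341], [0.5975, 0.1266]] mid [0.5823 0.1303]
dist 0.24163896905237636 0.24150594939424982 0.09856676631005526 0.09884639212825728
yaw y -0.21917185659708485
yaw y -0.21801558460076856
yaw x -0.2169862525269389
yaw x -0.2156450755999274
fit yaw -0.21826695879443705 origin [0.51140092 0.26964555] res [[0.0008, -0.0013], [-0.0007, -0.0012], [0.0005, 0.0011], [-0.0006, 0.0013]]
grip [[0.5213, 0.3006], [0.5057, 0.2431]] mid [0.5135 0.2719]
[[ 0.003   0.0324]
 [ 0.0002 -0.0272]] [0.0016 0.0026]
up [[0.4517, 0.3531], [0.6013, 0.3195]] mid [0.5265 0.3363]
[[-0.0763  0.0686]
 [ 0.077   0.0682]] [0.0003 0.0684] 0.15332474184260805
short [[0.4651, 0.3025], [0.5735, 0.2781]] mid [0.5193 0.2903]
[[-0.0523  0.0221]
 [ 0.0588  0.0217]] [0.0033 0.0219] 0.11111187325793247
low [[0.4284, 0.263], [0.5772, 0.2302]] mid [0.5028 0.2466]
[[-0.0796 -0.0244]
 [ 0.0728 -0.0243]] [-0.0034 -0.0244] 0.15236157661635763
log [[0.4582, 0.2089], [0.5378, 0.1916]] mid [0.498  0.2002]
[[-0.0388 -0.0708]
 [ 0.0426 -0.0705]] [ 0.0019 -0.0707]
```

Rocker origin is (0.511, 0.270) with yaw -0.218, and the fit residuals are about 1 mm. This helper works out the tool-frame deltas to a target.

```bash
cat >> h.py <<'E'
RO=np.array([.5114,.2696]); RY=-.2183
def loc(o,yaw,x,y):
    c,s=np.cos(yaw),np.sin(yaw); return np.array([o[0]+c*x-s*y,o[1]+s*x+c*y])
def delta(pos,yaw,st=None):
    st=st or robot.sense(); T=tool_T(st)
    G=R.from_euler('xyz',[np.pi,0,yaw]).as_matrix()
    print("t",st['clock'],"pos",st['tool_pos'].round(4),"rpy",st['orientation'].round(4),"w",round(st['gripper_width'],3),"F",st['ft_force'].round(1))
    dp=np.asarray(pos)-st['tool_pos']
    print(" units tool:",(T[:3,:3].T@dp/.04).round(3)," at-goal-frame:",(G.T@dp/.04).round(3)," rotvec",R.from_matrix(T[:3,:3].T@G).as_rotvec().round(3), "q",st['q'].round(2))
E
python3 - <<'E'
from h import *
p=loc(RO,RY,0.001,0.0); print(p)
delta([*p,.20],np.pi/2+RY); delta([*p,.154],np.pi/2+RY)
E
```

```text
[0.51237627 0.26938343]
t 2.1167 pos [0.5404 0.2582 0.2974] rpy [-3.1352  0.0084  1.3141] w 0.999 F [ 0.3 -0.9 -0.6]
 units tool: [ 0.113 -0.733  2.438]  at-goal-frame: [ 0.121 -0.745  2.434]  rotvec [-0.007  0.008 -0.038] q [ 0.44  0.25  1.57 -0.    1.33  0.7 ]
t 2.1167 pos [0.5404 0.2582 0.2974] rpy [-3.1352  0.0084  1.3141] w 0.999 F [ 0.3 -0.9 -0.6]
 units tool: [ 0.123 -0.726  3.588]  at-goal-frame: [ 0.121 -0.745  3.584]  rotvec [-0.007  0.008 -0.038] q [ 0.44  0.25  1.57 -0.    1.33  0.7 ]
```

drive_tool:
  motion:
    - {"hand":0,"tx":0.12,"ty":-0.7,"tz":0,"wx":-0.007,"wy":0.008,"wz":-0.038}
    - {"hand":0,"tx":0,"ty":0,"tz":0.5,"wx":0,"wy":0,"wz":0}
    - {"hand":0,"tx":0,"ty":0,"tz":0.7,"wx":0,"wy":0,"wz":0}
    - {"hand":0,"tx":0,"ty":0,"tz":0.7,"wx":0,"wy":0,"wz":0}
    - {"hand":0,"tx":0,"ty":0,"tz":0.4,"wx":0,"wy":0,"wz":0}
    - {"hand":0,"tx":0,"ty":0,"tz":0.1,"wx":0,"wy":0,"wz":0}
    - {"hand":0,"tx":0,"ty":0,"tz":0,"wx":0,"wy":0,"wz":0}
    - {"hand":0,"tx":0,"ty":0,"tz":0,"wx":0,"wy":0,"wz":0}
    - {"hand":0,"tx":0,"ty":0,"tz":0,"wx":0,"wy":0,"wz":0}
    - {"hand":0,"tx":0,"ty":0,"tz":0,"wx":0,"wy":0,"wz":0}

```text
clock: 2.95
tool_pos: [0.5179, 0.2685, 0.204]
orientation: [3.133, -0.006, 1.349]
ft_force: [-0.8, 0.0, 0.8]
gripper_width: 1.002
```

```bash
python3 - <<'E'
from h import *
p=loc(RO,RY,0.001,0.0); print(p)
delta([*p,.154],np.pi/2+RY)
c=robot.camera("wrist");cv2.imwrite("pics/g_w.png",c["color"][:,:,::-1])
E
```

```text
[0.51237627 0.26938343]
t 2.95 pos [0.5179 0.2685 0.204 ] rpy [ 3.1331 -0.006   1.3493] w 1.002 F [-0.8  0.   0.8]
 units tool: [-0.016 -0.15   1.249]  at-goal-frame: [-0.008 -0.14   1.25 ]  rotvec [ 0.009 -0.006 -0.003] q [ 0.48  0.28  1.73 -0.    1.11  0.7 ]
```

View pics/g_w.png

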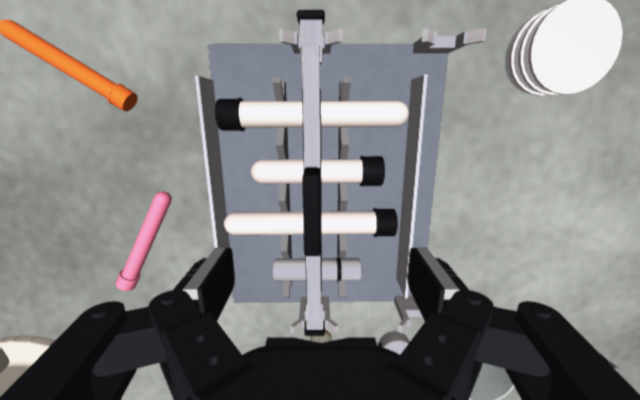

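The bar is in line with the fingers; I'll continue down.

drive_tool:
  motion:
    - {"hand":0,"tx":0,"ty":-0.1,"tz":0.1,"wx":0.009,"wy":-0.006,"wz":0}
    - {"hand":0,"tx":0,"ty":-0.05,"tz":0.4,"wx":0,"wy":0,"wz":0}
    - {"hand":0,"tx":0,"ty":0,"tz":0.4,"wx":0,"wy":0,"wz":0}
    - {"hand":0,"tx":0,"ty":0,"tz":0.2,"wx":0,"wy":0,"wz":0}
    - {"hand":0,"tx":0,"ty":0,"tz":0.1,"wx":0,"wy":0,"wz":0}
    - {"hand":0,"tx":0,"ty":0,"tz":0,"wx":0,"wy":0,"wz":0}
    - {"hand":0,"tx":0,"ty":0,"tz":0,"wx":0,"wy":0,"wz":0}
    - {"hand":0,"tx":0,"ty":0,"tz":0,"wx":0,"wy":0,"wz":0}
    - {"hand":0,"tx":0,"ty":0,"tz":0,"wx":0,"wy":0,"wz":0}
    - {"hand":0,"tx":0,"ty":0,"tz":0,"wx":0,"wy":0,"wz":0}

```text
clock: 3.83
tool_pos: [0.5149, 0.2723, 0.1601]
orientation: [3.137, -0.005, 1.349]
ft_force: [-0.7, 0.2, 1.0]
gripper_width: 1.0
```

```bash
python3 - <<'E'
from h import *
p=loc(RO,RY,0.001,0.0); print(p)
delta([*p,.154],np.pi/2+RY)
E
```

```text
[0.51237627 0.26938343]
t 3.8333 pos [0.5149 0.2723 0.1601] rpy [ 3.1366 -0.0054  1.3492] w 1.0 F [-0.7  0.2  1. ]
 units tool: [-0.087 -0.046  0.152]  at-goal-frame: [-0.086 -0.046  0.153]  rotvec [ 0.005 -0.005 -0.003] q [0.48 0.33 1.77 0.   1.03 0.7 ]
```

drive_tool:
  motion:
    - {"hand":0,"tx":-0.05,"ty":-0.04,"tz":0.12,"wx":0.005,"wy":-0.005,"wz":-0.003}
    - {"hand":0,"tx":0,"ty":0,"tz":0.03,"wx":0,"wy":0,"wz":0}
    - {"hand":120,"tx":0,"ty":0,"tz":0,"wx":0,"wy":0,"wz":0}
    - {"hand":200,"tx":0,"ty":0,"tz":0,"wx":0,"wy":0,"wz":0}
    - {"hand":255,"tx":0,"ty":0,"tz":0,"wx":0,"wy":0,"wz":0}
    - {"hand":255,"tx":0,"ty":0,"tz":0,"wx":0,"wy":0,"wz":0}
    - {"hand":255,"tx":0,"ty":0,"tz":0,"wx":0,"wy":0,"wz":0}
    - {"hand":255,"tx":0,"ty":0,"tz":0,"wx":0,"wy":0,"wz":0}
    - {"hand":255,"tx":0,"ty":0,"tz":0,"wx":0,"wy":0,"wz":0}
    - {"hand":255,"tx":0,"ty":0,"tz":0,"wx":0,"wy":0,"wz":0}

```text
clock: 4.67
tool_pos: [0.5134, 0.2708, 0.1548]
orientation: [3.141, -0.001, 1.352]
ft_force: [0.1, -0.3, -0.3]
gripper_width: 0.104
```

```bash
python3 - <<'E'
from h import *
p=loc(RO,RY,0.001,0.0); print(p)
delta([*p,.154],np.pi/2+RY)
E
```

```text
[0.51237627 0.26938343]
t 4.6667 pos [0.5134 0.2708 0.1548] rpy [ 3.1407e+00 -9.0000e-04  1.3525e+00] w 0.104 F [ 0.1 -0.3 -0.3]
 units tool: [-0.039 -0.016  0.021]  at-goal-frame: [-0.039 -0.016  0.021]  rotvec [ 0.001 -0.001 -0.   ] q [0.48 0.34 1.78 0.   1.03 0.7 ]
```

Gripped. Next I'll lift straight up, then check.

drive_tool:
  motion:
    - {"hand":255,"tx":0,"ty":0,"tz":-0.2,"wx":0,"wy":0,"wz":0}
    - {"hand":255,"tx":0,"ty":0,"tz":-0.3,"wx":0,"wy":0,"wz":0}
    - {"hand":255,"tx":0,"ty":0,"tz":-0.4,"wx":0,"wy":0,"wz":0}
    - {"hand":255,"tx":0,"ty":0,"tz":-0.3,"wx":0,"wy":0,"wz":0}
    - {"hand":255,"tx":0,"ty":0,"tz":-0.2,"wx":0,"wy":0,"wz":0}
    - {"hand":255,"tx":0,"ty":0,"tz":-0.1,"wx":0,"wy":0,"wz":0}
    - {"hand":255,"tx":0,"ty":0,"tz":0,"wx":0,"wy":0,"wz":0}
    - {"hand":255,"tx":0,"ty":0,"tz":0,"wx":0,"wy":0,"wz":0}
    - {"hand":255,"tx":0,"ty":0,"tz":0,"wx":0,"wy":0,"wz":0}
    - {"hand":255,"tx":0,"ty":0,"tz":0,"wx":0,"wy":0,"wz":0}

```text
clock: 5.5
tool_pos: [0.512, 0.2701, 0.2198]
orientation: [-3.141, 0.001, 1.352]
ft_force: [0.0, -0.7, -2.7]
gripper_width: 0.1
```

```bash
python3 - <<'E'
from h import *
p=loc(RO,RY,0.1005,0.0016); print(p)
delta([*p,.200],np.pi/2+RY)
s=robot.sense();T=tool_T(s)
c=robot.camera("wrist");cv2.imwrite("pics/h_w.png",c["color"][:,:,::-1]);np.savez("hh.npz",T=T,K=c["K"],m=c["mount"])
E
```

```text
[0.60986135 0.24939671]
t 5.5 pos [0.512  0.2701 0.2198] rpy [-3.1405e+00  6.0000e-04  1.3525e+00] w 0.1 F [ 0.  -0.7 -2.7]
 units tool: [0.024 2.501 0.493]  at-goal-frame: [0.024 2.501 0.495]  rotvec [-0.001  0.001 -0.   ] q [0.48 0.27 1.72 0.   1.16 0.7 ]
```

View pics/h_w.png

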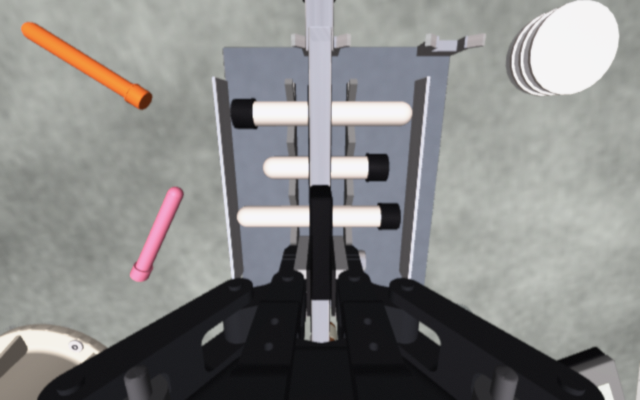

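drive_tool:
  motion:
    - {"hand":255,"tx":0,"ty":0.3,"tz":0,"wx":0,"wy":0,"wz":0}
    - {"hand":255,"tx":0,"ty":0.5,"tz":0,"wx":0,"wy":0,"wz":0}
    - {"hand":255,"tx":0,"ty":0.6,"tz":0,"wx":0,"wy":0,"wz":0}
    - {"hand":255,"tx":0,"ty":0.5,"tz":0.1,"wx":0,"wy":0,"wz":0}
    - {"hand":255,"tx":0,"ty":0.35,"tz":0.2,"wx":0,"wy":0,"wz":0}
    - {"hand":255,"tx":0.02,"ty":0.2,"tz":0.15,"wx":0,"wy":0,"wz":0}
    - {"hand":255,"tx":0,"ty":0.05,"tz":0,"wx":0,"wy":0,"wz":0}
    - {"hand":255,"tx":0,"ty":0,"tz":0,"wx":0,"wy":0,"wz":0}
    - {"hand":255,"tx":0,"ty":0,"tz":0,"wx":0,"wy":0,"wz":0}
    - {"hand":255,"tx":0,"ty":0,"tz":0,"wx":0,"wy":0,"wz":0}

```text
clock: 6.38
tool_pos: [0.6141, 0.2465, 0.1958]
orientation: [-3.135, 0.005, 1.354]
ft_force: [0.3, -0.6, -2.1]
gripper_width: 0.108
```

```bash
python3 - <<'E'
from h import *
p=loc(RO,RY,0.1005,0.0016); print(p)
delta([*p,.1548],np.pi/2+RY)
s=robot.sense();T=tool_T(s)
c=robot.camera("wrist");cv2.imwrite("pics/i_w.png",c["color"][:,:,::-1]);np.savez("i.npz",T=T,K=c["K"],m=c["mount"])
c=robot.camera("side");crop(c["color"],190,180,170,150,4,"pics/i_side.png")
c=robot.camera("scene");crop(c["color"],290,100,150,110,5,"pics/i_scene.png")
E
```

```text
[0.60986135 0.24939671]
t 6.3833 pos [0.6141 0.2465 0.1958] rpy [-3.1346  0.0052  1.3536] w 0.108 F [ 0.3 -0.6 -2.1]
 units tool: [ 0.052 -0.112  1.024]  at-goal-frame: [ 0.047 -0.12   1.024]  rotvec [-0.007  0.005  0.001] q [ 0.38  0.42  1.55 -0.    1.18  0.6 ]
```

View pics/i_w.png

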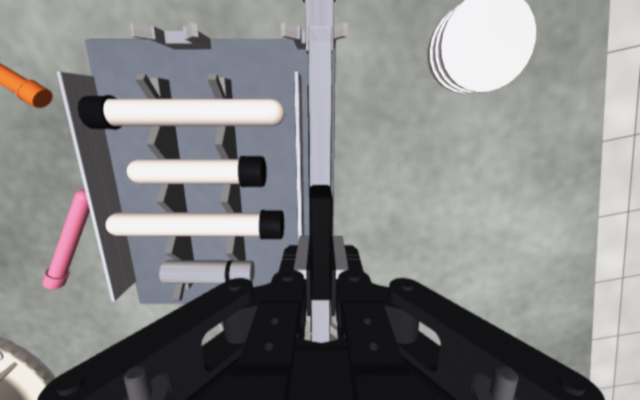

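View pics/i_side.png

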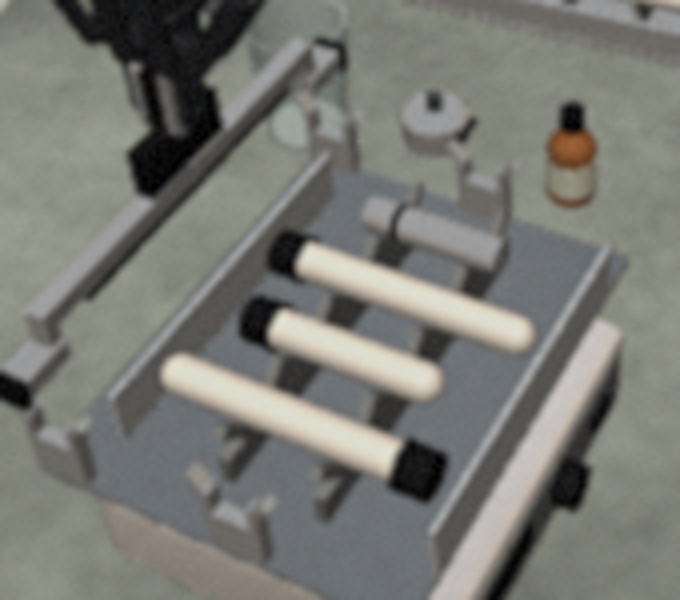

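View pics/i_scene.png

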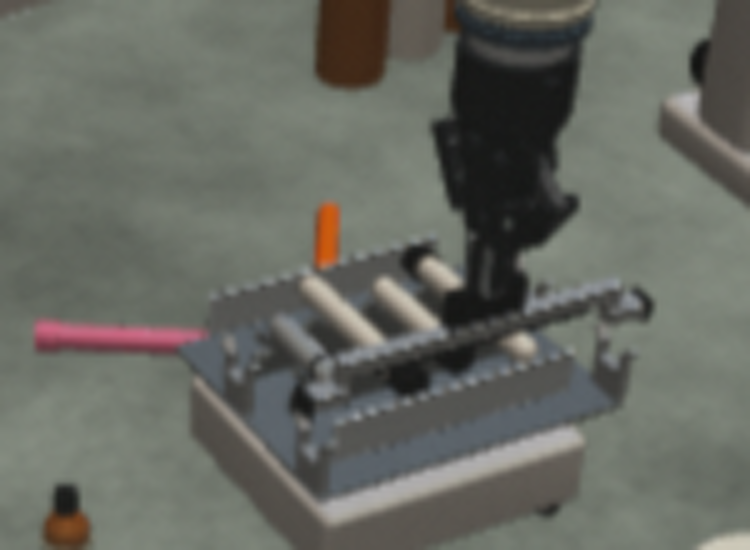

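The bar hangs level above the parking brackets, about 4 mm too far back. I'll correct that and lower.

drive_tool:
  motion:
    - {"hand":255,"tx":0.04,"ty":-0.1,"tz":0,"wx":-0.007,"wy":0.005,"wz":0}
    - {"hand":255,"tx":0,"ty":-0.03,"tz":0.1,"wx":0,"wy":0,"wz":0}
    - {"hand":255,"tx":0,"ty":0,"tz":0.15,"wx":0,"wy":0,"wz":0}
    - {"hand":255,"tx":0,"ty":0,"tz":0.1,"wx":0,"wy":0,"wz":0}
    - {"hand":255,"tx":0,"ty":0,"tz":0.1,"wx":0,"wy":0,"wz":0}
    - {"hand":255,"tx":0,"ty":0,"tz":0,"wx":0,"wy":0,"wz":0}
    - {"hand":255,"tx":0,"ty":0,"tz":0,"wx":0,"wy":0,"wz":0}
    - {"hand":255,"tx":0,"ty":0,"tz":0,"wx":0,"wy":0,"wz":0}
    - {"hand":255,"tx":0,"ty":0,"tz":0,"wx":0,"wy":0,"wz":0}
    - {"hand":255,"tx":0,"ty":0,"tz":0,"wx":0,"wy":0,"wz":0}

```text
clock: 7.37
tool_pos: [0.6079, 0.2505, 0.1772]
orientation: [3.139, -0.001, 1.355]
ft_force: [-0.3, -0.8, -1.8]
gripper_width: 0.103
```

```bash
python3 - <<'E'
from h import *
p=loc(RO,RY,0.1005,0.0016); print(p)
delta([*p,.1548],np.pi/2+RY)
E
```

```text
[0.60986135 0.24939671]
t 7.3667 pos [0.6079 0.2505 0.1772] rpy [ 3.1394e+00 -1.4000e-03  1.3554e+00] w 0.103 F [-0.3 -0.8 -1.8]
 units tool: [-0.018  0.052  0.559]  at-goal-frame: [-0.017  0.054  0.559]  rotvec [ 0.002 -0.001  0.003] q [ 0.39  0.43  1.59 -0.    1.13  0.6 ]
```

drive_tool:
  motion:
    - {"hand":255,"tx":-0.01,"ty":0.05,"tz":0,"wx":0.002,"wy":-0.001,"wz":0.003}
    - {"hand":255,"tx":0,"ty":0,"tz":0.15,"wx":0,"wy":0,"wz":0}
    - {"hand":255,"tx":0,"ty":0,"tz":0.15,"wx":0,"wy":0,"wz":0}
    - {"hand":255,"tx":0,"ty":0,"tz":0.1,"wx":0,"wy":0,"wz":0}
    - {"hand":255,"tx":0,"ty":0,"tz":0.04,"wx":0,"wy":0,"wz":0}
    - {"hand":255,"tx":0,"ty":0,"tz":0.02,"wx":0,"wy":0,"wz":0}
    - {"hand":255,"tx":0,"ty":0,"tz":0,"wx":0,"wy":0,"wz":0}
    - {"hand":255,"tx":0,"ty":0,"tz":0,"wx":0,"wy":0,"wz":0}
    - {"hand":255,"tx":0,"ty":0,"tz":0,"wx":0,"wy":0,"wz":0}
    - {"hand":255,"tx":0,"ty":0,"tz":0,"wx":0,"wy":0,"wz":0}

```text
clock: 8.2
tool_pos: [0.6102, 0.2495, 0.1566]
orientation: [-3.141, -0.0, 1.352]
ft_force: [0.1, -1.0, -1.7]
gripper_width: 0.105
```

```bash
python3 - <<'E'
from h import *
p=loc(RO,RY,0.1005,0.0016)
delta([*p,.1548],np.pi/2+RY)
E
```

```text
t 8.2 pos [0.6102 0.2495 0.1566] rpy [-3.1415e+00 -3.0000e-04  1.3518e+00] w 0.105 F [ 0.1 -1.  -1.7]
 units tool: [-0.004 -0.008  0.046]  at-goal-frame: [-0.004 -0.008  0.046]  rotvec [-0.    -0.    -0.001] q [0.39 0.45 1.6  0.   1.09 0.6 ]
```

drive_tool:
  motion:
    - {"hand":255,"tx":0,"ty":0,"tz":0.02,"wx":0,"wy":0,"wz":0}
    - {"hand":255,"tx":0,"ty":0,"tz":0.02,"wx":0,"wy":0,"wz":0}
    - {"hand":255,"tx":0,"ty":0,"tz":0.015,"wx":0,"wy":0,"wz":0}
    - {"hand":255,"tx":0,"ty":0,"tz":0,"wx":0,"wy":0,"wz":0}
    - {"hand":255,"tx":0,"ty":0,"tz":0,"wx":0,"wy":0,"wz":0}
    - {"hand":255,"tx":0,"ty":0,"tz":0,"wx":0,"wy":0,"wz":0}
    - {"hand":255,"tx":0,"ty":0,"tz":0,"wx":0,"wy":0,"wz":0}
    - {"hand":255,"tx":0,"ty":0,"tz":0,"wx":0,"wy":0,"wz":0}
    - {"hand":255,"tx":0,"ty":0,"tz":0,"wx":0,"wy":0,"wz":0}
    - {"hand":255,"tx":0,"ty":0,"tz":0,"wx":0,"wy":0,"wz":0}

```text
clock: 9.03
tool_pos: [0.6106, 0.2497, 0.155]
orientation: [3.141, -0.001, 1.352]
ft_force: [-0.0, 1.3, -1.5]
gripper_width: 0.105
```

```bash
python3 - <<'E'
from h import *
p=loc(RO,RY,0.1005,0.0016)
delta([*p,.1548],np.pi/2+RY)
c=robot.camera("side");crop(c["color"],190,180,170,150,4,"pics/j_side.png")
E
```

```text
t 9.0333 pos [0.6106 0.2497 0.155 ] rpy [ 3.1406e+00 -1.0000e-03  1.3518e+00] w 0.105 F [-0.   1.3 -1.5]
 units tool: [-0.011 -0.017  0.005]  at-goal-frame: [-0.011 -0.017  0.005]  rotvec [ 0.001 -0.001 -0.001] q [0.39 0.45 1.6  0.   1.09 0.6 ]
```

View pics/j_side.png

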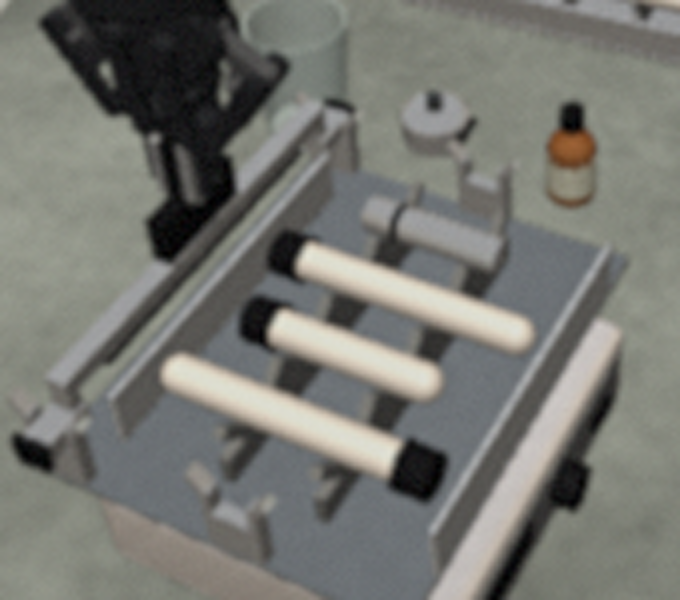

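drive_tool:
  motion:
    - {"hand":255,"tx":0,"ty":-0.01,"tz":0.02,"wx":0,"wy":0,"wz":0}
    - {"hand":255,"tx":0,"ty":0,"tz":0.02,"wx":0,"wy":0,"wz":0}
    - {"hand":255,"tx":0,"ty":0,"tz":0.015,"wx":0,"wy":0,"wz":0}
    - {"hand":255,"tx":0,"ty":0,"tz":0,"wx":0,"wy":0,"wz":0}
    - {"hand":255,"tx":0,"ty":0,"tz":0,"wx":0,"wy":0,"wz":0}
    - {"hand":170,"tx":0,"ty":0,"tz":0,"wx":0,"wy":0,"wz":0}
    - {"hand":130,"tx":0,"ty":0,"tz":0,"wx":0,"wy":0,"wz":0}
    - {"hand":80,"tx":0,"ty":0,"tz":0,"wx":0,"wy":0,"wz":0}
    - {"hand":50,"tx":0,"ty":0,"tz":0,"wx":0,"wy":0,"wz":0}
    - {"hand":50,"tx":0,"ty":0,"tz":0,"wx":0,"wy":0,"wz":0}

```text
clock: 9.92
tool_pos: [0.6116, 0.2501, 0.1549]
orientation: [3.137, -0.003, 1.352]
ft_force: [-0.7, 0.1, 0.6]
gripper_width: 0.798
```

```bash
python3 - <<'E'
from h import *
p=loc(RO,RY,0.0,0.069)
delta([*p,.2],np.pi/2+RY)
for n,a in (("short",(.002,.023)),("low",(-.002,-.023))): print(n,loc(RO,RY,*a).round(4))
E
```

```text
t 9.9167 pos [0.6116 0.2501 0.1549] rpy [ 3.1375e+00 -2.7000e-03  1.3519e+00] w 0.798 F [-0.7  0.1  0.6]
 units tool: [ 1.659 -2.546 -1.133]  at-goal-frame: [ 1.658 -2.55  -1.126]  rotvec [ 0.004 -0.003 -0.001] q [ 0.39  0.45  1.6  -0.    1.08  0.61]
short [0.5183 0.2916]
low [0.5045 0.2476]
```

The bar is seated in the parking slots and released. I'll add a small planner that prints row numbers so I can rotate and translate at once.

```bash
cat >> h.py <<'E'
def plan(wps,st=None):
    """wps: list of (pos,yaw,nrows). prints rows in tool units"""
    st=st or robot.sense(); p=st['tool_pos'].copy(); Rm=tool_T(st)[:3,:3]; y=st['orientation'][2]
    print("t",round(st['clock'],2),"pos",p.round(4),"rpy",st['orientation'].round(3),"w",round(st['gripper_width'],3),"F",st['ft_force'].round(1),"q",st['q'].round(2))
    for pos,yaw,n in wps:
        w=np.array([1.0]*n); 
        if n>3: w[0]=.5;w[-1]=.5
        f=np.cumsum(w)/w.sum(); p0=p.copy(); R0=Rm.copy(); y0=y; pos=np.asarray(pos)
        fl=R.from_matrix(R.from_euler('xyz',[np.pi,0,y0]).as_matrix().T@R0)  # tilt residual
        for k in f:
            pt=p0+(pos-p0)*k; yt=y0+(yaw-y0)*k
            Rt=R.from_euler('xyz',[np.pi,0,yt]).as_matrix()
            d=Rm.T@(pt-p)/.04; rv=R.from_matrix(Rm.T@Rt).as_rotvec()
            print("  t",d.round(2),"w",rv.round(3)," |t|",round(np.linalg.norm(d),2)); p=pt;Rm=Rt
        y=yaw
E
python3 - <<'E'
from h import *
s=robot.sense(); p=s['tool_pos'];g=loc(RO,RY,0.002,.023)
plan([([p[0],p[1],.20],s['orientation'][2],2),([*g,.20],RY+np.pi,14)])
E
```

```text
t 9.92 pos [0.6116 0.2501 0.1549] rpy [ 3.137e+00 -3.000e-03  1.352e+00] w 0.798 F [-0.7  0.1  0.6] q [ 0.39  0.45  1.6  -0.    1.08  0.61]
  t [ 0.    0.   -0.56] w [ 0.004 -0.003 -0.   ]  |t| 0.56
  t [ 0.    0.   -0.56] w [0. 0. 0.]  |t| 0.56
  t [ 0.02 -0.1  -0.  ] w [ 0.    0.   -0.06]  |t| 0.1
  t [ 0.05 -0.19 -0.  ] w [-0.     0.    -0.121]  |t| 0.2
  t [ 0.07 -0.18 -0.  ] w [ 0.     0.    -0.121]  |t| 0.2
  t [ 0.09 -0.17 -0.  ] w [ 0.     0.    -0.121]  |t| 0.2
  t [ 0.11 -0.16 -0.  ] w [ 0.     0.    -0.121]  |t| 0.2
  t [ 0.13 -0.14 -0.  ] w [-0.     0.    -0.121]  |t| 0.2
  t [ 0.15 -0.13 -0.  ] w [ 0.     0.    -0.121]  |t| 0.2
  t [ 0.16 -0.11 -0.  ] w [ 0.     0.    -0.121]  |t| 0.2
  t [ 0.18 -0.09 -0.  ] w [ 0.     0.    -0.121]  |t| 0.2
  t [ 0.18 -0.07 -0.  ] w [ 0.     0.    -0.121]  |t| 0.2
  t [ 0.19 -0.04 -0.  ] w [-0.     0.    -0.121]  |t| 0.2
  t [ 0.2  -0.02 -0.  ] w [ 0.     0.    -0.121]  |t| 0.2
  t [0.2 0.  0. ] w [ 0.     0.    -0.121]  |t| 0.2
  t [0.1  0.01 0.  ] w [ 0.    0.   -0.06]  |t| 0.1
```

drive_tool:
  motion:
    - {"hand":50,"tx":0,"ty":0,"tz":-0.6,"wx":0.004,"wy":-0.003,"wz":0}
    - {"hand":50,"tx":0,"ty":0,"tz":-0.7,"wx":0,"wy":0,"wz":0}
    - {"hand":100,"tx":0.02,"ty":-0.1,"tz":-0.1,"wx":0,"wy":0,"wz":-0.08}
    - {"hand":160,"tx":0.05,"ty":-0.19,"tz":0,"wx":0,"wy":0,"wz":-0.124}
    - {"hand":160,"tx":0.07,"ty":-0.18,"tz":0,"wx":0,"wy":0,"wz":-0.124}
    - {"hand":160,"tx":0.09,"ty":-0.17,"tz":0,"wx":0,"wy":0,"wz":-0.124}
    - {"hand":160,"tx":0.11,"ty":-0.16,"tz":0,"wx":0,"wy":0,"wz":-0.124}
    - {"hand":160,"tx":0.13,"ty":-0.14,"tz":0,"wx":0,"wy":0,"wz":-0.124}
    - {"hand":160,"tx":0.15,"ty":-0.13,"tz":0,"wx":0,"wy":0,"wz":-0.124}
    - {"hand":160,"tx":0.16,"ty":-0.11,"tz":0,"wx":0,"wy":0,"wz":-0.124}

```text
clock: 10.75
tool_pos: [0.5567, 0.2721, 0.2142]
orientation: [3.14, 0.001, 2.311]
ft_force: [-0.3, -1.7, -0.1]
gripper_width: 0.369
```

```bash
python3 - <<'E'
from h import *
s=robot.sense(); p=s['tool_pos'];g=loc(RO,RY,0.002,.023)
plan([([*g,.19],RY+np.pi,8)])
E
```

```text
t 10.75 pos [0.5567 0.2721 0.2142] rpy [3.140e+00 1.000e-03 2.311e+00] w 0.369 F [-0.3 -1.7 -0.1] q [ 0.45  0.34  1.64 -0.    1.17 -0.29]
  t [ 0.07 -0.03  0.04] w [ 0.001  0.001 -0.044]  |t| 0.09
  t [ 0.15 -0.05  0.09] w [-0.     0.    -0.088]  |t| 0.18
  t [ 0.15 -0.03  0.09] w [-0.     0.    -0.088]  |t| 0.18
  t [ 0.15 -0.02  0.09] w [ 0.     0.    -0.088]  |t| 0.18
  t [ 0.15 -0.01  0.09] w [ 0.     0.    -0.088]  |t| 0.18
  t [0.15 0.01 0.09] w [-0.     0.    -0.088]  |t| 0.18
  t [0.15 0.02 0.09] w [ 0.     0.    -0.088]  |t| 0.18
  t [0.08 0.02 0.04] w [ 0.     0.    -0.044]  |t| 0.09
```

drive_tool:
  motion:
    - {"hand":160,"tx":0.17,"ty":-0.06,"tz":0.1,"wx":0,"wy":0,"wz":-0.12}
    - {"hand":160,"tx":0.17,"ty":-0.04,"tz":0.1,"wx":0,"wy":0,"wz":-0.12}
    - {"hand":160,"tx":0.17,"ty":-0.01,"tz":0.1,"wx":0,"wy":0,"wz":-0.12}
    - {"hand":160,"tx":0.17,"ty":0,"tz":0.1,"wx":0,"wy":0,"wz":-0.12}
    - {"hand":160,"tx":0.15,"ty":0.02,"tz":0.1,"wx":0,"wy":0,"wz":-0.08}
    - {"hand":160,"tx":0.08,"ty":0.02,"tz":0.1,"wx":0,"wy":0,"wz":-0.03}
    - {"hand":160,"tx":0,"ty":0,"tz":0,"wx":0,"wy":0,"wz":0}
    - {"hand":160,"tx":0,"ty":0,"tz":0,"wx":0,"wy":0,"wz":0}
    - {"hand":160,"tx":0,"ty":0,"tz":0,"wx":0,"wy":0,"wz":0}
    - {"hand":160,"tx":0,"ty":0,"tz":0,"wx":0,"wy":0,"wz":0}

```text
clock: 11.58
tool_pos: [0.5219, 0.2911, 0.191]
orientation: [3.139, 0.004, 2.932]
ft_force: [0.6, -0.5, -0.6]
gripper_width: 0.372
```

```bash
python3 - <<'E'
from h import *
g=loc(RO,RY,0.002,.023)
delta([*g,.112],RY+np.pi)
s=robot.sense(); T=tool_T(s); c=robot.camera("wrist");cv2.imwrite("pics/k_w.png",c["color"][:,:,::-1]);np.savez("k.npz",T=T,K=c["K"],m=c["mount"])
E
```

```text
t 11.5833 pos [0.5219 0.2911 0.191 ] rpy [3.139  0.0035 2.9321] w 0.372 F [ 0.6 -0.5 -0.6]
 units tool: [ 0.097 -0.011  1.973]  at-goal-frame: [ 0.09  -0.007  1.974]  rotvec [0.003 0.004 0.009] q [ 0.51  0.32  1.71 -0.    1.1  -0.85]
```

View pics/k_w.png

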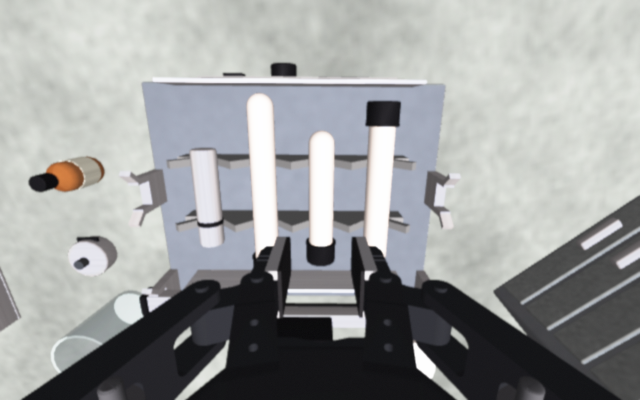

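The short tube (col 321) is centred between the fingers. The logger is the grey rod at col 205, and the long tubes are at cols 262 and 383. Descending.

drive_tool:
  motion:
    - {"hand":160,"tx":0.07,"ty":0,"tz":0.2,"wx":0.003,"wy":0.004,"wz":0.009}
    - {"hand":160,"tx":0,"ty":0,"tz":0.4,"wx":0,"wy":0,"wz":0}
    - {"hand":160,"tx":0,"ty":0,"tz":0.5,"wx":0,"wy":0,"wz":0}
    - {"hand":160,"tx":0,"ty":0,"tz":0.45,"wx":0,"wy":0,"wz":0}
    - {"hand":160,"tx":0,"ty":0,"tz":0.25,"wx":0,"wy":0,"wz":0}
    - {"hand":160,"tx":0,"ty":0,"tz":0.1,"wx":0,"wy":0,"wz":0}
    - {"hand":160,"tx":0,"ty":0,"tz":0,"wx":0,"wy":0,"wz":0}
    - {"hand":160,"tx":0,"ty":0,"tz":0,"wx":0,"wy":0,"wz":0}
    - {"hand":160,"tx":0,"ty":0,"tz":0,"wx":0,"wy":0,"wz":0}
    - {"hand":160,"tx":0,"ty":0,"tz":0,"wx":0,"wy":0,"wz":0}

```text
clock: 12.47
tool_pos: [0.5213, 0.2922, 0.1129]
orientation: [3.14, 0.002, 2.915]
ft_force: [0.1, -0.5, 0.1]
gripper_width: 0.371
```

```bash
python3 - <<'E'
from h import *
g=loc(RO,RY,0.002,.023)
delta([*g,.112],RY+np.pi)
E
```

```text
t 12.4667 pos [0.5213 0.2922 0.1129] rpy [3.1396e+00 2.0000e-03 2.9147e+00] w 0.371 F [ 0.1 -0.5  0.1]
 units tool: [ 0.068 -0.031  0.024]  at-goal-frame: [ 0.068 -0.03   0.024]  rotvec [ 0.002  0.002 -0.009] q [ 0.51  0.41  1.78  0.    0.95 -0.84]
```

drive_tool:
  motion:
    - {"hand":160,"tx":0.05,"ty":-0.03,"tz":0.01,"wx":0,"wy":0,"wz":-0.009}
    - {"hand":255,"tx":0,"ty":0,"tz":0,"wx":0,"wy":0,"wz":0}
    - {"hand":255,"tx":0,"ty":0,"tz":0,"wx":0,"wy":0,"wz":0}
    - {"hand":255,"tx":0,"ty":0,"tz":0,"wx":0,"wy":0,"wz":0}
    - {"hand":255,"tx":0,"ty":0,"tz":0,"wx":0,"wy":0,"wz":0}
    - {"hand":255,"tx":0,"ty":0,"tz":0,"wx":0,"wy":0,"wz":0}
    - {"hand":255,"tx":0,"ty":0,"tz":-0.2,"wx":0,"wy":0,"wz":0}
    - {"hand":255,"tx":0,"ty":0,"tz":-0.4,"wx":0,"wy":0,"wz":0}
    - {"hand":255,"tx":0,"ty":0,"tz":-0.6,"wx":0,"wy":0,"wz":0}
    - {"hand":255,"tx":0,"ty":0,"tz":-0.8,"wx":0,"wy":0,"wz":0}

```text
clock: 13.3
tool_pos: [0.5157, 0.2898, 0.1922]
orientation: [-3.138, -0.004, 2.925]
ft_force: [-0.5, 1.1, 0.4]
gripper_width: -0.001
```

```bash
python3 - <<'E'
from h import *
TY=-.145
# view pose near tray, straight-line rotation
plan([([.50,.17,.30],1.9,9),([.40,-.22,.30],TY,17)])
E
```

```text
t 13.3 pos [0.5157 0.2898 0.1922] rpy [-3.138 -0.004  2.925] w -0.001 F [-0.5  1.1  0.4] q [ 0.51  0.32  1.72  0.    1.12 -0.84]
  t [-0.02 -0.19 -0.17] w [-0.003 -0.004  0.064]  |t| 0.25
  t [-0.06 -0.37 -0.34] w [ 0.    -0.     0.128]  |t| 0.51
  t [-0.1  -0.36 -0.34] w [-0.    -0.     0.128]  |t| 0.51
  t [-0.15 -0.35 -0.34] w [-0.    -0.     0.128]  |t| 0.51
  t [-0.19 -0.32 -0.34] w [ 0.    -0.     0.128]  |t| 0.51
  t [-0.23 -0.3  -0.34] w [-0.    -0.     0.128]  |t| 0.51
  t [-0.27 -0.27 -0.34] w [-0.    -0.     0.128]  |t| 0.51
  t [-0.3  -0.23 -0.34] w [ 0.    -0.     0.128]  |t| 0.51
  t [-0.16 -0.09 -0.17] w [ 0.    -0.     0.064]  |t| 0.25
  t [-0.26 -0.17 -0.  ] w [-0.    -0.     0.064]  |t| 0.31
  t [-0.55 -0.31 -0.  ] w [ 0.    -0.     0.128]  |t| 0.63
  t [-0.58 -0.24 -0.  ] w [ 0.    -0.     0.128]  |t| 0.63
  t [-0.61 -0.16 -0.  ] w [ 0.    -0.     0.128]  |t| 0.63
  t [-0.62 -0.08 -0.  ] w [ 0.    -0.     0.128]  |t| 0.63
  t [-0.63 -0.   -0.  ] w [ 0.    -0.     0.128]  |t| 0.63
  t [-0.62  0.08  0.  ] w [ 0.    -0.     0.128]  |t| 0.63
  t [-0.61  0.16  0.  ] w [ 0.    -0.     0.128]  |t| 0.63
  t [-0.58  0.23  0.  ] w [ 0.    -0.     0.128]  |t| 0.63
  t [-0.55  0.31  0.  ] w [-0.    -0.     0.128]  |t| 0.63
  t [-0.51  0.37  0.  ] w [ 0.    -0.     0.128]  |t| 0.63
  t [-0.46  0.43  0.  ] w [ 0.    -0.     0.128]  |t| 0.63
  t [-0.4   0.49  0.  ] w [ 0.    -0.     0.128]  |t| 0.63
  t [-0.33  0.54  0.  ] w [ 0.    -0.     0.128]  |t| 0.63
  t [-0.26  0.57  0.  ] w [-0.    -0.     0.128]  |t| 0.63
  t [-0.18  0.6   0.  ] w [ 0.    -0.     0.128]  |t| 0.63
  t [-0.05  0.31  0.  ] w [ 0.    -0.     0.064]  |t| 0.31
```

The width reads 0, so the grasp missed. Looking.

```bash
python3 - <<'E'
from h import *
c=robot.camera("wrist");cv2.imwrite("pics/l_w.png",c["color"][:,:,::-1])
c=robot.camera("side");crop(c["color"],190,180,170,150,4,"pics/l_side.png")
E
```

```text
(no output)
```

View pics/l_w.png

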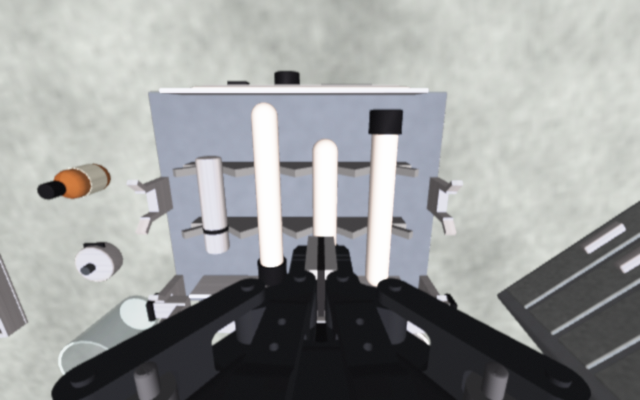

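View pics/l_side.png

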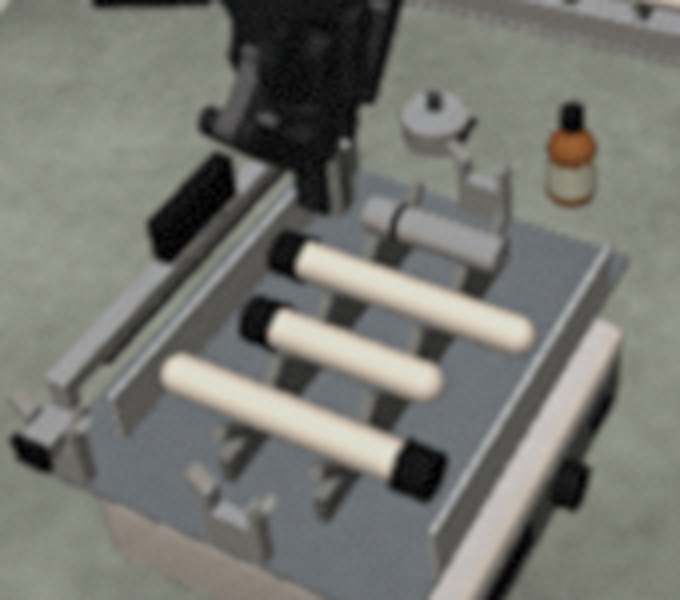

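```bash
python3 - <<'E'
from h import *
for f in("k","i"):
    d=np.load(f+".npz"); K=d["K"]; T=d["T"]@d["m"]
    print(f,d["T"][:3,3], "tcp px",proj(K,T,d["T"][:3,3]), "grasp pt px",proj(K,T,d["T"][:3,3]+d["T"][:3,:3]@[0,0,-.019]))
    for x,y,z in((-.053,.023,.129),(.057,.023,.129),(.002,.023,.129),(-.086,0,.134)): print((x,y),proj(K,T,[*loc(RO,RY,x,y),z]))
d=np.load("k.npz");K=d["K"]; T=d["T"]@d["m"]
for uv in((321,132),(321,264)):
    for z in(.129,): 
        p=onz(K,T,*uv,z); print(p, "local",loc([0,0],-RY,*(p[:2]-RO)))
E
```

```text
k [0.52188992 0.29111023 0.19095043] tcp px [322.06898159 232.00817182] grasp pt px [322.17884784 245.51540059]
(-0.053, 0.023) [321.92003372 128.75541068]
(0.057, 0.023) [320.82348876 257.92615792]
(0.002, 0.023) [321.33587194 197.56847061]
(-0.086, 0) [290.24909392  81.81287871]
i [0.61412593 0.24653708 0.19575159] tcp px [321.99887032 229.60642649] grasp pt px [322.13761517 242.9324337 ]
(-0.053, 0.023) [128.50845297 170.32552176]
(0.057, 0.023) [262.97135811 170.49472658]
(0.002, 0.023) [195.6318191  170.40998816]
(-0.086, 0) [ 90.13734988 198.94713646]
[0.46686893 0.30233633 0.129     ] local [-0.05056393  0.02231529]
[0.57786558 0.27861979 0.129     ] local [0.06293473 0.02320019]
```

```bash
python3 - <<'E'
from h import *
im=cv2.imread("pics/l_w.png")[:,:,::-1]; crop(im,270,200,110,110,5,"pics/m1.png")
im=cv2.imread("pics/k_w.png")[:,:,::-1]; crop(im,240,210,170,110,4.5,"pics/m2.png")
d=np.load("k.npz");K=d["K"];T=d["m"]
for x in(-.011,0,.011):
  for z in(0,-.005,-.01,-.02,-.03): print(x,z,proj(K,T,np.array([x,0,z])).round(0), proj(K,T,np.array([x,.0175,z])).round(0))
E
```

```text
-0.011 0 [322. 248.] [350. 248.]
-0.011 -0.005 [322. 252.] [351. 252.]
-0.011 -0.01 [322. 256.] [351. 256.]
-0.011 -0.02 [322. 264.] [353. 264.]
-0.011 -0.03 [322. 273.] [355. 273.]
0 0 [322. 232.] [350. 232.]
0 -0.005 [322. 235.] [351. 235.]
0 -0.01 [322. 239.] [352. 239.]
0 -0.02 [322. 246.] [354. 246.]
0 -0.03 [322. 255.] [356. 255.]
0.011 0 [322. 215.] [351. 215.]
0.011 -0.005 [322. 218.] [352. 218.]
0.011 -0.01 [322. 221.] [352. 221.]
0.011 -0.02 [322. 228.] [354. 228.]
0.011 -0.03 [322. 235.] [356. 235.]
```

View pics/m1.png

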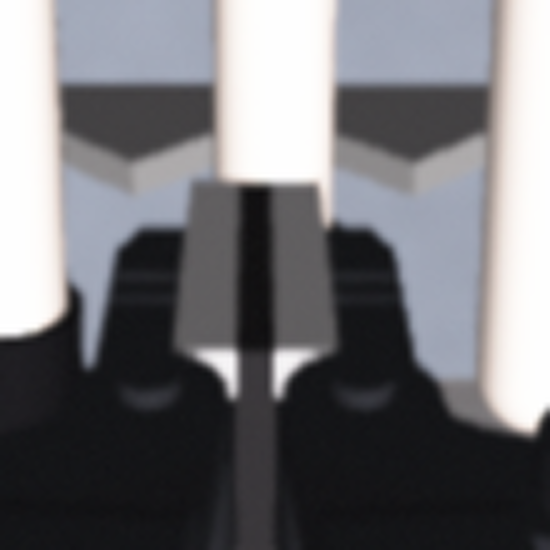

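View pics/m2.png

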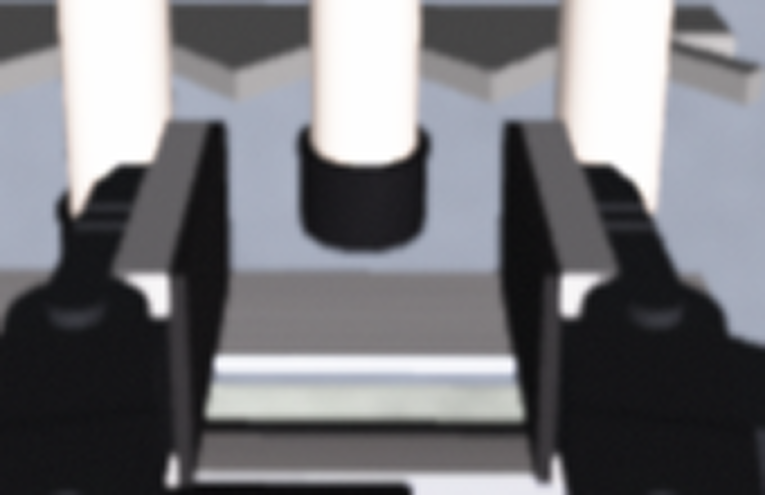

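```bash
python3 - <<'E'
from h import *
s=robot.sense(); T=tool_T(s)
for n in("side","scene"):
    c=robot.camera(n); 
    pts=[proj(c["K"],c["T"],T[:3,3]+T[:3,:3]@[0,0,z]) for z in(0,-.01,-.02,-.03,-.04)]
    print(n,np.round(pts,1).tolist())
    u,v=pts[2].astype(int); im=c["color"].copy()
    cv2.imwrite(f"pics/n_{n}.png",0*im[:1]); f=6
    o=cv2.resize(im[v-45:v+45,u-55:u+55],None,fx=f,fy=f,interpolation=cv2.INTER_CUBIC)
    for p in pts: cv2.circle(o,(int((p[0]-u+55+.5)*f),int((p[1]-v+45+.5)*f)),3,(255,0,0),-1)
    cv2.imwrite(f"pics/n_{n}.png",o[:,:,::-1])
E
```

```text
side [[272.4, 243.4], [272.0, 239.5], [271.5, 235.6], [271.0, 231.5], [270.5, 227.4]]
scene [[374.0, 147.3], [374.3, 144.8], [374.5, 142.2], [374.7, 139.7], [375.0, 137.2]]
```

View pics/n_side.png

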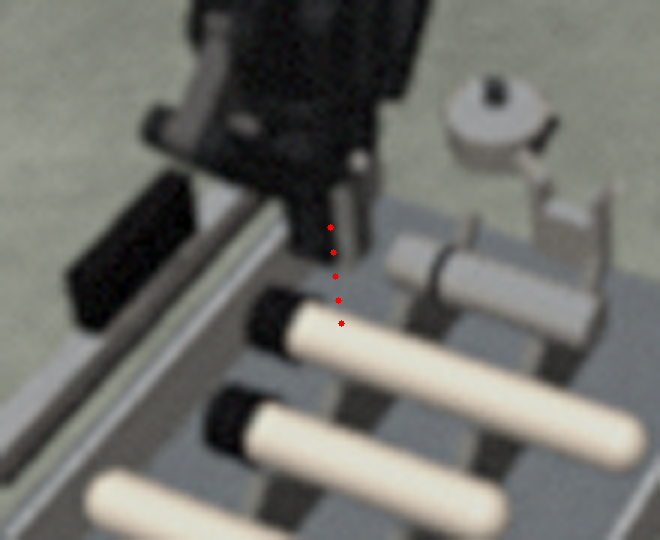

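View pics/n_scene.png

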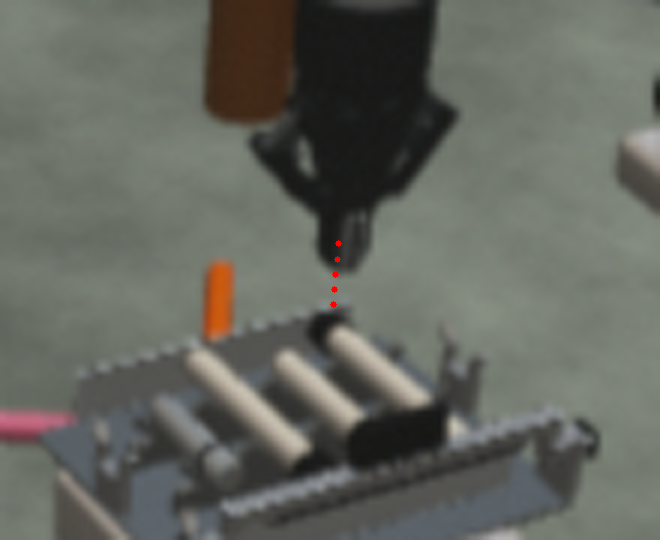

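Both fixed cameras show that the real fingertips end about 27 mm behind the reported TCP (tip near side-crop (330,262), reported TCP at (341,323)). The fingers therefore closed above the tube without touching it. From here I'll use a target TCP 27 mm lower.

```bash
python3 - <<'E'
from h import *
g=loc(RO,RY,0.003,.023)
delta([*g,.085],RY+np.pi)
E
```

```text
t 13.5 pos [0.5176 0.2908 0.1939] rpy [3.1408e+00 6.0000e-04 2.9247e+00] w 0.001 F [-0.1 -0.2 -0.6]
 units tool: [-0.037  0.022  2.723]  at-goal-frame: [-0.038  0.024  2.723]  rotvec [0.001 0.001 0.001] q [ 0.51  0.31  1.71  0.    1.11 -0.84]
```

drive_tool:
  motion:
    - {"hand":160,"tx":-0.03,"ty":0.02,"tz":0.1,"wx":0,"wy":0,"wz":0}
    - {"hand":160,"tx":0,"ty":0,"tz":0.3,"wx":0,"wy":0,"wz":0}
    - {"hand":160,"tx":0,"ty":0,"tz":0.5,"wx":0,"wy":0,"wz":0}
    - {"hand":160,"tx":0,"ty":0,"tz":0.5,"wx":0,"wy":0,"wz":0}
    - {"hand":160,"tx":0,"ty":0,"tz":0.5,"wx":0,"wy":0,"wz":0}
    - {"hand":160,"tx":0,"ty":0,"tz":0.4,"wx":0,"wy":0,"wz":0}
    - {"hand":160,"tx":0,"ty":0,"tz":0.2,"wx":0,"wy":0,"wz":0}
    - {"hand":160,"tx":0,"ty":0,"tz":0.1,"wx":0,"wy":0,"wz":0}
    - {"hand":160,"tx":0,"ty":0,"tz":0,"wx":0,"wy":0,"wz":0}
    - {"hand":160,"tx":0,"ty":0,"tz":0,"wx":0,"wy":0,"wz":0}

```text
clock: 14.33
tool_pos: [0.5127, 0.2878, 0.0727]
orientation: [-3.133, -0.01, 2.924]
ft_force: [-2.0, -1.1, 12.7]
gripper_width: 0.372
```

```bash
python3 - <<'E'
from h import *
g=loc(RO,RY,0.003,.023)
delta([*g,.085],RY+np.pi)
c=robot.camera("side"); crop(c["color"],200,180,140,120,5,"pics/o_side.png")
E
```

```text
t 14.3333 pos [0.5127 0.2878 0.0727] rpy [-3.1328 -0.0104  2.9244] w 0.372 F [-2.  -1.1 12.7]
 units tool: [-0.138  0.12  -0.309]  at-goal-frame: [-0.141  0.123 -0.307]  rotvec [-0.009 -0.01   0.001] q [ 0.51  0.46  1.81  0.    0.89 -0.85]
```

View pics/o_side.png

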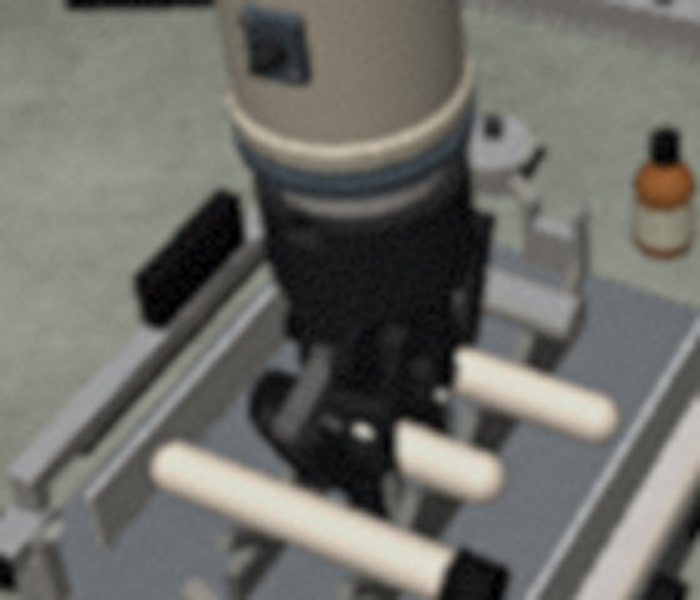

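The fingertips touched the deck lightly (12.7 N) at TCP z 0.073, which confirms the 27 mm offset. I'll back up 11 mm, correct, then grip.

drive_tool:
  motion:
    - {"hand":160,"tx":-0.05,"ty":0.05,"tz":-0.25,"wx":-0.005,"wy":-0.005,"wz":0}
    - {"hand":160,"tx":0,"ty":0,"tz":-0.05,"wx":0,"wy":0,"wz":0}
    - {"hand":160,"tx":0,"ty":0,"tz":0,"wx":0,"wy":0,"wz":0}
    - {"hand":255,"tx":0,"ty":0,"tz":0,"wx":0,"wy":0,"wz":0}
    - {"hand":255,"tx":0,"ty":0,"tz":0,"wx":0,"wy":0,"wz":0}
    - {"hand":255,"tx":0,"ty":0,"tz":0,"wx":0,"wy":0,"wz":0}
    - {"hand":255,"tx":0,"ty":0,"tz":0,"wx":0,"wy":0,"wz":0}
    - {"hand":255,"tx":0,"ty":0,"tz":0,"wx":0,"wy":0,"wz":0}
    - {"hand":255,"tx":0,"ty":0,"tz":0,"wx":0,"wy":0,"wz":0}
    - {"hand":255,"tx":0,"ty":0,"tz":0,"wx":0,"wy":0,"wz":0}

```text
clock: 15.22
tool_pos: [0.5177, 0.2915, 0.0897]
orientation: [3.14, -0.0, 2.924]
ft_force: [-0.2, -0.6, -1.0]
gripper_width: 0.208
```

```bash
python3 - <<'E'
from h import *
g=loc(RO,RY,0.003,.023)
s=robot.sense(); delta([*g,.085],RY+np.pi,s)
p=s['tool_pos']; TY=-.145
plan([([p[0],p[1],.16],s['orientation'][2],4),([.40,-.22,.27],TY,27)],s)
E
```

```text
t 15.2167 pos [0.5177 0.2915 0.0897] rpy [ 3.1396e+00 -3.0000e-04  2.9242e+00] w 0.208 F [-0.2 -0.6 -1. ]
 units tool: [-0.04   0.005  0.116]  at-goal-frame: [-0.04   0.006  0.116]  rotvec [ 0.002 -0.     0.001] q [ 0.51  0.44  1.8   0.    0.91 -0.85]
t 15.22 pos [0.5177 0.2915 0.0897] rpy [ 3.14  -0.     2.924] w 0.208 F [-0.2 -0.6 -1. ] q [ 0.51  0.44  1.8   0.    0.91 -0.85]
  t [ 0.    0.   -0.29] w [ 0.002 -0.    -0.   ]  |t| 0.29
  t [-0.    0.   -0.59] w [0. 0. 0.]  |t| 0.59
  t [-0.    0.   -0.59] w [0. 0. 0.]  |t| 0.59
  t [-0.    0.   -0.29] w [0. 0. 0.]  |t| 0.29
  t [ 0.   -0.25 -0.05] w [-0.    -0.     0.059]  |t| 0.26
  t [-0.03 -0.5  -0.11] w [ 0.    -0.     0.118]  |t| 0.52
  t [-0.08 -0.5  -0.11] w [ 0.    -0.     0.118]  |t| 0.52
  t [-0.14 -0.48 -0.11] w [-0.    -0.     0.118]  |t| 0.52
  t [-0.2  -0.46 -0.11] w [ 0.    -0.     0.118]  |t| 0.52
  t [-0.25 -0.44 -0.11] w [-0.    -0.     0.118]  |t| 0.52
  t [-0.3  -0.4  -0.11] w [ 0.    -0.     0.118]  |t| 0.52
  t [-0.35 -0.37 -0.11] w [ 0.    -0.     0.118]  |t| 0.52
  t [-0.39 -0.32 -0.11] w [ 0.    -0.     0.118
[... 373 characters left out ...]
.5   0.07 -0.11] w [-0.    -0.     0.118]  |t| 0.52
  t [-0.49  0.12 -0.11] w [ 0.    -0.     0.118]  |t| 0.52
  t [-0.47  0.18 -0.11] w [-0.    -0.     0.118]  |t| 0.52
  t [-0.45  0.24 -0.11] w [ 0.    -0.     0.118]  |t| 0.52
  t [-0.42  0.29 -0.11] w [ 0.    -0.     0.118]  |t| 0.52
  t [-0.38  0.33 -0.11] w [ 0.    -0.     0.118]  |t| 0.52
  t [-0.34  0.38 -0.11] w [ 0.    -0.     0.118]  |t| 0.52
  t [-0.29  0.41 -0.11] w [ 0.    -0.     0.118]  |t| 0.52
  t [-0.24  0.44 -0.11] w [-0.    -0.     0.118]  |t| 0.52
  t [-0.19  0.47 -0.11] w [ 0.    -0.     0.118]  |t| 0.52
  t [-0.13  0.49 -0.11] w [ 0.    -0.     0.118]  |t| 0.52
  t [-0.04  0.25 -0.05] w [ 0.    -0.     0.059]  |t| 0.26
```

Held: the width is non-zero, with the tube axis 39 mm above the reported TCP. I'll lift and swing it towards the tray, turning it through the half turn.

drive_tool:
  motion:
    - {"hand":255,"tx":0,"ty":0,"tz":-0.3,"wx":0,"wy":0,"wz":0}
    - {"hand":255,"tx":0,"ty":0,"tz":-0.6,"wx":0,"wy":0,"wz":0}
    - {"hand":255,"tx":0,"ty":0,"tz":-0.8,"wx":0,"wy":0,"wz":0}
    - {"hand":255,"tx":0,"ty":0,"tz":-0.7,"wx":0,"wy":0,"wz":0}
    - {"hand":255,"tx":0,"ty":-0.25,"tz":-0.4,"wx":0,"wy":0,"wz":0.06}
    - {"hand":255,"tx":-0.03,"ty":-0.5,"tz":-0.2,"wx":0,"wy":0,"wz":0.12}
    - {"hand":255,"tx":-0.08,"ty":-0.5,"tz":-0.1,"wx":0,"wy":0,"wz":0.12}
    - {"hand":255,"tx":-0.14,"ty":-0.48,"tz":-0.1,"wx":0,"wy":0,"wz":0.12}
    - {"hand":255,"tx":-0.2,"ty":-0.46,"tz":-0.1,"wx":0,"wy":0,"wz":0.12}
    - {"hand":255,"tx":-0.25,"ty":-0.44,"tz":-0.1,"wx":0,"wy":0,"wz":0.12}

```text
clock: 16.05
tool_pos: [0.4906, 0.1821, 0.238]
orientation: [3.14, -0.001, 2.244]
ft_force: [-0.5, -0.2, 0.1]
gripper_width: 0.213
```

```bash
python3 - <<'E'
from h import *
TY=-.145
plan([([.40,-.22,.27],TY,20)])
E
```

```text
t 16.05 pos [0.4906 0.1821 0.238 ] rpy [ 3.140e+00 -1.000e-03  2.244e+00] w 0.213 F [-0.5 -0.2  0.1] q [ 0.35  0.16  1.81  0.    1.17 -0.32]
  t [-0.17 -0.21 -0.02] w [ 0.002 -0.001  0.063]  |t| 0.27
  t [-0.37 -0.4  -0.04] w [ 0.    -0.     0.126]  |t| 0.54
  t [-0.41 -0.35 -0.04] w [-0.    -0.     0.126]  |t| 0.54
  t [-0.45 -0.3  -0.04] w [-0.    -0.     0.126]  |t| 0.54
  t [-0.49 -0.24 -0.04] w [ 0.    -0.     0.126]  |t| 0.54
  t [-0.51 -0.18 -0.04] w [ 0.    -0.     0.126]  |t| 0.54
  t [-0.53 -0.11 -0.04] w [ 0.    -0.     0.126]  |t| 0.54
  t [-0.54 -0.04 -0.04] w [-0.    -0.     0.126]  |t| 0.54
  t [-0.54  0.03 -0.04] w [ 0.    -0.     0.126]  |t| 0.54
  t [-0.53  0.09 -0.04] w [ 0.    -0.     0.126]  |t| 0.54
  t [-0.52  0.16 -0.04] w [ 0.    -0.     0.126]  |t| 0.54
  t [-0.49  0.22 -0.04] w [ 0.    -0.     0.126]  |t| 0.54
  t [-0.46  0.28 -0.04] w [-0.    -0.     0.126]  |t| 0.54
  t [-0.42  0.34 -0.04] w [ 0.    -0.     0.126]  |t| 0.54
  t [-0.38  0.39 -0.04] w [ 0.    -0.     0.126]  |t| 0.54
  t [-0.32  0.43 -0.04] w [-0.    -0.     0.126]  |t| 0.54
  t [-0.27  0.47 -0.04] w [ 0.    -0.     0.126]  |t| 0.54
  t [-0.21  0.5  -0.04] w [-0.    -0.     0.126]  |t| 0.54
  t [-0.14  0.52 -0.04] w [ 0.    -0.     0.126]  |t| 0.54
  t [-0.04  0.27 -0.02] w [ 0.    -0.     0.063]  |t| 0.27
```

drive_tool:
  motion:
    - {"hand":255,"tx":-0.32,"ty":-0.42,"tz":-0.05,"wx":0,"wy":0,"wz":0.124}
    - {"hand":255,"tx":-0.38,"ty":-0.4,"tz":-0.05,"wx":0,"wy":0,"wz":0.124}
    - {"hand":255,"tx":-0.41,"ty":-0.35,"tz":-0.05,"wx":0,"wy":0,"wz":0.124}
    - {"hand":255,"tx":-0.45,"ty":-0.3,"tz":-0.05,"wx":0,"wy":0,"wz":0.124}
    - {"hand":255,"tx":-0.49,"ty":-0.24,"tz":-0.05,"wx":0,"wy":0,"wz":0.124}
    - {"hand":255,"tx":-0.51,"ty":-0.18,"tz":-0.05,"wx":0,"wy":0,"wz":0.124}
    - {"hand":255,"tx":-0.53,"ty":-0.11,"tz":-0.05,"wx":0,"wy":0,"wz":0.124}
    - {"hand":255,"tx":-0.54,"ty":-0.04,"tz":-0.05,"wx":0,"wy":0,"wz":0.124}
    - {"hand":255,"tx":-0.54,"ty":0.03,"tz":-0.05,"wx":0,"wy":0,"wz":0.124}
    - {"hand":255,"tx":-0.53,"ty":0.09,"tz":-0.05,"wx":0,"wy":0,"wz":0.124}

```text
clock: 16.88
tool_pos: [0.4267, -0.0358, 0.2679]
orientation: [3.136, -0.006, 0.994]
ft_force: [-0.9, -0.3, 0.4]
gripper_width: 0.207
```

```bash
python3 - <<'E'
from h import *
TY=-.145
plan([([.40,-.22,.27],TY,10)])
E
```

```text
t 16.88 pos [ 0.4267 -0.0358  0.2679] rpy [ 3.136 -0.006  0.994] w 0.207 F [-0.9 -0.3  0.4] q [-0.09 -0.03  1.95  0.    1.21  0.49]
  t [-0.23  0.11 -0.  ] w [ 0.006 -0.006  0.063]  |t| 0.26
  t [-0.45  0.25 -0.01] w [ 0.    -0.     0.127]  |t| 0.52
  t [-0.42  0.3  -0.01] w [ 0.    -0.     0.127]  |t| 0.52
  t [-0.38  0.35 -0.01] w [ 0.    -0.     0.127]  |t| 0.52
  t [-0.33  0.4  -0.01] w [-0.    -0.     0.127]  |t| 0.52
  t [-0.28  0.44 -0.01] w [ 0.    -0.     0.127]  |t| 0.52
  t [-0.22  0.47 -0.01] w [-0.    -0.     0.127]  |t| 0.52
  t [-0.16  0.49 -0.01] w [ 0.    -0.     0.127]  |t| 0.52
  t [-0.1   0.51 -0.01] w [-0.    -0.     0.127]  |t| 0.52
  t [-0.02  0.26 -0.  ] w [-0.    -0.     0.063]  |t| 0.26
```

drive_tool:
  motion:
    - {"hand":255,"tx":-0.5,"ty":0.2,"tz":0,"wx":0.006,"wy":-0.006,"wz":0.124}
    - {"hand":255,"tx":-0.45,"ty":0.25,"tz":0,"wx":0,"wy":0,"wz":0.124}
    - {"hand":255,"tx":-0.42,"ty":0.3,"tz":0,"wx":0,"wy":0,"wz":0.124}
    - {"hand":255,"tx":-0.36,"ty":0.37,"tz":0,"wx":0,"wy":0,"wz":0.124}
    - {"hand":255,"tx":-0.3,"ty":0.42,"tz":0,"wx":0,"wy":0,"wz":0.124}
    - {"hand":255,"tx":-0.24,"ty":0.46,"tz":0,"wx":0,"wy":0,"wz":0.124}
    - {"hand":255,"tx":-0.18,"ty":0.48,"tz":0,"wx":0,"wy":0,"wz":0.124}
    - {"hand":255,"tx":-0.08,"ty":0.4,"tz":0,"wx":0,"wy":0,"wz":0.12}
    - {"hand":255,"tx":0,"ty":0.2,"tz":0,"wx":0,"wy":0,"wz":0.08}
    - {"hand":255,"tx":0,"ty":0.05,"tz":0,"wx":0,"wy":0,"wz":0.02}

```text
clock: 17.72
tool_pos: [0.3971, -0.2171, 0.2774]
orientation: [3.139, -0.007, -0.12]
ft_force: [-0.4, 0.1, -0.4]
gripper_width: 0.21
```

```bash
python3 - <<'E'
from h import *
TY=-.145
delta([.40,-.22,.27],TY)
s=robot.sense(); T=tool_T(s); c=robot.camera("wrist");cv2.imwrite("pics/p_w.png",c["color"][:,:,::-1]);np.savez("p.npz",T=T,K=c["K"],m=c["mount"])
print(s['qvel'].round(2))
E
```

```text
t 17.7167 pos [ 0.3971 -0.2171  0.2774] rpy [ 3.1389 -0.0072 -0.1196] w 0.21 F [-0.4  0.1 -0.4]
 units tool: [0.079 0.062 0.186]  at-goal-frame: [0.082 0.06  0.185]  rotvec [ 0.003 -0.007  0.025] q [-0.5   0.    1.9   0.    1.23  1.19]
[-0.06  0.   -0.02  0.01  0.02  0.15]
```

View pics/p_w.png

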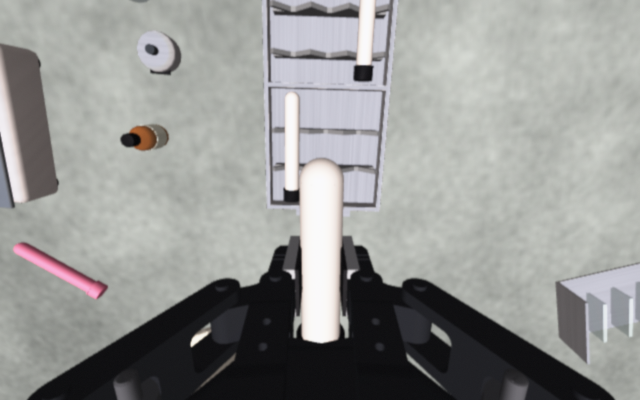

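```bash
python3 - <<'E'
from h import *
im=cv2.imread("pics/p_w.png")[:,:,::-1]; crop(im,250,0,160,120,5,"pics/p1.png"); crop(im,250,110,160,110,5,"pics/p2.png")
E
```

```text
(no output)
```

View pics/p1.png

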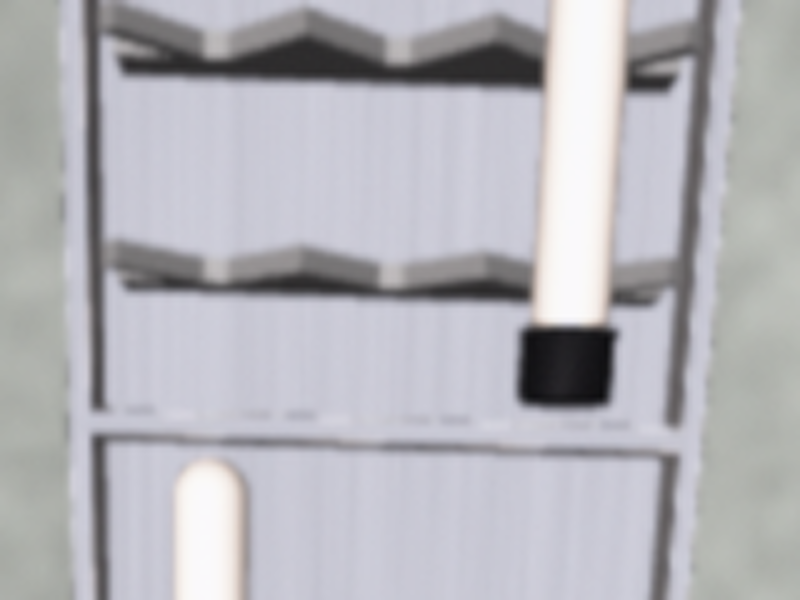

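View pics/p2.png

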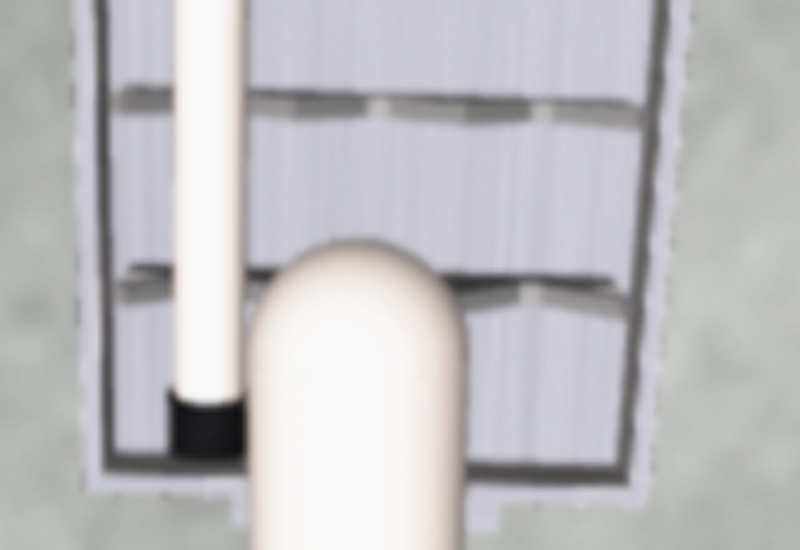

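```bash
cat > m2.py <<'E'
from h import *
d=np.load("p.npz"); K=d["K"]; T=d["T"]@d["m"]
a=lambda x,y,z=.03: onz(K,T,250+x/5,0+y/5,z)[:2]
b=lambda x,y,z=.03: onz(K,T,250+x/5,110+y/5,z)[:2]
FL,FR=b(88,490),b(645,507)
L=[a(62,50),a(75,500),FL]; Rr=[a(737,50),a(690,500),FR]
CL,CR=a(92,422),a(682,440)
w=np.array([FL,FR,CL,CR]); mod=np.array([[-153,84],[-153,-84],[20,78],[20,-78]])/1000
mc,wc=mod.mean(0),w.mean(0); H=(mod-mc).T@(w-wc); yaw=np.arctan2(H[0,1]-H[1,0],H[0,0]+H[1,1])
Rm=np.array([[np.cos(yaw),-np.sin(yaw)],[np.sin(yaw),np.cos(yaw)]]); o=wc-Rm@mc
print("yaw",yaw,"o",o,"res mm",(1000*(w-(mod@Rm.T+o))@Rm).round(1).tolist())
print("widths",np.linalg.norm(FL-FR),np.linalg.norm(CL-CR))
for v in(L,Rr): 
    v=np.array(v); print("side",(1000*(v-o)@Rm).round(1).tolist(), "yaw",np.arctan2(*(v[0]-v[2])[::-1]))
# stored tube axes & notches
for n,p in (("SLcap",b(205,458,.033)),("SLtip",a(210,460,.033)),("SScap",a(568,403,.033)),("SSup",a(587,20,.033)),
  ("notch long far y0",b(377,105,.025)),("notch long far y-46",b(541,110,.025)),("near y-46",b(530,293,.025)),("short near 46",a(215,270,.025)),("short near 0",a(393,277,.025)),("short far 46",a(215,45,.025)),("short far 0",a(398,50,.025))):
    print(n,(1000*(p-o)@Rm).round(1))
E
python3 m2.py
```

```text
yaw -0.15087144222436405 o [ 0.47757529 -0.23732808] res mm [[0.4, -1.1], [-0.2, 0.9], [-0.2, 0.4], [0.0, -0.2]]
widths 0.16596420810849946 0.15659170035443457
side [[106.2, 84.2], [-0.0, 83.3], [-152.6, 82.9]] yaw -0.1459622668882689
side [[111.4, -83.5], [4.9, -81.7], [-153.2, -83.1]] yaw -0.15249635836197745
SLcap [-140.7   47.9]
SLtip [11.  46.9]
SScap [ 28.  -46.8]
SSup [115.9 -45.3]
notch long far y0 [-38.6   0.8]
notch long far y-46 [-38.6 -45.1]
near y-46 [-90.5 -45.3]
short near 46 [58.3 46.4]
short near 0 [58.1 -0. ]
short far 46 [109.9  46.6]
short far 0 [110.3   0.7]
```

Tray origin is (0.477, -0.237) with yaw -0.150; walls and notches agree to about 1 mm. The short tube goes to short notch 2.

```bash
cat >> h.py <<'E'
TO=np.array([.477,-.2367]); TY=-.150
E
python3 - <<'E'
from h import *
g=loc(TO,TY,.088,0); print(g)
plan([([*g,.11],TY,8)])
E
```

```text
[ 0.56401185 -0.24985056]
t 17.77 pos [ 0.3972 -0.2169  0.2774] rpy [ 3.139 -0.007 -0.118] w 0.207 F [ 0.6 -0.1 -0.2] q [-0.5   0.    1.9   0.    1.23  1.18]
  t [0.3  0.02 0.3 ] w [ 0.003 -0.007  0.002]  |t| 0.43
  t [0.61 0.05 0.6 ] w [-0.    -0.     0.005]  |t| 0.85
  t [0.61 0.04 0.6 ] w [ 0.    -0.     0.005]  |t| 0.85
  t [0.61 0.04 0.6 ] w [-0.    -0.     0.005]  |t| 0.85
  t [0.61 0.04 0.6 ] w [-0.    -0.     0.005]  |t| 0.85
  t [0.61 0.03 0.6 ] w [ 0.    -0.     0.005]  |t| 0.85
  t [0.61 0.03 0.6 ] w [-0.    -0.     0.005]  |t| 0.85
  t [0.3  0.01 0.3 ] w [ 0.    -0.     0.002]  |t| 0.43
```

drive_tool:
  motion:
    - {"hand":255,"tx":0.4,"ty":0.02,"tz":0.3,"wx":0.003,"wy":-0.007,"wz":0.01}
    - {"hand":255,"tx":0.65,"ty":0.05,"tz":0.55,"wx":0,"wy":0,"wz":0.01}
    - {"hand":255,"tx":0.65,"ty":0.05,"tz":0.6,"wx":0,"wy":0,"wz":0.01}
    - {"hand":255,"tx":0.65,"ty":0.05,"tz":0.6,"wx":0,"wy":0,"wz":0}
    - {"hand":255,"tx":0.6,"ty":0.04,"tz":0.6,"wx":0,"wy":0,"wz":0}
    - {"hand":255,"tx":0.6,"ty":0.03,"tz":0.6,"wx":0,"wy":0,"wz":0}
    - {"hand":255,"tx":0.5,"ty":0.03,"tz":0.5,"wx":0,"wy":0,"wz":0}
    - {"hand":255,"tx":0.2,"ty":0,"tz":0.2,"wx":0,"wy":0,"wz":0}
    - {"hand":255,"tx":0,"ty":0,"tz":0,"wx":0,"wy":0,"wz":0}
    - {"hand":255,"tx":0,"ty":0,"tz":0,"wx":0,"wy":0,"wz":0}

```text
clock: 18.6
tool_pos: [0.5733, -0.2453, 0.1195]
orientation: [3.141, -0.006, -0.12]
ft_force: [0.2, -0.7, 0.5]
gripper_width: 0.21
```

```bash
python3 - <<'E'
from h import *
g=loc(TO,TY,.088,0)
delta([*g,-.0063],TY)
E
```

```text
t 18.6 pos [ 0.5733 -0.2453  0.1195] rpy [ 3.1411 -0.0057 -0.1198] w 0.21 F [ 0.2 -0.7  0.5]
 units tool: [-0.234  0.139  3.145]  at-goal-frame: [-0.212  0.147  3.146]  rotvec [ 0.    -0.006  0.03 ] q [-0.41  0.44  1.71  0.    0.99  1.28]
```

drive_tool:
  motion:
    - {"hand":255,"tx":-0.2,"ty":0.14,"tz":0.1,"wx":0,"wy":-0.006,"wz":0.03}
    - {"hand":255,"tx":-0.02,"ty":0.01,"tz":0.4,"wx":0,"wy":0,"wz":0}
    - {"hand":255,"tx":0,"ty":0,"tz":0.55,"wx":0,"wy":0,"wz":0}
    - {"hand":255,"tx":0,"ty":0,"tz":0.55,"wx":0,"wy":0,"wz":0}
    - {"hand":255,"tx":0,"ty":0,"tz":0.45,"wx":0,"wy":0,"wz":0}
    - {"hand":255,"tx":0,"ty":0,"tz":0.2,"wx":0,"wy":0,"wz":0}
    - {"hand":255,"tx":0,"ty":0,"tz":0.05,"wx":0,"wy":0,"wz":0}
    - {"hand":255,"tx":0,"ty":0,"tz":0,"wx":0,"wy":0,"wz":0}
    - {"hand":255,"tx":0,"ty":0,"tz":0,"wx":0,"wy":0,"wz":0}
    - {"hand":255,"tx":0,"ty":0,"tz":0,"wx":0,"wy":0,"wz":0}

```text
clock: 19.43
tool_pos: [0.5589, -0.2536, 0.0393]
orientation: [3.136, -0.01, -0.159]
ft_force: [-0.8, -0.3, -0.5]
gripper_width: 0.213
```

```bash
python3 - <<'E'
from h import *
g=loc(TO,TY,.088,0)
delta([*g,-.0063],TY)
s=robot.sense(); T=tool_T(s); c=robot.camera("wrist");cv2.imwrite("pics/q_w.png",c["color"][:,:,::-1])
E
```

```text
t 19.4333 pos [ 0.5589 -0.2536  0.0393] rpy [ 3.1364 -0.0105 -0.1589] w 0.213 F [-0.8 -0.3 -0.5]
 units tool: [ 0.1   -0.118  1.142]  at-goal-frame: [ 0.113 -0.111  1.141]  rotvec [ 0.005 -0.01  -0.009] q [-0.43  0.52  1.79 -0.    0.82  1.3 ]
```

View pics/q_w.png

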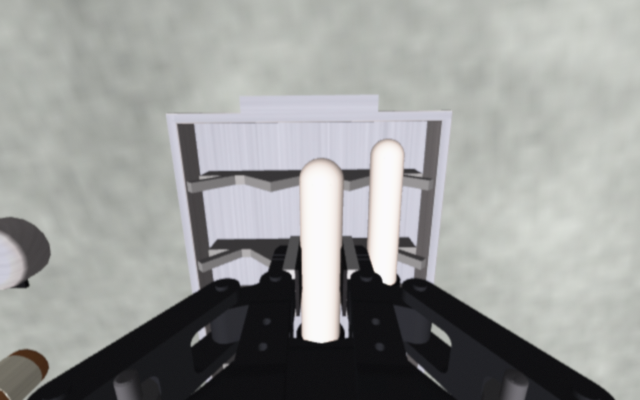

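drive_tool:
  motion:
    - {"hand":255,"tx":0.07,"ty":-0.08,"tz":0.1,"wx":0.004,"wy":-0.008,"wz":-0.007}
    - {"hand":255,"tx":0.01,"ty":-0.01,"tz":0.2,"wx":0,"wy":0,"wz":0}
    - {"hand":255,"tx":0,"ty":0,"tz":0.25,"wx":0,"wy":0,"wz":0}
    - {"hand":255,"tx":0,"ty":0,"tz":0.2,"wx":0,"wy":0,"wz":0}
    - {"hand":255,"tx":0,"ty":0,"tz":0.1,"wx":0,"wy":0,"wz":0}
    - {"hand":255,"tx":0,"ty":0,"tz":0.03,"wx":0,"wy":0,"wz":0}
    - {"hand":255,"tx":0,"ty":0,"tz":0,"wx":0,"wy":0,"wz":0}
    - {"hand":255,"tx":0,"ty":0,"tz":0,"wx":0,"wy":0,"wz":0}
    - {"hand":255,"tx":0,"ty":0,"tz":0,"wx":0,"wy":0,"wz":0}
    - {"hand":255,"tx":0,"ty":0,"tz":0,"wx":0,"wy":0,"wz":0}

```text
clock: 20.32
tool_pos: [0.5644, -0.2504, 0.0013]
orientation: [3.14, -0.003, -0.151]
ft_force: [0.6, -0.1, -0.1]
gripper_width: 0.212
```

```bash
python3 - <<'E'
from h import *
g=loc(TO,TY,.088,0)
delta([*g,-.0063],TY)
E
```

```text
t 20.3167 pos [ 0.5644 -0.2504  0.0013] rpy [ 3.1404 -0.0033 -0.1506] w 0.212 F [ 0.6 -0.1 -0.1]
 units tool: [-0.012 -0.012  0.19 ]  at-goal-frame: [-0.011 -0.012  0.19 ]  rotvec [ 0.001 -0.003 -0.001] q [-0.42  0.59  1.79 -0.    0.76  1.3 ]
```

drive_tool:
  motion:
    - {"hand":255,"tx":0,"ty":0,"tz":0.06,"wx":0,"wy":-0.003,"wz":0}
    - {"hand":255,"tx":0,"ty":0,"tz":0.06,"wx":0,"wy":0,"wz":0}
    - {"hand":255,"tx":0,"ty":0,"tz":0.04,"wx":0,"wy":0,"wz":0}
    - {"hand":255,"tx":0,"ty":0,"tz":0.02,"wx":0,"wy":0,"wz":0}
    - {"hand":255,"tx":0,"ty":0,"tz":0.01,"wx":0,"wy":0,"wz":0}
    - {"hand":255,"tx":0,"ty":0,"tz":0,"wx":0,"wy":0,"wz":0}
    - {"hand":255,"tx":0,"ty":0,"tz":0,"wx":0,"wy":0,"wz":0}
    - {"hand":255,"tx":0,"ty":0,"tz":0,"wx":0,"wy":0,"wz":0}
    - {"hand":255,"tx":0,"ty":0,"tz":0,"wx":0,"wy":0,"wz":0}
    - {"hand":255,"tx":0,"ty":0,"tz":0,"wx":0,"wy":0,"wz":0}

```text
clock: 21.15
tool_pos: [0.5654, -0.2505, -0.0052]
orientation: [3.14, -0.002, -0.151]
ft_force: [-0.3, -0.3, -0.2]
gripper_width: 0.215
```

```bash
python3 - <<'E'
from h import *
g=loc(TO,TY,.088,0)
delta([*g,-.0063],TY)
E
```

```text
t 21.15 pos [ 0.5654 -0.2505 -0.0052] rpy [ 3.1403e+00 -2.2000e-03 -1.5080e-01] w 0.215 F [-0.3 -0.3 -0.2]
 units tool: [-0.036 -0.01   0.028]  at-goal-frame: [-0.035 -0.01   0.028]  rotvec [ 0.001 -0.002 -0.001] q [-0.42  0.6   1.78 -0.    0.76  1.3 ]
```

drive_tool:
  motion:
    - {"hand":255,"tx":0,"ty":0,"tz":0.03,"wx":0,"wy":0,"wz":0}
    - {"hand":255,"tx":0,"ty":0,"tz":0.03,"wx":0,"wy":0,"wz":0}
    - {"hand":255,"tx":0,"ty":0,"tz":0.01,"wx":0,"wy":0,"wz":0}
    - {"hand":255,"tx":0,"ty":0,"tz":0,"wx":0,"wy":0,"wz":0}
    - {"hand":200,"tx":0,"ty":0,"tz":0,"wx":0,"wy":0,"wz":0}
    - {"hand":190,"tx":0,"ty":0,"tz":0,"wx":0,"wy":0,"wz":0}
    - {"hand":170,"tx":0,"ty":0,"tz":0,"wx":0,"wy":0,"wz":0}
    - {"hand":165,"tx":0,"ty":0,"tz":0,"wx":0,"wy":0,"wz":0}
    - {"hand":165,"tx":0,"ty":0,"tz":0,"wx":0,"wy":0,"wz":0}
    - {"hand":165,"tx":0,"ty":0,"tz":-0.1,"wx":0,"wy":0,"wz":0}

```text
clock: 21.98
tool_pos: [0.5653, -0.2498, -0.003]
orientation: [3.141, -0.002, -0.151]
ft_force: [0.0, -0.4, 0.2]
gripper_width: 0.353
```

```bash
python3 - <<'E'
from h import *
s=robot.sense();p=s['tool_pos']
g=loc(RO,RY,-.003,-.024); print(g)
plan([([p[0],p[1],.10],TY,4),([.48,.0,.18],1.3,13),([*g,.16],RY+np.pi,15)])
c=robot.camera("side");crop(c["color"],270,120,140,90,5,"pics/r_side.png")
E
```

```text
[0.50327351 0.2468193 ]
t 21.98 pos [ 0.5653 -0.2498 -0.003 ] rpy [ 3.141e+00 -2.000e-03 -1.510e-01] w 0.353 F [ 0.  -0.4  0.2] q [-0.42  0.6   1.78  0.    0.76  1.3 ]
  t [ 0.    0.   -0.43] w [ 0.    -0.002 -0.   ]  |t| 0.43
  t [ 0.    0.   -0.86] w [ 0.  0. -0.]  |t| 0.86
  t [ 0.    0.   -0.86] w [ 0.  0. -0.]  |t| 0.86
  t [-0.    0.   -0.43] w [ 0.  0. -0.]  |t| 0.43
  t [-0.13 -0.24 -0.08] w [ 0.    0.   -0.06]  |t| 0.29
  t [-0.22 -0.5  -0.17] w [-0.     0.    -0.121]  |t| 0.57
  t [-0.16 -0.53 -0.17] w [ 0.     0.    -0.121]  |t| 0.57
  t [-0.1  -0.54 -0.17] w [-0.     0.    -0.121]  |t| 0.57
  t [-0.03 -0.55 -0.17] w [ 0.     0.    -0.121]  |t| 0.57
  t [ 0.04 -0.55 -0.17] w [-0.     0.    -0.121]  |t| 0.57
  t [ 0.1  -0.54 -0.17] w [ 0.     0.    -0.121]  |t| 0.57
  t [ 0.17 -0.52 -0.17] w [ 0.     0.    -0.121]  |t| 0.57
  t [ 0.23 -0.5  -0.17] w [-0.     0.    -0.121]  |t| 0.57
  t [ 0.29 -0.47 -0.17] w [ 0.     0.    -0.121]  |t| 0.57
  t [ 0.34 -0.43 -0.17] w [-0.     0.    -0.121]  |t| 0.57
  t [ 0.39 -0.39 -0.17] w [ 0.     0.    -0.121]  |t| 0.57
  t [ 0.22 -0.17 -
[... 186 characters left out ...]
     0.    -0.116]  |t| 0.44
  t [0.44 0.05 0.04] w [ 0.     0.    -0.116]  |t| 0.44
  t [0.43 0.1  0.04] w [ 0.     0.    -0.116]  |t| 0.44
  t [0.42 0.15 0.04] w [ 0.     0.    -0.116]  |t| 0.44
  t [0.4  0.2  0.04] w [-0.     0.    -0.116]  |t| 0.44
  t [0.37 0.24 0.04] w [ 0.     0.    -0.116]  |t| 0.44
  t [0.34 0.28 0.04] w [-0.     0.    -0.116]  |t| 0.44
  t [0.31 0.32 0.04] w [-0.     0.    -0.116]  |t| 0.44
  t [0.27 0.35 0.04] w [ 0.     0.    -0.116]  |t| 0.44
  t [0.22 0.38 0.04] w [ 0.     0.    -0.116]  |t| 0.44
  t [0.18 0.41 0.04] w [ 0.     0.    -0.116]  |t| 0.44
  t [0.13 0.42 0.04] w [ 0.     0.    -0.116]  |t| 0.44
  t [0.04 0.22 0.02] w [ 0.     0.    -0.058]  |t| 0.22
```

View pics/r_side.png

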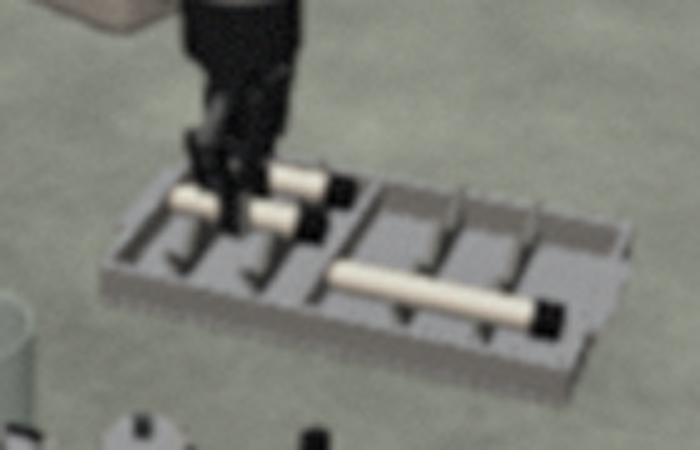

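The short tube lies in notch 2 of the short row, cap towards the robot. Going back for the middle long tube.

drive_tool:
  motion:
    - {"hand":165,"tx":0,"ty":0,"tz":-0.5,"wx":0,"wy":0,"wz":0}
    - {"hand":165,"tx":0,"ty":0,"tz":-0.9,"wx":0,"wy":0,"wz":0}
    - {"hand":165,"tx":0,"ty":0,"tz":-0.9,"wx":0,"wy":0,"wz":-0.06}
    - {"hand":165,"tx":-0.13,"ty":-0.24,"tz":-0.5,"wx":0,"wy":0,"wz":-0.12}
    - {"hand":165,"tx":-0.22,"ty":-0.5,"tz":-0.3,"wx":0,"wy":0,"wz":-0.124}
    - {"hand":165,"tx":-0.16,"ty":-0.53,"tz":-0.2,"wx":0,"wy":0,"wz":-0.124}
    - {"hand":165,"tx":-0.1,"ty":-0.54,"tz":-0.17,"wx":0,"wy":0,"wz":-0.124}
    - {"hand":165,"tx":-0.03,"ty":-0.55,"tz":-0.17,"wx":0,"wy":0,"wz":-0.124}
    - {"hand":165,"tx":0.04,"ty":-0.55,"tz":-0.1,"wx":0,"wy":0,"wz":-0.124}
    - {"hand":165,"tx":0.1,"ty":-0.54,"tz":-0.1,"wx":0,"wy":0,"wz":-0.124}

```text
clock: 22.87
tool_pos: [0.5024, -0.1209, 0.1608]
orientation: [3.134, -0.003, 0.784]
ft_force: [0.2, 0.1, -0.1]
gripper_width: 0.351
```

```bash
python3 - <<'E'
from h import *
g=loc(RO,RY,-.003,-.024)
plan([([*g,.16],RY+np.pi,18)])
E
```

```text
t 22.87 pos [ 0.5024 -0.1209  0.1608] rpy [ 3.134e+00 -3.000e-03  7.840e-01] w 0.351 F [ 0.2  0.1 -0.1] q [-0.24  0.23  1.91 -0.    0.99  0.55]
  t [ 0.19 -0.19 -0.  ] w [ 0.007 -0.003 -0.063]  |t| 0.27
  t [ 0.41 -0.36  0.  ] w [ 0.     0.    -0.126]  |t| 0.54
  t [ 0.45 -0.3   0.  ] w [ 0.     0.    -0.126]  |t| 0.54
  t [ 0.48 -0.25  0.  ] w [ 0.     0.    -0.126]  |t| 0.54
  t [ 0.51 -0.18  0.  ] w [ 0.     0.    -0.126]  |t| 0.54
  t [ 0.53 -0.12  0.  ] w [ 0.     0.    -0.126]  |t| 0.54
  t [ 0.54 -0.05  0.  ] w [ 0.     0.    -0.126]  |t| 0.54
  t [0.54 0.02 0.  ] w [-0.     0.    -0.126]  |t| 0.54
  t [0.53 0.09 0.  ] w [ 0.     0.    -0.126]  |t| 0.54
  t [0.52 0.15 0.  ] w [ 0.     0.    -0.126]  |t| 0.54
  t [0.5  0.22 0.  ] w [ 0.     0.    -0.126]  |t| 0.54
  t [0.46 0.28 0.  ] w [-0.     0.    -0.126]  |t| 0.54
  t [0.43 0.33 0.  ] w [ 0.     0.    -0.126]  |t| 0.54
  t [0.38 0.38 0.  ] w [ 0.     0.    -0.126]  |t| 0.54
  t [0.33 0.43 0.  ] w [-0.     0.    -0.126]  |t| 0.54
  t [0.27 0.47 0.  ] w [ 0.     0.    -0.126]  |t| 0.54
  t [0.21 0.5  0.  ] w [ 0.     0.    -0.126]  |t| 0.54
  t [0.07 0.26 0.  ] w [ 0.     0.    -0.063]  |t| 0.27
```

drive_tool:
  motion:
    - {"hand":165,"tx":0.33,"ty":-0.4,"tz":-0.05,"wx":0.007,"wy":-0.003,"wz":-0.124}
    - {"hand":165,"tx":0.41,"ty":-0.36,"tz":-0.05,"wx":0,"wy":0,"wz":-0.124}
    - {"hand":165,"tx":0.45,"ty":-0.3,"tz":0,"wx":0,"wy":0,"wz":-0.124}
    - {"hand":165,"tx":0.48,"ty":-0.25,"tz":0,"wx":0,"wy":0,"wz":-0.124}
    - {"hand":165,"tx":0.51,"ty":-0.18,"tz":0,"wx":0,"wy":0,"wz":-0.124}
    - {"hand":165,"tx":0.53,"ty":-0.12,"tz":0,"wx":0,"wy":0,"wz":-0.124}
    - {"hand":165,"tx":0.54,"ty":-0.05,"tz":0,"wx":0,"wy":0,"wz":-0.124}
    - {"hand":165,"tx":0.54,"ty":0.02,"tz":0,"wx":0,"wy":0,"wz":-0.124}
    - {"hand":165,"tx":0.53,"ty":0.09,"tz":0,"wx":0,"wy":0,"wz":-0.124}
    - {"hand":165,"tx":0.52,"ty":0.15,"tz":0,"wx":0,"wy":0,"wz":-0.124}

```text
clock: 23.7
tool_pos: [0.487, 0.1041, 0.1702]
orientation: [3.135, 0.004, 2.034]
ft_force: [0.3, -0.3, 0.1]
gripper_width: 0.356
```

```bash
python3 - <<'E'
from h import *
g=loc(RO,RY,-.003,-.024)
plan([([*g,.16],RY+np.pi,8)])
E
```

```text
t 23.7 pos [0.487  0.1041 0.1702] rpy [3.135 0.004 2.034] w 0.356 F [ 0.3 -0.3  0.1] q [ 0.21  0.19  1.94 -0.    1.   -0.25]
  t [0.22 0.14 0.02] w [ 0.007  0.004 -0.064]  |t| 0.26
  t [0.41 0.31 0.04] w [-0.     0.    -0.127]  |t| 0.51
  t [0.37 0.36 0.04] w [ 0.     0.    -0.127]  |t| 0.51
  t [0.32 0.4  0.04] w [ 0.     0.    -0.127]  |t| 0.51
  t [0.27 0.44 0.04] w [ 0.     0.    -0.127]  |t| 0.51
  t [0.21 0.47 0.04] w [-0.     0.    -0.127]  |t| 0.51
  t [0.15 0.49 0.04] w [-0.     0.    -0.127]  |t| 0.51
  t [0.04 0.25 0.02] w [ 0.     0.    -0.064]  |t| 0.26
```

drive_tool:
  motion:
    - {"hand":165,"tx":0.44,"ty":0.25,"tz":0.02,"wx":0.007,"wy":0.004,"wz":-0.124}
    - {"hand":165,"tx":0.41,"ty":0.31,"tz":0.04,"wx":0,"wy":0,"wz":-0.124}
    - {"hand":165,"tx":0.37,"ty":0.36,"tz":0.04,"wx":0,"wy":0,"wz":-0.124}
    - {"hand":165,"tx":0.32,"ty":0.4,"tz":0.04,"wx":0,"wy":0,"wz":-0.124}
    - {"hand":165,"tx":0.25,"ty":0.44,"tz":0.04,"wx":0,"wy":0,"wz":-0.124}
    - {"hand":165,"tx":0.18,"ty":0.45,"tz":0.04,"wx":0,"wy":0,"wz":-0.11}
    - {"hand":165,"tx":0.06,"ty":0.25,"tz":0.02,"wx":0,"wy":0,"wz":-0.07}
    - {"hand":160,"tx":0,"ty":0.08,"tz":0,"wx":0,"wy":0,"wz":-0.02}
    - {"hand":160,"tx":0,"ty":0,"tz":0,"wx":0,"wy":0,"wz":0}
    - {"hand":160,"tx":0,"ty":0,"tz":0,"wx":0,"wy":0,"wz":0}

```text
clock: 24.53
tool_pos: [0.4973, 0.2497, 0.1633]
orientation: [3.139, 0.004, 2.876]
ft_force: [-0.7, -0.1, -0.1]
gripper_width: 0.372
```

```bash
python3 - <<'E'
from h import *
g=loc(RO,RY,-.003,-.0235)
s=robot.sense(); T=tool_T(s)
delta([*g,.088],RY+np.pi)
c=robot.camera("wrist");cv2.imwrite("pics/s_w.png",c["color"][:,:,::-1]);np.savez("s.npz",T=T,K=c["K"],m=c["mount"])
E
```

```text
t 24.5333 pos [0.4973 0.2497 0.1633] rpy [3.1389 0.0036 2.8765] w 0.372 F [-0.7 -0.1 -0.1]
 units tool: [-0.155 -0.022  1.883]  at-goal-frame: [-0.161 -0.025  1.882]  rotvec [ 0.003  0.004 -0.047] q [ 0.46  0.29  1.83 -0.    1.02 -0.84]
```

View pics/s_w.png

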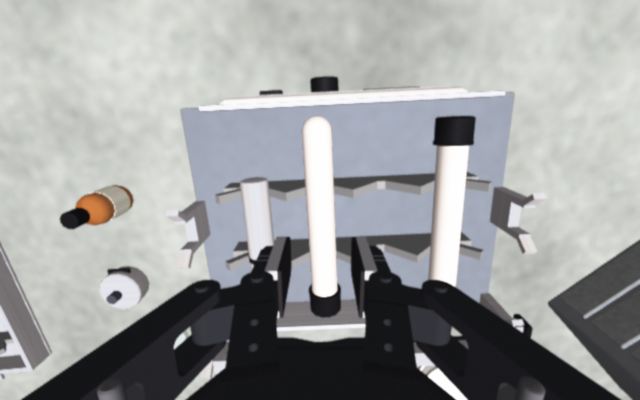

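drive_tool:
  motion:
    - {"hand":160,"tx":-0.14,"ty":-0.02,"tz":0.1,"wx":0.003,"wy":0.004,"wz":-0.045}
    - {"hand":160,"tx":-0.01,"ty":0,"tz":0.3,"wx":0,"wy":0,"wz":0}
    - {"hand":160,"tx":0,"ty":0,"tz":0.45,"wx":0,"wy":0,"wz":0}
    - {"hand":160,"tx":0,"ty":0,"tz":0.45,"wx":0,"wy":0,"wz":0}
    - {"hand":160,"tx":0,"ty":0,"tz":0.25,"wx":0,"wy":0,"wz":0}
    - {"hand":160,"tx":0,"ty":0,"tz":0.1,"wx":0,"wy":0,"wz":0}
    - {"hand":160,"tx":0,"ty":0,"tz":0,"wx":0,"wy":0,"wz":0}
    - {"hand":160,"tx":0,"ty":0,"tz":0,"wx":0,"wy":0,"wz":0}
    - {"hand":160,"tx":0,"ty":0,"tz":0,"wx":0,"wy":0,"wz":0}
    - {"hand":160,"tx":0,"ty":0,"tz":0,"wx":0,"wy":0,"wz":0}

```text
clock: 25.42
tool_pos: [0.5035, 0.2425, 0.095]
orientation: [3.14, 0.002, 2.901]
ft_force: [0.6, -0.1, 0.4]
gripper_width: 0.371
```

```bash
python3 - <<'E'
from h import *
g=loc(RO,RY,-.003,-.0235)
delta([*g,.088],RY+np.pi)
E
```

```text
t 25.4167 pos [0.5035 0.2425 0.095 ] rpy [3.1404e+00 1.7000e-03 2.9010e+00] w 0.371 F [ 0.6 -0.1  0.4]
 units tool: [0.032 0.116 0.176]  at-goal-frame: [0.029 0.117 0.176]  rotvec [ 0.001  0.002 -0.022] q [ 0.45  0.38  1.87 -0.    0.89 -0.88]
```

drive_tool:
  motion:
    - {"hand":160,"tx":0.02,"ty":0.1,"tz":0.08,"wx":0,"wy":0,"wz":-0.02}
    - {"hand":160,"tx":0,"ty":0,"tz":0.06,"wx":0,"wy":0,"wz":0}
    - {"hand":160,"tx":0,"ty":0,"tz":0.02,"wx":0,"wy":0,"wz":0}
    - {"hand":160,"tx":0,"ty":0,"tz":0,"wx":0,"wy":0,"wz":0}
    - {"hand":255,"tx":0,"ty":0,"tz":0,"wx":0,"wy":0,"wz":0}
    - {"hand":255,"tx":0,"ty":0,"tz":0,"wx":0,"wy":0,"wz":0}
    - {"hand":255,"tx":0,"ty":0,"tz":0,"wx":0,"wy":0,"wz":0}
    - {"hand":255,"tx":0,"ty":0,"tz":0,"wx":0,"wy":0,"wz":0}
    - {"hand":255,"tx":0,"ty":0,"tz":0,"wx":0,"wy":0,"wz":0}
    - {"hand":255,"tx":0,"ty":0,"tz":0,"wx":0,"wy":0,"wz":0}

```text
clock: 26.25
tool_pos: [0.505, 0.248, 0.0902]
orientation: [3.138, 0.005, 2.923]
ft_force: [-0.1, 1.0, 0.0]
gripper_width: 0.21
```

```bash
python3 - <<'E'
from h import *
g=loc(RO,RY,-.003,-.0235)
s=robot.sense(); p=s['tool_pos']
delta([*g,.088],RY+np.pi,s)
print("local",loc([0,0],-RY,*(p[:2]-RO)))
g=loc(TO,TY,-.065,0)
plan([([p[0],p[1],.16],s['orientation'][2],4),([*g,.10],TY,27)],s)
E
```

```text
t 26.25 pos [0.505  0.248  0.0902] rpy [3.1381 0.0049 2.9234] w 0.21 F [-0.1  1.   0. ]
 units tool: [ 0.037 -0.026  0.055]  at-goal-frame: [ 0.037 -0.026  0.055]  rotvec [0.004 0.005 0.   ] q [ 0.45  0.39  1.87 -0.    0.88 -0.9 ]
local [-0.0015398 -0.022463 ]
t 26.25 pos [0.505  0.248  0.0902] rpy [3.138 0.005 2.923] w 0.21 F [-0.1  1.   0. ] q [ 0.45  0.39  1.87 -0.    0.88 -0.9 ]
  t [-0.    0.   -0.29] w [0.004 0.005 0.   ]  |t| 0.29
  t [-0.    0.   -0.58] w [0. 0. 0.]  |t| 0.58
  t [-0.    0.   -0.58] w [0. 0. 0.]  |t| 0.58
  t [-0.    0.   -0.29] w [0. 0. 0.]  |t| 0.29
  t [-0.01 -0.23  0.03] w [ 0.    -0.     0.059]  |t| 0.23
  t [-0.04 -0.46  0.06] w [-0.    -0.     0.118]  |t| 0.47
  t [-0.09 -0.46  0.06] w [ 0.    -0.     0.118]  |t| 0.47
  t [-0.15 -0.44  0.06] w [-0.    -0.     0.118]  |t| 0.47
  t [-0.2  -0.42  0.06] w [ 0.    -0.     0.118]  |t| 0.47
  t [-0.25 -0.39  0.06] w [-0.    -0.     0.118]  |t| 0.47
  t [-0.29 -0.36  0.06] w [ 0.    -0.     0.118]  |t| 0.47
  t [-0.33 -0.33  0.06] w [-0.    -0.     0.118]  |t| 0.47
  t [-0.37 -0.28  0.06] w [ 0.    -0.     0.1
[... 375 characters left out ...]
.46  0.08  0.06] w [ 0.    -0.     0.118]  |t| 0.47
  t [-0.45  0.13  0.06] w [ 0.    -0.     0.118]  |t| 0.47
  t [-0.43  0.18  0.06] w [-0.    -0.     0.118]  |t| 0.47
  t [-0.4   0.23  0.06] w [ 0.    -0.     0.118]  |t| 0.47
  t [-0.37  0.28  0.06] w [ 0.    -0.     0.118]  |t| 0.47
  t [-0.34  0.32  0.06] w [-0.    -0.     0.118]  |t| 0.47
  t [-0.3   0.36  0.06] w [ 0.    -0.     0.118]  |t| 0.47
  t [-0.25  0.39  0.06] w [-0.    -0.     0.118]  |t| 0.47
  t [-0.2   0.42  0.06] w [ 0.    -0.     0.118]  |t| 0.47
  t [-0.15  0.44  0.06] w [-0.    -0.     0.118]  |t| 0.47
  t [-0.1   0.45  0.06] w [ 0.    -0.     0.118]  |t| 0.47
  t [-0.02  0.23  0.03] w [ 0.    -0.     0.059]  |t| 0.23
```

Held. Lifting and carrying this one to long notch 2.

drive_tool:
  motion:
    - {"hand":255,"tx":0,"ty":0,"tz":-0.3,"wx":0.004,"wy":0.005,"wz":0}
    - {"hand":255,"tx":0,"ty":0,"tz":-0.6,"wx":0,"wy":0,"wz":0}
    - {"hand":255,"tx":0,"ty":0,"tz":-0.8,"wx":0,"wy":0,"wz":0}
    - {"hand":255,"tx":0,"ty":0,"tz":-0.6,"wx":0,"wy":0,"wz":0}
    - {"hand":255,"tx":0,"ty":-0.25,"tz":-0.3,"wx":0,"wy":0,"wz":0.08}
    - {"hand":255,"tx":-0.04,"ty":-0.46,"tz":-0.1,"wx":0,"wy":0,"wz":0.124}
    - {"hand":255,"tx":-0.09,"ty":-0.46,"tz":0,"wx":0,"wy":0,"wz":0.124}
    - {"hand":255,"tx":-0.15,"ty":-0.44,"tz":0,"wx":0,"wy":0,"wz":0.124}
    - {"hand":255,"tx":-0.2,"ty":-0.42,"tz":0,"wx":0,"wy":0,"wz":0.124}
    - {"hand":255,"tx":-0.25,"ty":-0.39,"tz":0,"wx":0,"wy":0,"wz":0.124}

```text
clock: 27.08
tool_pos: [0.48, 0.1447, 0.2026]
orientation: [-3.136, 0.001, 2.215]
ft_force: [-0.2, 0.1, -0.4]
gripper_width: 0.21
```

```bash
python3 - <<'E'
from h import *
g=loc(TO,TY,-.067,0)
plan([([*g,.13],TY,21)])
E
```

```text
t 27.08 pos [0.48   0.1447 0.2026] rpy [-3.136e+00  1.000e-03  2.215e+00] w 0.21 F [-0.2  0.1 -0.4] q [ 0.29  0.16  1.89 -0.    1.09 -0.35]
  t [-0.16 -0.17  0.05] w [-0.005  0.001  0.059]  |t| 0.24
  t [-0.34 -0.33  0.09] w [ 0.    -0.     0.118]  |t| 0.48
  t [-0.38 -0.29  0.09] w [-0.    -0.     0.118]  |t| 0.48
  t [-0.41 -0.24  0.09] w [-0.    -0.     0.118]  |t| 0.48
  t [-0.43 -0.19  0.09] w [ 0.    -0.     0.118]  |t| 0.48
  t [-0.45 -0.14  0.09] w [-0.    -0.     0.118]  |t| 0.48
  t [-0.46 -0.08  0.09] w [ 0.    -0.     0.118]  |t| 0.48
  t [-0.47 -0.03  0.09] w [-0.    -0.     0.118]  |t| 0.48
  t [-0.47  0.03  0.09] w [ 0.    -0.     0.118]  |t| 0.48
  t [-0.46  0.08  0.09] w [-0.    -0.     0.118]  |t| 0.48
  t [-0.45  0.14  0.09] w [ 0.    -0.     0.118]  |t| 0.48
  t [-0.43  0.19  0.09] w [ 0.    -0.     0.118]  |t| 0.48
  t [-0.41  0.24  0.09] w [-0.    -0.     0.118]  |t| 0.48
  t [-0.38  0.29  0.09] w [ 0.    -0.     0.118]  |t| 0.48
  t [-0.34  0.33  0.09] w [-0.    -0.     0.118]  |t| 0.48
  t [-0.3   0.37  0.09] w [ 0.    -0.     0.118]  |t| 0.48
  t [-0.25  0.4   0.09] w [-0.    -0.     0.118]  |t| 0.48
  t [-0.2   0.43  0.09] w [-0.    -0.     0.118]  |t| 0.48
  t [-0.15  0.45  0.09] w [ 0.    -0.     0.118]  |t| 0.48
  t [-0.1   0.46  0.09] w [ 0.    -0.     0.118]  |t| 0.48
  t [-0.02  0.24  0.05] w [ 0.    -0.     0.059]  |t| 0.24
```

drive_tool:
  motion:
    - {"hand":255,"tx":-0.3,"ty":-0.36,"tz":0,"wx":-0.005,"wy":0,"wz":0.124}
    - {"hand":255,"tx":-0.34,"ty":-0.33,"tz":0,"wx":0,"wy":0,"wz":0.124}
    - {"hand":255,"tx":-0.38,"ty":-0.29,"tz":0,"wx":0,"wy":0,"wz":0.124}
    - {"hand":255,"tx":-0.41,"ty":-0.24,"tz":0,"wx":0,"wy":0,"wz":0.124}
    - {"hand":255,"tx":-0.43,"ty":-0.19,"tz":0,"wx":0,"wy":0,"wz":0.124}
    - {"hand":255,"tx":-0.45,"ty":-0.14,"tz":0,"wx":0,"wy":0,"wz":0.124}
    - {"hand":255,"tx":-0.46,"ty":-0.08,"tz":0.05,"wx":0,"wy":0,"wz":0.124}
    - {"hand":255,"tx":-0.47,"ty":-0.03,"tz":0.05,"wx":0,"wy":0,"wz":0.124}
    - {"hand":255,"tx":-0.47,"ty":0.03,"tz":0.05,"wx":0,"wy":0,"wz":0.124}
    - {"hand":255,"tx":-0.46,"ty":0.08,"tz":0.05,"wx":0,"wy":0,"wz":0.124}

```text
clock: 27.92
tool_pos: [0.4233, -0.0471, 0.1947]
orientation: [3.141, 0.004, 0.965]
ft_force: [0.4, -0.4, -0.9]
gripper_width: 0.208
```

```bash
python3 - <<'E'
from h import *
g=loc(TO,TY,-.067,0)
plan([([*g,.11],TY,10)])
E
```

```text
t 27.92 pos [ 0.4233 -0.0471  0.1947] rpy [3.141 0.004 0.965] w 0.208 F [ 0.4 -0.4 -0.9] q [-0.11  0.05  2.05 -0.    1.05  0.5 ]
  t [-0.21  0.13  0.12] w [0.001 0.004 0.062]  |t| 0.28
  t [-0.41  0.28  0.24] w [ 0.    -0.     0.124]  |t| 0.55
  t [-0.38  0.33  0.24] w [-0.    -0.     0.124]  |t| 0.55
  t [-0.33  0.37  0.24] w [ 0.    -0.     0.124]  |t| 0.55
  t [-0.28  0.41  0.24] w [ 0.    -0.     0.124]  |t| 0.55
  t [-0.23  0.44  0.24] w [ 0.    -0.     0.124]  |t| 0.55
  t [-0.17  0.47  0.24] w [-0.    -0.     0.124]  |t| 0.55
  t [-0.11  0.49  0.24] w [-0.    -0.     0.124]  |t| 0.55
  t [-0.05  0.5   0.24] w [ 0.    -0.     0.124]  |t| 0.55
  t [0.   0.25 0.12] w [ 0.    -0.     0.062]  |t| 0.28
```

drive_tool:
  motion:
    - {"hand":255,"tx":-0.43,"ty":0.22,"tz":0.1,"wx":0,"wy":0.004,"wz":0.124}
    - {"hand":255,"tx":-0.4,"ty":0.28,"tz":0.24,"wx":0,"wy":0,"wz":0.124}
    - {"hand":255,"tx":-0.37,"ty":0.33,"tz":0.24,"wx":0,"wy":0,"wz":0.124}
    - {"hand":255,"tx":-0.32,"ty":0.38,"tz":0.24,"wx":0,"wy":0,"wz":0.124}
    - {"hand":255,"tx":-0.27,"ty":0.42,"tz":0.24,"wx":0,"wy":0,"wz":0.124}
    - {"hand":255,"tx":-0.22,"ty":0.46,"tz":0.24,"wx":0,"wy":0,"wz":0.124}
    - {"hand":255,"tx":-0.14,"ty":0.46,"tz":0.24,"wx":0,"wy":0,"wz":0.124}
    - {"hand":255,"tx":-0.06,"ty":0.4,"tz":0.2,"wx":0,"wy":0,"wz":0.11}
    - {"hand":255,"tx":0,"ty":0.25,"tz":0.15,"wx":0,"wy":0,"wz":0.07}
    - {"hand":255,"tx":0,"ty":0.05,"tz":0.05,"wx":0,"wy":0,"wz":0.02}

```text
clock: 28.75
tool_pos: [0.4012, -0.2238, 0.1144]
orientation: [3.139, -0.0, -0.129]
ft_force: [-0.5, -0.4, -0.1]
gripper_width: 0.212
```

```bash
python3 - <<'E'
from h import *
g=loc(TO,TY,-.067,0)
delta([*g,-.0058],TY)
print(robot.sense()['qvel'].round(2))
E
```

```text
t 28.75 pos [ 0.4012 -0.2238  0.1144] rpy [ 3.1392e+00 -3.0000e-04 -1.2910e-01] w 0.212 F [-0.5 -0.4 -0.1]
 units tool: [0.246 0.032 3.004]  at-goal-frame: [0.248 0.034 3.004]  rotvec [ 0.002 -0.     0.021] q [-0.51  0.21  2.06 -0.    0.86  1.19]
[-0.06  0.05  0.01  0.   -0.04  0.18]
```

drive_tool:
  motion:
    - {"hand":255,"tx":0.2,"ty":0.02,"tz":0.1,"wx":0.002,"wy":0,"wz":0.012}
    - {"hand":255,"tx":0.03,"ty":0,"tz":0.3,"wx":0,"wy":0,"wz":0}
    - {"hand":255,"tx":0,"ty":0,"tz":0.5,"wx":0,"wy":0,"wz":0}
    - {"hand":255,"tx":0,"ty":0,"tz":0.55,"wx":0,"wy":0,"wz":0}
    - {"hand":255,"tx":0,"ty":0,"tz":0.45,"wx":0,"wy":0,"wz":0}
    - {"hand":255,"tx":0,"ty":0,"tz":0.2,"wx":0,"wy":0,"wz":0}
    - {"hand":255,"tx":0,"ty":0,"tz":0.05,"wx":0,"wy":0,"wz":0}
    - {"hand":255,"tx":0,"ty":0,"tz":0,"wx":0,"wy":0,"wz":0}
    - {"hand":255,"tx":0,"ty":0,"tz":0,"wx":0,"wy":0,"wz":0}
    - {"hand":255,"tx":0,"ty":0,"tz":0,"wx":0,"wy":0,"wz":0}

```text
clock: 29.58
tool_pos: [0.4166, -0.2245, 0.0276]
orientation: [3.14, -0.005, -0.129]
ft_force: [0.0, 1.0, -0.4]
gripper_width: 0.214
```

```bash
python3 - <<'E'
from h import *
g=loc(TO,TY,-.067,0)
delta([*g,-.0058],TY)
s=robot.sense(); T=tool_T(s); c=robot.camera("wrist");cv2.imwrite("pics/u_w.png",c["color"][:,:,::-1])
E
```

```text
t 29.5833 pos [ 0.4166 -0.2245  0.0276] rpy [ 3.1405 -0.0054 -0.1285] w 0.214 F [ 0.   1.  -0.4]
 units tool: [-0.144  0.071  0.834]  at-goal-frame: [-0.137  0.075  0.835]  rotvec [ 0.001 -0.005  0.021] q [-0.5   0.38  2.09  0.    0.66  1.2 ]
```

View pics/u_w.png

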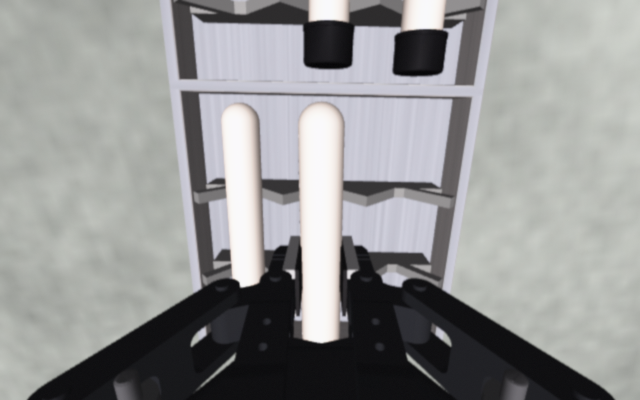

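Tube over long notch 2. I'll correct (5 mm back, 3 mm right) and lower.

drive_tool:
  motion:
    - {"hand":255,"tx":-0.11,"ty":0.06,"tz":0.05,"wx":0.001,"wy":-0.005,"wz":0.018}
    - {"hand":255,"tx":-0.01,"ty":0,"tz":0.15,"wx":0,"wy":0,"wz":0}
    - {"hand":255,"tx":0,"ty":0,"tz":0.18,"wx":0,"wy":0,"wz":0}
    - {"hand":255,"tx":0,"ty":0,"tz":0.12,"wx":0,"wy":0,"wz":0}
    - {"hand":255,"tx":0,"ty":0,"tz":0.05,"wx":0,"wy":0,"wz":0}
    - {"hand":255,"tx":0,"ty":0,"tz":0,"wx":0,"wy":0,"wz":0}
    - {"hand":255,"tx":0,"ty":0,"tz":0,"wx":0,"wy":0,"wz":0}
    - {"hand":255,"tx":0,"ty":0,"tz":0,"wx":0,"wy":0,"wz":0}
    - {"hand":255,"tx":0,"ty":0,"tz":0,"wx":0,"wy":0,"wz":0}
    - {"hand":255,"tx":0,"ty":0,"tz":0,"wx":0,"wy":0,"wz":0}

```text
clock: 30.47
tool_pos: [0.4123, -0.2276, 0.0052]
orientation: [3.14, -0.003, -0.149]
ft_force: [-0.2, -0.0, -0.3]
gripper_width: 0.211
```

```bash
python3 - <<'E'
from h import *
g=loc(TO,TY,-.067,0)
delta([*g,-.0058],TY)
E
```

```text
t 30.4667 pos [ 0.4123 -0.2276  0.0052] rpy [ 3.1403 -0.0034 -0.1491] w 0.211 F [-0.2 -0.  -0.3]
 units tool: [-0.043 -0.016  0.274]  at-goal-frame: [-0.042 -0.016  0.274]  rotvec [ 0.001 -0.003  0.001] q [-0.51  0.42  2.11  0.    0.61  1.21]
```

drive_tool:
  motion:
    - {"hand":255,"tx":-0.02,"ty":-0.01,"tz":0.06,"wx":0,"wy":-0.003,"wz":0}
    - {"hand":255,"tx":0,"ty":0,"tz":0.09,"wx":0,"wy":0,"wz":0}
    - {"hand":255,"tx":0,"ty":0,"tz":0.07,"wx":0,"wy":0,"wz":0}
    - {"hand":255,"tx":0,"ty":0,"tz":0.03,"wx":0,"wy":0,"wz":0}
    - {"hand":255,"tx":0,"ty":0,"tz":0.02,"wx":0,"wy":0,"wz":0}
    - {"hand":255,"tx":0,"ty":0,"tz":0.01,"wx":0,"wy":0,"wz":0}
    - {"hand":255,"tx":0,"ty":0,"tz":0.01,"wx":0,"wy":0,"wz":0}
    - {"hand":255,"tx":0,"ty":0,"tz":0,"wx":0,"wy":0,"wz":0}
    - {"hand":255,"tx":0,"ty":0,"tz":0,"wx":0,"wy":0,"wz":0}
    - {"hand":255,"tx":0,"ty":0,"tz":0,"wx":0,"wy":0,"wz":0}

```text
clock: 31.3
tool_pos: [0.4127, -0.2262, -0.0052]
orientation: [3.141, -0.002, -0.15]
ft_force: [0.2, 0.1, 1.6]
gripper_width: 0.211
```

```bash
python3 - <<'E'
from h import *
g=loc(TO,TY,-.067,0)
delta([*g,-.0058],TY)
E
```

```text
t 31.3 pos [ 0.4127 -0.2262 -0.0052] rpy [ 3.1413e+00 -1.6000e-03 -1.4970e-01] w 0.211 F [0.2 0.1 1.6]
 units tool: [-0.046  0.02   0.014]  at-goal-frame: [-0.046  0.02   0.014]  rotvec [ 0.    -0.002  0.   ] q [-0.5   0.44  2.11  0.    0.59  1.22]
```

drive_tool:
  motion:
    - {"hand":255,"tx":0,"ty":0,"tz":0.01,"wx":0,"wy":0,"wz":0}
    - {"hand":200,"tx":0,"ty":0,"tz":0,"wx":0,"wy":0,"wz":0}
    - {"hand":190,"tx":0,"ty":0,"tz":0,"wx":0,"wy":0,"wz":0}
    - {"hand":170,"tx":0,"ty":0,"tz":0,"wx":0,"wy":0,"wz":0}
    - {"hand":165,"tx":0,"ty":0,"tz":0,"wx":0,"wy":0,"wz":0}
    - {"hand":165,"tx":0,"ty":0,"tz":-0.2,"wx":0,"wy":0,"wz":0}
    - {"hand":165,"tx":0,"ty":0,"tz":-0.5,"wx":0,"wy":0,"wz":0}
    - {"hand":165,"tx":0,"ty":0,"tz":-0.8,"wx":0,"wy":0,"wz":0}
    - {"hand":165,"tx":0,"ty":0,"tz":-0.9,"wx":0,"wy":0,"wz":0}
    - {"hand":165,"tx":0,"ty":0,"tz":-0.9,"wx":0,"wy":0,"wz":0}

```text
clock: 32.13
tool_pos: [0.4071, -0.2233, 0.1251]
orientation: [-3.136, 0.014, -0.15]
ft_force: [1.1, -0.9, -0.4]
gripper_width: 0.355
```

```bash
python3 - <<'E'
from h import *
g=loc(RO,RY,0,.069); print(g)
plan([([*g,.16],RY,18)])
c=robot.camera("side");crop(c["color"],270,120,140,90,5,"pics/v_side.png")
E
```

```text
[0.52634335 0.33696243]
t 32.13 pos [ 0.4071 -0.2233  0.1251] rpy [-3.136  0.014 -0.15 ] w 0.355 F [ 1.1 -0.9 -0.4] q [-0.51  0.21  2.03  0.    0.91  1.22]
  t [ 0.02 -0.42 -0.02] w [-0.005  0.014  0.002]  |t| 0.42
  t [ 0.05 -0.84 -0.05] w [-0.    -0.     0.004]  |t| 0.84
  t [ 0.05 -0.84 -0.05] w [ 0.    -0.     0.004]  |t| 0.84
  t [ 0.04 -0.84 -0.05] w [-0.    -0.     0.004]  |t| 0.84
  t [ 0.04 -0.84 -0.05] w [ 0.    -0.     0.004]  |t| 0.84
  t [ 0.04 -0.84 -0.05] w [-0.    -0.     0.004]  |t| 0.84
  t [ 0.03 -0.84 -0.05] w [ 0.    -0.     0.004]  |t| 0.84
  t [ 0.03 -0.84 -0.05] w [-0.    -0.     0.004]  |t| 0.84
  t [ 0.02 -0.84 -0.05] w [-0.    -0.     0.004]  |t| 0.84
  t [ 0.02 -0.84 -0.05] w [ 0.    -0.     0.004]  |t| 0.84
  t [ 0.02 -0.84 -0.05] w [ 0.    -0.     0.004]  |t| 0.84
  t [ 0.01 -0.84 -0.05] w [-0.    -0.     0.004]  |t| 0.84
  t [ 0.01 -0.84 -0.05] w [ 0.    -0.     0.004]  |t| 0.84
  t [ 0.01 -0.84 -0.05] w [ 0.    -0.     0.004]  |t| 0.84
  t [ 0.   -0.84 -0.05] w [ 0.    -0.     0.004]  |t| 0.84
  t [ 0.   -0.84 -0.05] w [-0.    -0.     0.004]  |t| 0.84
  t [-0.   -0.84 -0.05] w [ 0.    -0.     0.004]  |t| 0.84
  t [-0.   -0.42 -0.03] w [-0.    -0.     0.002]  |t| 0.42
```

View pics/v_side.png

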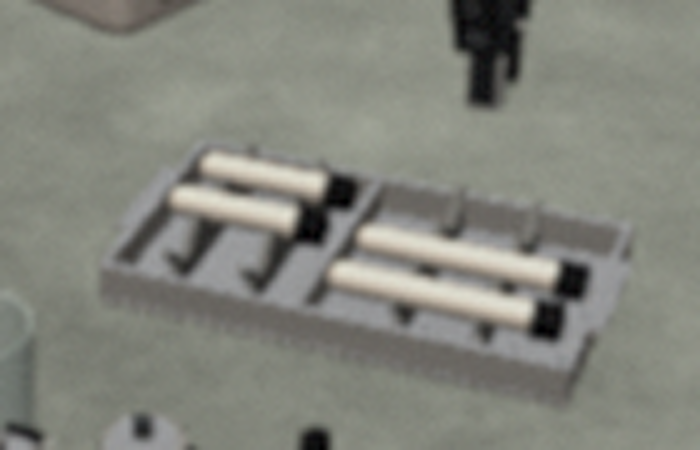

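Both placed tubes lie flat in their notches, caps towards the robot. Now the last long tube; no flip is needed, so I keep the tool yaw near -0.2.

drive_tool:
  motion:
    - {"hand":165,"tx":0.02,"ty":-0.4,"tz":-0.3,"wx":-0.005,"wy":0.014,"wz":0}
    - {"hand":165,"tx":0.05,"ty":-0.8,"tz":-0.3,"wx":0,"wy":0,"wz":0.005}
    - {"hand":165,"tx":0.05,"ty":-0.85,"tz":-0.2,"wx":0,"wy":0,"wz":0.005}
    - {"hand":165,"tx":0.05,"ty":-0.85,"tz":-0.1,"wx":0,"wy":0,"wz":0.005}
    - {"hand":165,"tx":0.05,"ty":-0.85,"tz":0,"wx":0,"wy":0,"wz":0.005}
    - {"hand":165,"tx":0.05,"ty":-0.85,"tz":0,"wx":0,"wy":0,"wz":0.005}
    - {"hand":165,"tx":0.04,"ty":-0.85,"tz":0,"wx":0,"wy":0,"wz":0.005}
    - {"hand":165,"tx":0.04,"ty":-0.85,"tz":0,"wx":0,"wy":0,"wz":0.005}
    - {"hand":165,"tx":0.03,"ty":-0.85,"tz":0,"wx":0,"wy":0,"wz":0.005}
    - {"hand":165,"tx":0.03,"ty":-0.85,"tz":0,"wx":0,"wy":0,"wz":0.005}

```text
clock: 33.02
tool_pos: [0.4863, 0.0936, 0.1804]
orientation: [3.136, -0.029, -0.207]
ft_force: [1.5, -0.4, -0.3]
gripper_width: 0.352
```

```bash
python3 - <<'E'
from h import *
g=loc(RO,RY,0,.069); print(g)
plan([([*g,.16],RY,8)])
E
```

```text
[0.52634335 0.33696243]
t 33.02 pos [0.4863 0.0936 0.1804] rpy [ 3.136 -0.029 -0.207] w 0.352 F [ 1.5 -0.4 -0.3] q [ 0.2   0.16  1.95 -0.02  1.01  1.99]
  t [-0.02 -0.44  0.03] w [ 0.005 -0.029  0.001]  |t| 0.44
  t [-0.04 -0.88  0.07] w [ 0.    -0.     0.002]  |t| 0.88
  t [-0.04 -0.88  0.07] w [ 0.    -0.     0.002]  |t| 0.88
  t [-0.04 -0.88  0.07] w [-0.    -0.     0.002]  |t| 0.88
  t [-0.04 -0.88  0.07] w [ 0.    -0.     0.002]  |t| 0.88
  t [-0.05 -0.88  0.07] w [-0.    -0.     0.002]  |t| 0.88
  t [-0.05 -0.88  0.07] w [ 0.    -0.     0.002]  |t| 0.88
  t [-0.02 -0.44  0.04] w [ 0.    -0.     0.001]  |t| 0.44
```

drive_tool:
  motion:
    - {"hand":165,"tx":-0.02,"ty":-0.85,"tz":0,"wx":0.005,"wy":-0.02,"wz":0}
    - {"hand":165,"tx":-0.04,"ty":-0.88,"tz":0,"wx":0,"wy":0,"wz":0}
    - {"hand":165,"tx":-0.04,"ty":-0.88,"tz":0,"wx":0,"wy":0,"wz":0}
    - {"hand":165,"tx":-0.04,"ty":-0.88,"tz":0.05,"wx":0,"wy":0,"wz":0}
    - {"hand":165,"tx":-0.04,"ty":-0.8,"tz":0.1,"wx":0,"wy":0,"wz":0}
    - {"hand":165,"tx":-0.04,"ty":-0.7,"tz":0.1,"wx":0,"wy":0,"wz":0}
    - {"hand":165,"tx":-0.03,"ty":-0.4,"tz":0.05,"wx":0,"wy":0,"wz":0}
    - {"hand":160,"tx":0,"ty":-0.15,"tz":0,"wx":0,"wy":0,"wz":0}
    - {"hand":160,"tx":0,"ty":0,"tz":0,"wx":0,"wy":0,"wz":0}
    - {"hand":160,"tx":0,"ty":0,"tz":0,"wx":0,"wy":0,"wz":0}

```text
clock: 33.85
tool_pos: [0.5218, 0.3294, 0.172]
orientation: [-3.14, -0.012, -0.201]
ft_force: [-0.1, 0.2, 0.6]
gripper_width: 0.373
```

```bash
python3 - <<'E'
from h import *
g=loc(RO,RY,0,.069)
delta([*g,.088],RY)
s=robot.sense(); T=tool_T(s); c=robot.camera("wrist");cv2.imwrite("pics/x_w.png",c["color"][:,:,::-1])
E
```

```text
t 33.85 pos [0.5218 0.3294 0.172 ] rpy [-3.1396 -0.0116 -0.2008] w 0.373 F [-0.1  0.2  0.6]
 units tool: [ 0.048 -0.203  2.1  ]  at-goal-frame: [ 0.069 -0.208  2.099]  rotvec [-0.002 -0.012  0.018] q [ 0.56  0.37  1.69 -0.01  1.07  2.34]
```

View pics/x_w.png

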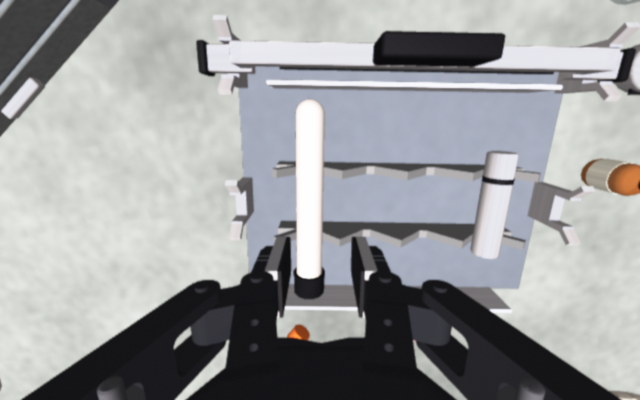

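The parked bar looks well seated. I'll shift 8 mm left first, then descend.

drive_tool:
  motion:
    - {"hand":160,"tx":0.05,"ty":-0.18,"tz":0,"wx":-0.002,"wy":-0.012,"wz":0.016}
    - {"hand":160,"tx":0,"ty":-0.02,"tz":0.3,"wx":0,"wy":0,"wz":0}
    - {"hand":160,"tx":0,"ty":0,"tz":0.45,"wx":0,"wy":0,"wz":0}
    - {"hand":160,"tx":0,"ty":0,"tz":0.5,"wx":0,"wy":0,"wz":0}
    - {"hand":160,"tx":0,"ty":0,"tz":0.4,"wx":0,"wy":0,"wz":0}
    - {"hand":160,"tx":0,"ty":0,"tz":0.2,"wx":0,"wy":0,"wz":0}
    - {"hand":160,"tx":0,"ty":0,"tz":0.05,"wx":0,"wy":0,"wz":0}
    - {"hand":160,"tx":0,"ty":0,"tz":0,"wx":0,"wy":0,"wz":0}
    - {"hand":160,"tx":0,"ty":0,"tz":0,"wx":0,"wy":0,"wz":0}
    - {"hand":160,"tx":0,"ty":0,"tz":0,"wx":0,"wy":0,"wz":0}

```text
clock: 34.73
tool_pos: [0.5288, 0.3309, 0.0936]
orientation: [-3.139, -0.0, -0.229]
ft_force: [-0.9, 0.3, -0.7]
gripper_width: 0.368
```

```bash
python3 - <<'E'
from h import *
g=loc(RO,RY,0,.069)
delta([*g,.088],RY)
E
```

```text
t 34.7333 pos [0.5288 0.3309 0.0936] rpy [-3.139e+00 -5.000e-04 -2.295e-01] w 0.368 F [-0.9  0.3 -0.7]
 units tool: [-0.096 -0.134  0.14 ]  at-goal-frame: [-0.094 -0.135  0.139]  rotvec [-0.003 -0.001 -0.011] q [0.56 0.47 1.73 0.   0.94 2.35]
```

drive_tool:
  motion:
    - {"hand":160,"tx":-0.06,"ty":-0.11,"tz":0.05,"wx":-0.003,"wy":0,"wz":-0.01}
    - {"hand":160,"tx":0,"ty":-0.01,"tz":0.06,"wx":0,"wy":0,"wz":0}
    - {"hand":160,"tx":0,"ty":0,"tz":0,"wx":0,"wy":0,"wz":0}
    - {"hand":160,"tx":0,"ty":0,"tz":0,"wx":0,"wy":0,"wz":0}
    - {"hand":255,"tx":0,"ty":0,"tz":0,"wx":0,"wy":0,"wz":0}
    - {"hand":255,"tx":0,"ty":0,"tz":0,"wx":0,"wy":0,"wz":0}
    - {"hand":255,"tx":0,"ty":0,"tz":0,"wx":0,"wy":0,"wz":0}
    - {"hand":255,"tx":0,"ty":0,"tz":0,"wx":0,"wy":0,"wz":0}
    - {"hand":255,"tx":0,"ty":0,"tz":0,"wx":0,"wy":0,"wz":0}
    - {"hand":255,"tx":0,"ty":0,"tz":0,"wx":0,"wy":0,"wz":0}

```text
clock: 35.57
tool_pos: [0.5286, 0.3369, 0.0914]
orientation: [-3.141, -0.003, -0.218]
ft_force: [0.0, 1.0, 0.4]
gripper_width: 0.207
```

```bash
python3 - <<'E'
from h import *
s=robot.sense(); p=s['tool_pos']
delta([*loc(RO,RY,0,.069),.088],RY,s)
print("local",loc([0,0],-RY,*(p[:2]-RO)))
g=loc(TO,TY,-.066,-.046); print(g)
plan([([p[0],p[1],.18],RY,4),([*g,.14],TY,18)],s)
E
```

```text
t 35.5667 pos [0.5286 0.3369 0.0914] rpy [-3.1407 -0.0034 -0.2179] w 0.207 F [0.  1.  0.4]
 units tool: [-0.055  0.011  0.086]  at-goal-frame: [-0.054  0.011  0.086]  rotvec [-0.001 -0.003  0.   ] q [ 0.57  0.48  1.72 -0.    0.94  2.36]
local [0.00217186 0.06944468]
[ 0.40486695 -0.27232055]
t 35.57 pos [0.5286 0.3369 0.0914] rpy [-3.141e+00 -3.000e-03 -2.180e-01] w 0.207 F [0.  1.  0.4] q [ 0.57  0.48  1.72 -0.    0.94  2.36]
  t [ 0.   -0.   -0.37] w [-0.001 -0.003  0.   ]  |t| 0.37
  t [ 0.    0.   -0.74] w [-0. -0.  0.]  |t| 0.74
  t [ 0.    0.   -0.74] w [ 0. -0.  0.]  |t| 0.74
  t [ 0.    0.   -0.37] w [ 0. -0.  0.]  |t| 0.37
  t [0.01 0.46 0.03] w [-0.     0.    -0.002]  |t| 0.46
  t [0.01 0.91 0.06] w [-0.     0.    -0.004]  |t| 0.92
  t [0.01 0.91 0.06] w [ 0.     0.    -0.004]  |t| 0.92
  t [0.01 0.91 0.06] w [ 0.     0.    -0.004]  |t| 0.92
  t [0.   0.91 0.06] w [ 0.     0.    -0.004]  |t| 0.92
  t [-0.    0.91  0.06] w [-0.     0.    -0.004]  |t| 0.92
  t [-0.    0.91  0.06] w [ 0.     0.    -0.004]  |t| 0.92
  t [-0.01  0.91  0.06] w [-0.     0.    -0.004]  |t| 0.92
  t [-0.01  0.91  0.06] w [ 0.     0.    -0.004]  |t| 0.92
  t [-0.01  0.91  0.06] w [-0.     0.    -0.004]  |t| 0.92
  t [-0.02  0.91  0.06] w [ 0.     0.    -0.004]  |t| 0.92
  t [-0.02  0.91  0.06] w [ 0.     0.    -0.004]  |t| 0.92
  t [-0.03  0.91  0.06] w [-0.     0.    -0.004]  |t| 0.92
  t [-0.03  0.91  0.06] w [ 0.     0.    -0.004]  |t| 0.92
  t [-0.03  0.91  0.06] w [-0.     0.    -0.004]  |t| 0.92
  t [-0.04  0.91  0.06] w [-0.     0.    -0.004]  |t| 0.92
  t [-0.04  0.91  0.06] w [ 0.     0.    -0.004]  |t| 0.92
  t [-0.02  0.46  0.03] w [ 0.     0.    -0.002]  |t| 0.46
```

drive_tool:
  motion:
    - {"hand":255,"tx":0,"ty":0,"tz":-0.35,"wx":0,"wy":-0.003,"wz":0}
    - {"hand":255,"tx":0,"ty":0,"tz":-0.65,"wx":0,"wy":0,"wz":0}
    - {"hand":255,"tx":0,"ty":0,"tz":-0.75,"wx":0,"wy":0,"wz":0}
    - {"hand":255,"tx":0,"ty":0.1,"tz":-0.6,"wx":0,"wy":0,"wz":0}
    - {"hand":255,"tx":0,"ty":0.4,"tz":-0.2,"wx":0,"wy":0,"wz":0}
    - {"hand":255,"tx":0,"ty":0.7,"tz":-0.1,"wx":0,"wy":0,"wz":0}
    - {"hand":255,"tx":0,"ty":0.8,"tz":0,"wx":0,"wy":0,"wz":0}
    - {"hand":255,"tx":0,"ty":0.8,"tz":0,"wx":0,"wy":0,"wz":0}
    - {"hand":255,"tx":0,"ty":0.8,"tz":0,"wx":0,"wy":0,"wz":0}
    - {"hand":255,"tx":0,"ty":0.8,"tz":0,"wx":0,"wy":0,"wz":0}

```text
clock: 36.4
tool_pos: [0.4896, 0.1634, 0.2014]
orientation: [-3.141, -0.001, -0.211]
ft_force: [0.4, -0.3, -0.8]
gripper_width: 0.211
```

```bash
python3 - <<'E'
from h import *
g=loc(TO,TY,-.063,-.046)
plan([([*g,.14],TY,13)])
E
```

```text
t 36.4 pos [0.4896 0.1634 0.2014] rpy [-3.141e+00 -1.000e-03 -2.110e-01] w 0.211 F [ 0.4 -0.3 -0.8] q [0.32 0.19 1.87 0.   1.09 2.1 ]
  t [0.01 0.46 0.06] w [-0.001 -0.001 -0.003]  |t| 0.47
  t [0.02 0.92 0.13] w [ 0.     0.    -0.005]  |t| 0.93
  t [0.02 0.92 0.13] w [-0.     0.    -0.005]  |t| 0.93
  t [0.01 0.92 0.13] w [ 0.     0.    -0.005]  |t| 0.93
  t [0.01 0.92 0.13] w [-0.     0.    -0.005]  |t| 0.93
  t [0.   0.92 0.13] w [ 0.     0.    -0.005]  |t| 0.93
  t [-0.    0.92  0.13] w [ 0.     0.    -0.005]  |t| 0.93
  t [-0.01  0.92  0.13] w [-0.     0.    -0.005]  |t| 0.93
  t [-0.01  0.92  0.13] w [ 0.     0.    -0.005]  |t| 0.93
  t [-0.02  0.92  0.13] w [-0.     0.    -0.005]  |t| 0.93
  t [-0.02  0.92  0.13] w [ 0.     0.    -0.005]  |t| 0.93
  t [-0.03  0.92  0.13] w [-0.     0.    -0.005]  |t| 0.93
  t [-0.02  0.46  0.06] w [ 0.     0.    -0.003]  |t| 0.47
```

drive_tool:
  motion:
    - {"hand":255,"tx":0.02,"ty":0.88,"tz":0,"wx":0,"wy":0,"wz":-0.005}
    - {"hand":255,"tx":0.02,"ty":0.9,"tz":0,"wx":0,"wy":0,"wz":-0.005}
    - {"hand":255,"tx":0.02,"ty":0.9,"tz":0,"wx":0,"wy":0,"wz":-0.005}
    - {"hand":255,"tx":0.01,"ty":0.9,"tz":0,"wx":0,"wy":0,"wz":-0.005}
    - {"hand":255,"tx":0.01,"ty":0.9,"tz":0.05,"wx":0,"wy":0,"wz":-0.005}
    - {"hand":255,"tx":0,"ty":0.9,"tz":0.1,"wx":0,"wy":0,"wz":-0.005}
    - {"hand":255,"tx":0,"ty":0.9,"tz":0.15,"wx":0,"wy":0,"wz":-0.005}
    - {"hand":255,"tx":-0.01,"ty":0.9,"tz":0.15,"wx":0,"wy":0,"wz":-0.005}
    - {"hand":255,"tx":-0.01,"ty":0.8,"tz":0.15,"wx":0,"wy":0,"wz":-0.005}
    - {"hand":255,"tx":-0.02,"ty":0.7,"tz":0.15,"wx":0,"wy":0,"wz":-0.005}

```text
clock: 37.23
tool_pos: [0.4204, -0.1946, 0.1729]
orientation: [3.141, -0.008, -0.157]
ft_force: [0.8, 0.5, 0.1]
gripper_width: 0.209
```

```bash
python3 - <<'E'
from h import *
g=loc(TO,TY,-.063,-.046)
plan([([*g,.10],TY,5)])
E
```

```text
t 37.23 pos [ 0.4204 -0.1946  0.1729] rpy [ 3.141 -0.008 -0.157] w 0.209 F [0.8 0.5 0.1] q [-0.44  0.13  2.01  0.    1.    1.29]
  t [-0.    0.25  0.23] w [ 0.001 -0.008 -0.001]  |t| 0.34
  t [-0.    0.5   0.46] w [-0.     0.    -0.002]  |t| 0.67
  t [-0.    0.5   0.46] w [-0.     0.    -0.002]  |t| 0.67
  t [-0.    0.5   0.46] w [ 0.     0.    -0.002]  |t| 0.67
  t [-0.    0.25  0.23] w [ 0.     0.    -0.001]  |t| 0.34
```

drive_tool:
  motion:
    - {"hand":255,"tx":0,"ty":0.55,"tz":0.2,"wx":0,"wy":-0.008,"wz":0}
    - {"hand":255,"tx":0,"ty":0.5,"tz":0.4,"wx":0,"wy":0,"wz":0}
    - {"hand":255,"tx":0,"ty":0.4,"tz":0.4,"wx":0,"wy":0,"wz":0}
    - {"hand":255,"tx":0,"ty":0.25,"tz":0.4,"wx":0,"wy":0,"wz":0}
    - {"hand":255,"tx":0,"ty":0.1,"tz":0.25,"wx":0,"wy":0,"wz":0}
    - {"hand":255,"tx":0,"ty":0,"tz":0.1,"wx":0,"wy":0,"wz":0}
    - {"hand":255,"tx":0,"ty":0,"tz":0,"wx":0,"wy":0,"wz":0}
    - {"hand":255,"tx":0,"ty":0,"tz":0,"wx":0,"wy":0,"wz":0}
    - {"hand":255,"tx":0,"ty":0,"tz":0,"wx":0,"wy":0,"wz":0}
    - {"hand":255,"tx":0,"ty":0,"tz":0,"wx":0,"wy":0,"wz":0}

```text
clock: 38.07
tool_pos: [0.4067, -0.2741, 0.1012]
orientation: [3.139, -0.001, -0.163]
ft_force: [0.9, -0.0, -0.7]
gripper_width: 0.211
```

```bash
python3 - <<'E'
from h import *
g=loc(TO,TY,-.063,-.046)
delta([*g,-.0046],TY)
E
```

```text
t 38.0667 pos [ 0.4067 -0.2741  0.1012] rpy [ 3.1393e+00 -9.0000e-04 -1.6270e-01] w 0.211 F [ 0.9 -0.  -0.7]
 units tool: [ 0.021 -0.043  2.645]  at-goal-frame: [ 0.024 -0.037  2.645]  rotvec [ 0.002 -0.001 -0.013] q [-0.59  0.28  2.01 -0.    0.85  1.14]
```

Good. Descend to about 2.5 cm above the seat, then a final correction.

drive_tool:
  motion:
    - {"hand":255,"tx":0.01,"ty":-0.03,"tz":0.1,"wx":0.002,"wy":0,"wz":-0.012}
    - {"hand":255,"tx":0,"ty":0,"tz":0.3,"wx":0,"wy":0,"wz":0}
    - {"hand":255,"tx":0,"ty":0,"tz":0.45,"wx":0,"wy":0,"wz":0}
    - {"hand":255,"tx":0,"ty":0,"tz":0.5,"wx":0,"wy":0,"wz":0}
    - {"hand":255,"tx":0,"ty":0,"tz":0.35,"wx":0,"wy":0,"wz":0}
    - {"hand":255,"tx":0,"ty":0,"tz":0.15,"wx":0,"wy":0,"wz":0}
    - {"hand":255,"tx":0,"ty":0,"tz":0.05,"wx":0,"wy":0,"wz":0}
    - {"hand":255,"tx":0,"ty":0,"tz":0,"wx":0,"wy":0,"wz":0}
    - {"hand":255,"tx":0,"ty":0,"tz":0,"wx":0,"wy":0,"wz":0}
    - {"hand":255,"tx":0,"ty":0,"tz":0,"wx":0,"wy":0,"wz":0}

```text
clock: 38.9
tool_pos: [0.4136, -0.2724, 0.0277]
orientation: [3.137, -0.012, -0.141]
ft_force: [0.5, -0.2, -0.7]
gripper_width: 0.207
```

```bash
python3 - <<'E'
from h import *
g=loc(TO,TY,-.063,-.046)
delta([*g,-.0046],TY)
c=robot.camera("wrist");cv2.imwrite("pics/y_w.png",c["color"][:,:,::-1])
E
```

```text
t 38.9 pos [ 0.4136 -0.2724  0.0277] rpy [ 3.1372 -0.0119 -0.1405] w 0.207 F [ 0.5 -0.2 -0.7]
 units tool: [-0.15   0.025  0.806]  at-goal-frame: [-0.14   0.029  0.808]  rotvec [ 0.004 -0.012  0.009] q [-0.59  0.4   2.05  0.    0.67  1.12]
```

View pics/y_w.png

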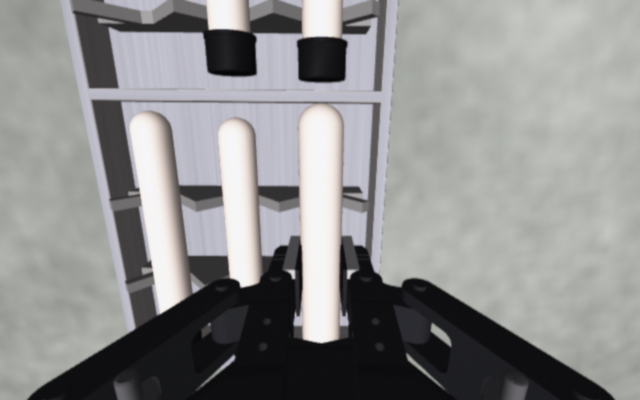

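drive_tool:
  motion:
    - {"hand":255,"tx":-0.11,"ty":0.02,"tz":0.05,"wx":0.003,"wy":-0.01,"wz":0.008}
    - {"hand":255,"tx":-0.01,"ty":0,"tz":0.15,"wx":0,"wy":0,"wz":0}
    - {"hand":255,"tx":0,"ty":0,"tz":0.17,"wx":0,"wy":0,"wz":0}
    - {"hand":255,"tx":0,"ty":0,"tz":0.12,"wx":0,"wy":0,"wz":0}
    - {"hand":255,"tx":0,"ty":0,"tz":0.05,"wx":0,"wy":0,"wz":0}
    - {"hand":255,"tx":0,"ty":0,"tz":0,"wx":0,"wy":0,"wz":0}
    - {"hand":255,"tx":0,"ty":0,"tz":0,"wx":0,"wy":0,"wz":0}
    - {"hand":255,"tx":0,"ty":0,"tz":0,"wx":0,"wy":0,"wz":0}
    - {"hand":255,"tx":0,"ty":0,"tz":0,"wx":0,"wy":0,"wz":0}
    - {"hand":255,"tx":0,"ty":0,"tz":0,"wx":0,"wy":0,"wz":0}

```text
clock: 39.78
tool_pos: [0.4092, -0.2735, 0.0051]
orientation: [3.139, -0.003, -0.15]
ft_force: [-0.1, -0.8, -0.2]
gripper_width: 0.209
```

```bash
python3 - <<'E'
from h import *
g=loc(TO,TY,-.063,-.046)
delta([*g,-.0046],TY)
E
```

```text
t 39.7833 pos [ 0.4092 -0.2735  0.0051] rpy [ 3.1394 -0.0034 -0.1498] w 0.209 F [-0.1 -0.8 -0.2]
 units tool: [-0.038 -0.014  0.243]  at-goal-frame: [-0.037 -0.014  0.244]  rotvec [ 0.002 -0.003  0.   ] q [-0.59  0.44  2.06 -0.    0.63  1.13]
```

drive_tool:
  motion:
    - {"hand":255,"tx":-0.02,"ty":-0.01,"tz":0.06,"wx":0.002,"wy":-0.003,"wz":0}
    - {"hand":255,"tx":0,"ty":0,"tz":0.08,"wx":0,"wy":0,"wz":0}
    - {"hand":255,"tx":0,"ty":0,"tz":0.06,"wx":0,"wy":0,"wz":0}
    - {"hand":255,"tx":0,"ty":0,"tz":0.02,"wx":0,"wy":0,"wz":0}
    - {"hand":255,"tx":0,"ty":0,"tz":0.02,"wx":0,"wy":0,"wz":0}
    - {"hand":255,"tx":0,"ty":0,"tz":0.01,"wx":0,"wy":0,"wz":0}
    - {"hand":255,"tx":0,"ty":0,"tz":0.01,"wx":0,"wy":0,"wz":0}
    - {"hand":255,"tx":0,"ty":0,"tz":0,"wx":0,"wy":0,"wz":0}
    - {"hand":255,"tx":0,"ty":0,"tz":0,"wx":0,"wy":0,"wz":0}
    - {"hand":255,"tx":0,"ty":0,"tz":0,"wx":0,"wy":0,"wz":0}

```text
clock: 40.62
tool_pos: [0.4094, -0.2724, -0.0038]
orientation: [-3.141, -0.002, -0.15]
ft_force: [0.4, 1.5, 1.9]
gripper_width: 0.209
```

```bash
python3 - <<'E'
from h import *
g=loc(TO,TY,-.063,-.046)
delta([*g,-.0046],TY)
E
```

```text
t 40.6167 pos [ 0.4094 -0.2724 -0.0038] rpy [-3.141e+00 -1.600e-03 -1.503e-01] w 0.209 F [0.4 1.5 1.9]
 units tool: [-0.038  0.015  0.02 ]  at-goal-frame: [-0.038  0.015  0.02 ]  rotvec [-0.001 -0.002 -0.   ] q [-0.59  0.46  2.06  0.    0.62  1.13]
```

Light contact (1.9 N). I'll release with a narrow opening because the tray wall is close, then lift.

drive_tool:
  motion:
    - {"hand":255,"tx":0,"ty":0,"tz":0.01,"wx":0,"wy":0,"wz":0}
    - {"hand":200,"tx":0,"ty":0,"tz":0,"wx":0,"wy":0,"wz":0}
    - {"hand":190,"tx":0,"ty":0,"tz":0,"wx":0,"wy":0,"wz":0}
    - {"hand":182,"tx":0,"ty":0,"tz":0,"wx":0,"wy":0,"wz":0}
    - {"hand":182,"tx":0,"ty":0,"tz":0,"wx":0,"wy":0,"wz":0}
    - {"hand":182,"tx":0,"ty":0,"tz":0,"wx":0,"wy":0,"wz":0}
    - {"hand":182,"tx":0,"ty":0,"tz":-0.2,"wx":0,"wy":0,"wz":0}
    - {"hand":182,"tx":0,"ty":0,"tz":-0.4,"wx":0,"wy":0,"wz":0}
    - {"hand":182,"tx":0,"ty":0,"tz":-0.6,"wx":0,"wy":0,"wz":0}
    - {"hand":182,"tx":0,"ty":0,"tz":-0.8,"wx":0,"wy":0,"wz":0}

```text
clock: 41.45
tool_pos: [0.4052, -0.2698, 0.0734]
orientation: [-3.136, 0.01, -0.151]
ft_force: [-0.4, -0.2, 0.3]
gripper_width: 0.286
```

drive_tool:
  motion:
    - {"hand":182,"tx":-0.1,"ty":0,"tz":-0.8,"wx":0,"wy":0,"wz":0}
    - {"hand":182,"tx":-0.3,"ty":0,"tz":-0.8,"wx":0,"wy":0,"wz":0}
    - {"hand":182,"tx":-0.3,"ty":0,"tz":-0.8,"wx":0,"wy":0,"wz":0}
    - {"hand":182,"tx":-0.2,"ty":0,"tz":-0.8,"wx":0,"wy":0,"wz":0}
    - {"hand":182,"tx":0,"ty":0,"tz":-0.6,"wx":0,"wy":0,"wz":0}
    - {"hand":182,"tx":0,"ty":0,"tz":-0.3,"wx":0,"wy":0,"wz":0}
    - {"hand":182,"tx":0,"ty":0,"tz":0,"wx":0,"wy":0,"wz":0}
    - {"hand":182,"tx":0,"ty":0,"tz":0,"wx":0,"wy":0,"wz":0}
    - {"hand":182,"tx":0,"ty":0,"tz":0,"wx":0,"wy":0,"wz":0}
    - {"hand":182,"tx":0,"ty":0,"tz":0,"wx":0,"wy":0,"wz":0}

```text
clock: 42.28
tool_pos: [0.3693, -0.2655, 0.2552]
orientation: [-3.141, -0.001, -0.15]
ft_force: [-1.1, 0.1, 0.2]
gripper_width: 0.29
```

```bash
python3 - <<'E'
from h import *
s=robot.sense(); T=tool_T(s); print(s['clock'],s['tool_pos'],s['gripper_width'])
c=robot.camera("wrist");cv2.imwrite("pics/z_w.png",c["color"][:,:,::-1]);np.savez("z.npz",T=T,K=c["K"],m=c["mount"])
c=robot.camera("side");crop(c["color"],180,120,230,200,3.4,"pics/z_side.png")
c=robot.camera("scene");crop(c["color"],190,120,240,170,3.3,"pics/z_scene.png")
E
```

```text
42.2833 [ 0.3692796  -0.26551879  0.25516185] 0.2898838655979082
```

View pics/z_w.png

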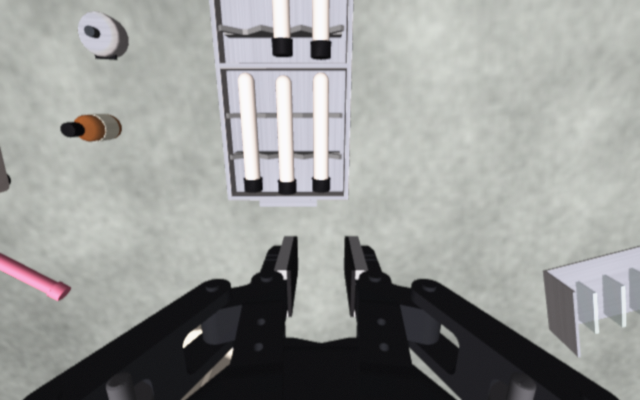

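View pics/z_side.png

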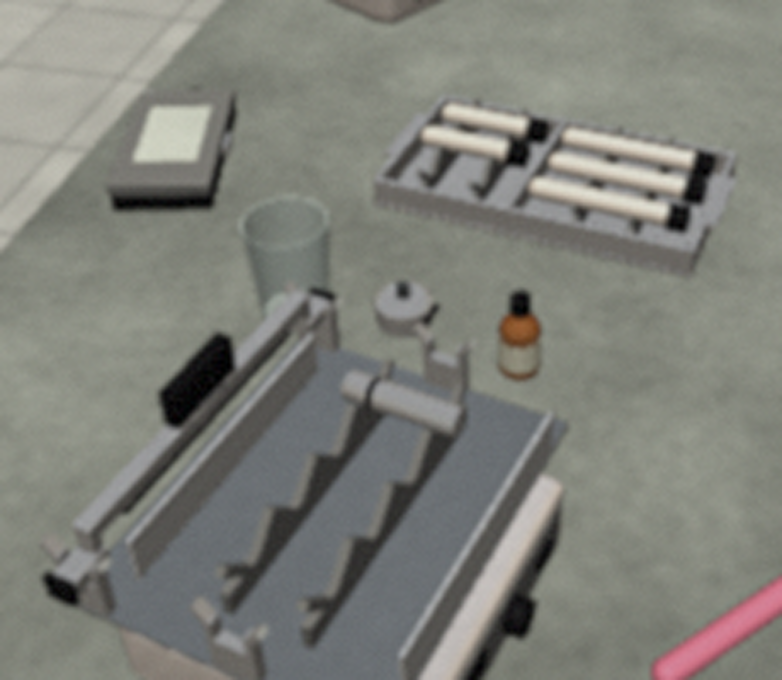

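View pics/z_scene.png

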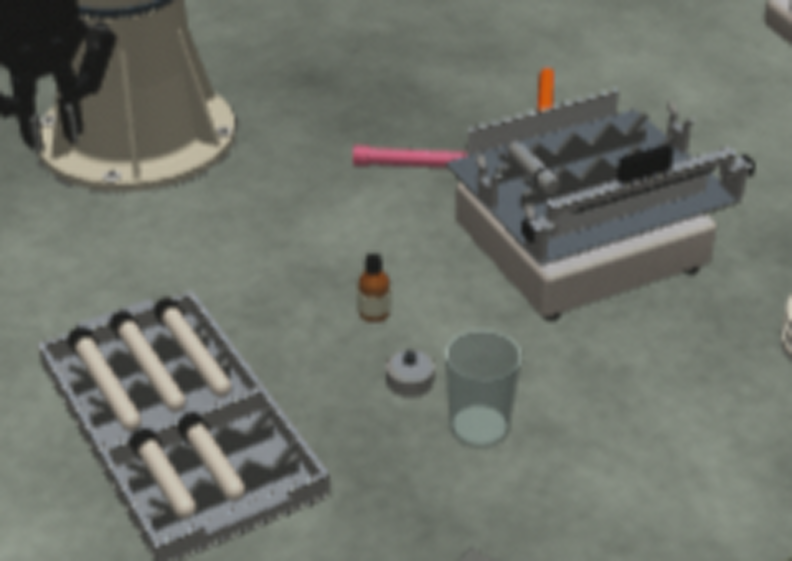

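```bash
python3 - <<'E'
from h import *
d=np.load("z.npz"); K=d["K"]; T=d["T"]@d["m"]
im=cv2.imread("pics/z_w.png")
for n,a,b in(("stored",(247,73),(254,192)),("n2",(284,76),(287,193)),("n3",(320,73),(320,191)),("short n2 cap",(282,55),(282,55)),("stored short cap",(321,57),(321,57))):
    for p in(a,b):
        w=onz(K,T,*p,.033)[:2]; print(n,(1000*loc([0,0],-TY,*(w-TO))).round(1))
crop(im[:,:,::-1],210,0,150,210,2.8,"pics/zz.png")
E
```

```text
stored [12.  44.7]
stored [-139.8   46.2]
n2 [ 8.5 -0.6]
n2 [-141.3    0.8]
n3 [ 11.9 -45. ]
n3 [-138.6  -44.6]
short n2 cap [32.2  0.9]
short n2 cap [32.2  0.9]
stored short cap [ 29.9 -46.2]
stored short cap [ 29.9 -46.2]
```

View pics/zz.png

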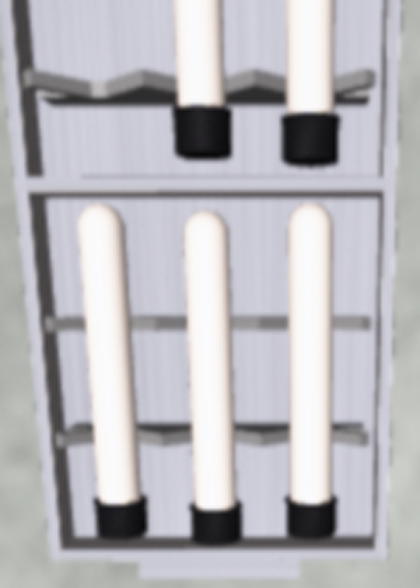

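All three tubes lie in their notches to within about 2 mm. The stored tubes, logger, bar and bench items look as they should. Handing in.

```bash
python3 -c "
from bench import robot
print(robot.close_job())"
```

```text
the job is handed in; nothing more can be done
None
```

The job was handed in at about 42 s. The bar went into the parking brackets first. Then the short tube was turned round and laid in short notch 2, one long tube was turned round and laid in long notch 2, and the other long tube was laid in long notch 3.

**Last checks:** The wrist camera shows all three tubes flat, caps towards the robot, within about 2 mm across the notches. The bar sits in both parking slots. In the pictures, the logger, both stored tubes, the bottle, counter and beaker are in their places.

**Problems on the way:**
- **Fingertip offset:** The fingertips end about 27 mm behind the reported TCP, which disagrees with the description. Because of this, my first grasp of the short tube closed on air above it.
- **Deck contact:** While regrasping, the fingertips touched the rocker deck at about 13 N.
- **Unconfirmed contact:** When I released the bar and the short tube, the force reading had not clearly shown that they were resting yet, so either may have settled by about a millimetre. The two long tubes showed about 2 N of contact before release.

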